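Put the turning tools back in the guarded rack

ROBOT

A 6-joint arm with a two-finger parallel gripper is mounted at the origin on the work surface. World frame = base frame: x ahead of the robot, y to its left, z up, the work surface at z = 0. Lengths are in m, angles in rad, forces in N, time in s.
With the tool pointing down it reaches from about 0.35 to 0.975 m from the base axis. Payload 4.9 kg.
Tool frame: the origin (TCP) lies midway between the tips of the shut fingers; the grasp point (between the pads) lies 19 mm behind it; z points along the fingers, x is the direction in which the jaws open and shut, and the axes are right-handed (so a half turn about z gives the same grasp; the last joint's range is limited). The gripper opens to 85 mm and grips with 20 to 120 N. Pads are 22 mm wide; open, the fingers measure 114 mm over their backs; the gripper's body (76 mm by 85 mm) begins 54 mm behind the grasp point. The pads swing forward as they close: fully open they stand 13 mm farther back than shut.
Start: joints at [-1.464, 0.053, 1.613, -0, 1.476, -0.119], TCP at [0.14, -0.609, 0.231] pointing down, gripper open.
Joint ranges: [-3.01, 3.01], [-1.01, 2.22], [0.06, 2.58], [-1.02, 4.17], [0.09, 2.62], [-3.14, 3.14]. Speed limits (rad/s): [2.57, 2.57, 3.14, 3.14, 3.14, 3.14].

INTERFACE

Orientations are given as a rotation vector (axis times angle).
In Python, from station import ctrl gives the robot as it stands.
- The arm moves only by the tool step_arm, never from a script. Its argument "increments" is text: rows parted by semicolons, each of 6 numbers parted by spaces: the shift along the tool's x, y, z as a fraction of full scale, then the turn, a rotation vector about the tool's x, y, z as a fraction of full scale. In form: x y z rx ry rz; .... A call has 1 to 12 rows; each row shifts and turns the commanded pose from where the row before left it, along the tool's axes as they then stand; what a row does not reach is not made up. Full scale, the value 1, is 0.025 m for a shift and 0.1 rad for a turn. A row lasts 1/12 s, in which the tool goes at most 41.7 mm and 7.16 degrees, less where a joint would pass 70% of its speed; a pose out of reach is approached as far as the arm can. A call with a number of a shift or a turn outside -1 to 1 is refused whole. A call with a gripper value outside its range is refused whole. "fingers" is the opening, from -1 (shut) to 1 (fully open), so that 0 is half open, set as the call begins (left out, the last holds). The fingers move at their own pace and stop on an object; "newtons" is the grip in N (left out, the last holds). Time passes only in rows, so rows that do not move let the fingers close. It gives the time, the measured TCP pose, the force and the opening at its end, in the units of the state.
- ctrl.get_obs(): the state, without advancing time (a new reading comes with each control period).
- ctrl.get_image(name): name is "side" or "top" or "wrist"; returns a dict with "pixels" (400x640x3 uint8, red, green, blue), "intrinsics" (3x3 intrinsics, pixels), "eye" and "orientation" of the camera in the world. Camera axes: x right, y down, z forward; pixel columns grow to the right and rows downward; lengths in m; the calibration is good to about 2 mm. A picture is of the moment at which its call begins. There is no depth.
- ctrl.finish_job(): hands the job in, once; it reports no verdict.
The state is a dict: "t": time; "q": joint angles; "dq": joint speeds; "effort": joint torques, N m; "tool_pos": TCP position; "tool_rot": TCP orientation; "contact_force": force on the tool from outside, world axes, zero at the start; "wrist_torque": the same for the moment, N m; "opening": finger opening in m.
Only numpy, scipy, OpenCV 4.12 (cv2) and the standard library are available. Lean on these libraries where they do the work, as an engineer would, in place of code of your own. Each camera call takes 0.05 s, during which the arm holds its last target.

TASK

Flip the rack's clear guard up and over until it rests open on its own and let go of it; then drop every turning tool lying on the bench shank-down, insert up, into a pocket of its own, all the way to the pocket floor. When all are in, lower the guard fully shut without letting it slam, and do not disturb the tin, the oil bottle or the V-block.

Things in the scene. Friction and masses are not known exactly. Their poses are not given: they have to be found in the camera images.
- guard (a joint): Rack guard: clear panel, yellow frame, 110 mm hinge to free edge, 264 wide, 8 thick, 0.25 kg, red tab mid free edge. Angle, rad: 0 shut (level over the pockets, tab on the rack's -x side), grows as the tab rises; balance at 1.57 (upright), stop at 1.95 (leaning back, rests there by its weight). Nearly free hinge, no spring: let go before balance it falls shut, past it falls back on the stop.
- tab (a point): Grip point on the guard's red tab, 145 mm from the hinge line. The tab lies in the panel's plane and sticks 52 mm out of its free edge (this point is 35 mm out); 16 mm wide along the hinge direction, 8 mm thick. x axis: from tab to hinge; y: along the hinge; z: normal to the panel, up when shut.
- hinge (a point): Middle of the guard's hinge line, fixed, 150 mm above the bench. Axes are the rack's: y along the hinge, z up, -x the loading side. The rack is fixed: base plate 290 mm along y, reaching 140 mm to -x and 10 mm to +x of this point; a 30 mm deep post carries the hinge at each end (y = +-138 mm).
- pockets: Blue block, 38 (x) by 230 (y) by 70 mm (z), with a row of four square pockets along y, leaning back 30 degrees. Origin: centre of its underside. z: along the pockets, out of their mouths (up and leaning to the rack's +x); y: along the row. Pockets 26 x 26 mm, 64 deep, floor at z = 6, mouths at z = 70, axes at x = 0, y = -90, -30, 30, 90 mm.
- mouth0 (a point): Centre of the mouth of pocket 0 (y = -90 mm in the pocket block); same axes as the block: z out of the pocket along its axis, y along the row.
- mouth1 (a point): Centre of the mouth of pocket 1 (y = -30 mm in the pocket block); same axes as the block: z out of the pocket along its axis, y along the row.
- mouth2 (a point): Centre of the mouth of pocket 2 (y = 30 mm in the pocket block); same axes as the block: z out of the pocket along its axis, y along the row.
- mouth3 (a point): Centre of the mouth of pocket 3 (y = 90 mm in the pocket block); same axes as the block: z out of the pocket along its axis, y along the row.
- bar0_mid (a point): Centre of a turning tool (may be absent): a square bar 16 x 16 mm, 110 mm long, about 0.17 kg, bright steel shank and, at one end, a 24 mm long black head with a brass-coloured insert. x axis: along the bar, towards the head with the insert. It starts lying on the bench, head away from the robot; centre 8 mm high.
- bar0_tip (a point): Middle of the insert end face of that turning tool, 55 mm from its centre.
- bar1_mid (a point): Centre of a turning tool (may be absent): a square bar 16 x 16 mm, 110 mm long, about 0.17 kg, bright steel shank and, at one end, a 24 mm long black head with a brass-coloured insert. x axis: along the bar, towards the head with the insert. It starts lying on the bench, head away from the robot; centre 8 mm high.
- bar1_tip (a point): Middle of the insert end face of that turning tool, 55 mm from its centre.
- bar2_mid (a point): Centre of a turning tool (may be absent): a square bar 16 x 16 mm, 110 mm long, about 0.17 kg, bright steel shank and, at one end, a 24 mm long black head with a brass-coloured insert. x axis: along the bar, towards the head with the insert. It starts lying on the bench, head away from the robot; centre 8 mm high.
- bar2_tip (a point): Middle of the insert end face of that turning tool, 55 mm from its centre.
- bar3_mid (a point): Centre of a turning tool (may be absent): a square bar 16 x 16 mm, 110 mm long, about 0.17 kg, bright steel shank and, at one end, a 24 mm long black head with a brass-coloured insert. x axis: along the bar, towards the head with the insert. It starts lying on the bench, head away from the robot; centre 8 mm high.
- bar3_tip (a point): Middle of the insert end face of that turning tool, 55 mm from its centre.
- tin: Bystander: open tin can with red band, 84 mm diameter, 85 mm tall; origin at its underside.
- oil: Bystander: small amber oil bottle, 52 mm diameter, 120 mm tall; origin at its underside.
- vblock: Bystander: dark steel V-block, 70 x 50 x 50 mm; origin at its underside.
There are look-alikes about, which are no part of the job. What is shaped like the part that bears bar0_mid but brown, pink or purple is not meant.

How it is judged:
On the way, in this order (a step that is already met when the one before it is completed fails the run):
1. the guard rests open past its balance point with nothing held in the gripper (value of joint guard above 1.75 rad and contact force between the fingers and anything else below 0.3 N), for 0.4 s.
2. every turning tool on the bench is home in a pocket, insert up, with the guard still open (z of each of bar0_mid, bar1_mid, bar2_mid, bar3_mid in the frame of pockets below 0.07 m and z of each of bar0_tip, bar1_tip, bar2_tip, bar3_tip in the frame of pockets above 0.1 m and x of bar0_mid in the frame of pockets between -0.013 and 0.013 m and y of bar0_mid in the frame of pockets between -0.105 and 0.105 m and x of bar1_mid in the frame of pockets between -0.013 and 0.013 m and y of bar1_mid in the frame of pockets between -0.105 and 0.105 m and x of bar2_mid in the frame of pockets between -0.013 and 0.013 m and y of bar2_mid in the frame of pockets between -0.105 and 0.105 m and x of bar3_mid in the frame of pockets between -0.013 and 0.013 m and y of bar3_mid in the frame of pockets between -0.105 and 0.105 m and value of joint guard above 1.6 rad), for 0.2 s.
At the end, for the whole second after the job is handed in: Every turning tool present stands in a pocket, insert up, on the pocket floor (centre under 70 mm and insert end over 100 mm along the pocket axis from the block's underside, centre within 13 mm of the row's middle plane), and the guard is shut (within 0.06 rad) and still (z of each of bar0_mid, bar1_mid, bar2_mid, bar3_mid in the frame of pockets below 0.07 m and z of each of bar0_tip, bar1_tip, bar2_tip, bar3_tip in the frame of pockets above 0.1 m and x of bar0_mid in the frame of pockets between -0.013 and 0.013 m and y of bar0_mid in the frame of pockets between -0.105 and 0.105 m and x of bar1_mid in the frame of pockets between -0.013 and 0.013 m and y of bar1_mid in the frame of pockets between -0.105 and 0.105 m and x of bar2_mid in the frame of pockets between -0.013 and 0.013 m and y of bar2_mid in the frame of pockets between -0.105 and 0.105 m and x of bar3_mid in the frame of pockets between -0.013 and 0.013 m and y of bar3_mid in the frame of pockets between -0.105 and 0.105 m and value of joint guard below 0.06 rad and velocity of joint guard between -0.1 and 0.1 rad/s); the robot touches nothing.
It fails at once if the guard slams shut (faster than 5 rad/s in its last 0.3 rad) (value of joint guard below 0.3 rad and velocity of joint guard below -5 rad/s).
It fails at once if the tin, oil bottle or V-block is pushed more than 30 mm or tipped (distance of any of tin, oil, vblock from where it was at the start of the episode above 0.03 m or angle between any of tin, oil, vblock's own z axis and vertical above 0.5 rad).
Of bar0, bar1, bar2, bar3 only 3 to 4 are there at a start; the rules pass over those that are not, and their reading is None.
At some moment in a run one of bar0, bar1, bar2, bar3 may be knocked a few centimetres aside while the robot is not near it.
It also fails if it takes over 208 s, if anything falls off the work surface, if the arm or the gripper's body presses on something with over 40 N, if the wrist force passes 120 N, or if a joint passes its speed limit or range.

## Working session

There is one attempt and no reset: what is moved stays moved. The work goes in short steps, Python scripts to look and compute and a tool call to move; the robot and the scene stay as the last step left them, time stands still between calls to the robot, and variables do not carry over. Pictures are saved under pics/ and viewed, and the job is handed in when it is done.

Besides the shell and the picture viewer there is one more tool, called after "Call:" by a JSON object that holds its "api" and its "payload". step_arm: Moves the arm, as the interface text tells. Shift numbers are shares of 0.025 m and turn numbers shares of 0.1 rad, none past 1 either way. Its arguments: {"type":"object","properties":{"increments":{"type":"string"},"fingers":{"type":"number"},"newtons":{"type":"number"}},"required":["increments"]}

```bash
mkdir -p pics; ls
python3 - <<'E'
from station import ctrl
import cv2
o=ctrl.get_obs(); print(o)
for n in ["side","top","wrist"]:
    d=ctrl.get_image(n); cv2.imwrite(f"pics/{n}0.png",d["pixels"][:,:,::-1]); print(n,d["intrinsics"],d["eye"],d["orientation"])
E
```

```text
pics
{'t': 0.0, 'q': array([-1.46401466e+00,  5.33490402e-02,  1.61424601e+00, -2.43549504e-05,
        1.47598929e+00, -1.19002095e-01]), 'dq': array([-9.06482328e-04,  1.14934290e-04,  3.44333868e-05,  1.10373667e-03,
       -1.37095816e-03, -6.29356420e-04]), 'effort': array([-1.91667550e-04, -3.93677688e+01, -3.70178676e+01, -1.09182542e-04,
        6.97753625e-03,  1.12798892e-05]), 'tool_pos': array([ 0.139847  , -0.60853758,  0.23009652]), 'tool_rot': array([-2.45645778e+00,  1.95617507e+00,  2.22475785e-03]), 'contact_force': array([-0.53718046, -0.80926888,  0.5570534 ]), 'wrist_torque': array([ 0.01269592, -0.0456599 , -0.05109748]), 'opening': 0.0852041526384342}
side [[485.26443416   0.         322.78126806]
 [  0.         485.26443416 194.34918193]
 [  0.           0.           1.        ]] [0.44033196 1.18099075 1.06870201] [-0.09877734  2.80827716 -1.30259739]
top [[500.89351652   0.         314.13633687]
 [  0.         500.89351652 200.63131515]
 [  0.           0.           1.        ]] [0.44989834 0.04287667 1.39436589] [-2.21738454  2.17192282 -0.10107221]
wrist [[278.20689691   0.         322.7319472 ]
 [  0.         278.20689691 199.04209172]
 [  0.           0.           1.        ]] [ 0.2078776  -0.59390025  0.37301686] [ 2.27940857 -1.81367319 -0.25665058]
```

View pics/side0.png

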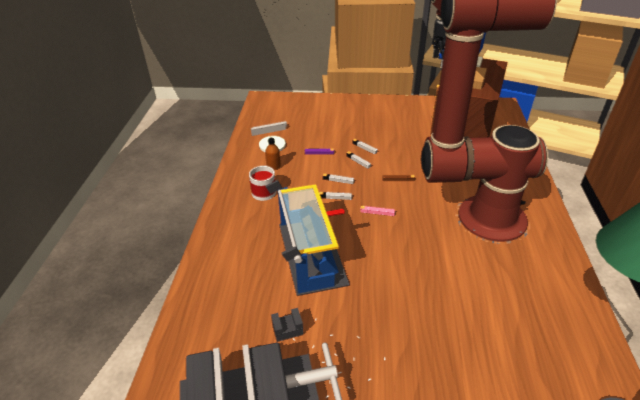

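View pics/top0.png

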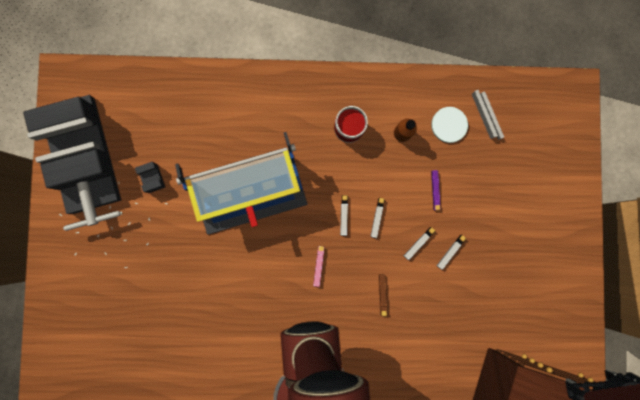

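View pics/wrist0.png

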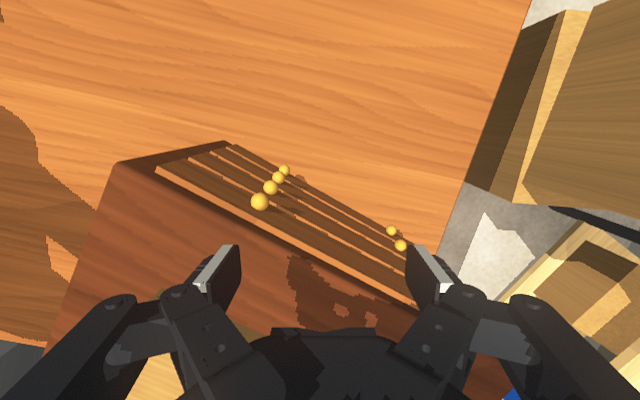

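```bash
cat > h.py <<'E'
import numpy as np, cv2
from scipy.spatial.transform import Rotation as R
from station import ctrl
def img(n,save=None):
    d=ctrl.get_image(n); d['R']=R.from_rotvec(d['orientation']).as_matrix()
    if save: cv2.imwrite(f"pics/{save}.png",d['pixels'][:,:,::-1])
    return d
def proj(d,P):
    P=np.atleast_2d(P); c=(P-d['eye'])@d['R']; u=c@np.array(d['intrinsics']).T
    return u[:,:2]/u[:,2:]
def ray(d,uv):
    uv=np.atleast_2d(uv).astype(float); r=np.c_[uv,np.ones(len(uv))]@np.linalg.inv(d['intrinsics']).T
    return r@d['R'].T
def onz(d,uv,z):
    r=ray(d,uv); return d['eye']+r*((z-d['eye'][2])/r[:,2:])
E
python3 - <<'E'
from h import *
d=img("top")
p=d['pixels'][:,:,::-1]
cv2.imwrite("pics/tc1.png",cv2.resize(p[130:330,160:480][:, :],None,fx=2.5,fy=2.5,interpolation=cv2.INTER_CUBIC)[:500,:800])
d=img("side");p=d['pixels'][:,:,::-1]
cv2.imwrite("pics/sc1.png",cv2.resize(p[120:320,240:440],None,fx=3,fy=3,interpolation=cv2.INTER_CUBIC))
E
```

```text
(no output)
```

View pics/tc1.png

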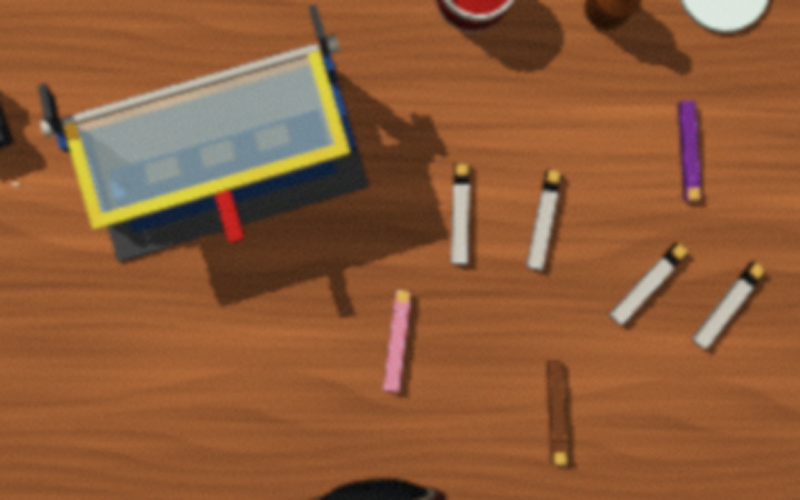

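View pics/sc1.png

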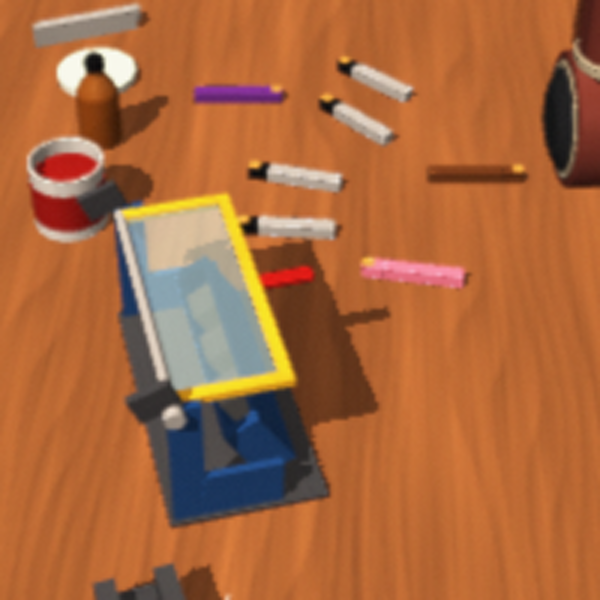

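Run:
```python
from h import *
from scipy.optimize import least_squares
T=img("top");S=img("side")
def hsv(d): return cv2.cvtColor(d['pixels'],cv2.COLOR_RGB2HSV)
obs=[]
def panel(p):
    x,y,a=p; c,s=np.cos(a),np.sin(a); M=np.array([[c,-s,0],[s,c,0],[0,0,1]])
    return lambda L: np.atleast_2d(L)@M.T+[x,y,0.150]
masks={}
for n,d,roi in(("top",T,(165,130,320,250)),("side",S,(260,170,350,290))):
    h=hsv(d); m=((h[...,0]>24)&(h[...,0]<34)&(h[...,1]>150)&(h[...,2]>140)).astype(np.uint8)
    k=np.zeros_like(m);k[roi[1]:roi[3],roi[0]:roi[2]]=m[roi[1]:roi[3],roi[0]:roi[2]]
    pts=np.argwhere(k)[:,::-1]
    hull=cv2.convexHull(pts.astype(np.int32))[:,0]
    print(n,k.sum(),cv2.minAreaRect(pts.astype(np.float32)), )
    q=cv2.approxPolyDP(hull,5,True)[:,0]; print(q.tolist())
    r=((h[...,0]<6)|(h[...,0]>174))&(h[...,1]>200)&(h[...,2]>120)
    kk=np.zeros_like(m);rx=(235,200,270,235) if n=="top" else (322,200,350,222)
    kk[rx[1]:rx[3],rx[0]:rx[2]]=r[rx[1]:rx[3],rx[0]:rx[2]]
    pr=np.argwhere(kk)[:,::-1]; print("red",len(pr),pr.mean(0),cv2.minAreaRect(pr.astype(np.float32)))
# bars
h=hsv(T); 
m=((h[...,1]<70)&(h[...,2]>120)).astype(np.uint8)
m[:190]=0;m[290:]=0;m[:,:330]=0;m[:,480:]=0
nl,lab,st,ce=cv2.connectedComponentsWithStats(m)
for i in range(1,nl):
    if st[i,4]<60: continue
    pts=np.argwhere(lab==i)[:,::-1].astype(np.float32)
    r=cv2.minAreaRect(pts); print(i,st[i,4],ce[i],r, onz(T,ce[i],0.012))
```

```text
top 742 ((242.24761962890625, 185.741943359375), (42.14784622192383, 106.97516632080078), 73.39302062988281)
[[299, 190], [198, 220], [187, 186], [287, 151]]
red 120 [251.575 216.775] ((251.18682861328125, 216.59788513183594), (19.626495361328125, 6.681360244750977), 72.6459732055664)
side 370 ((309.0342712402344, 217.42466735839844), (71.04397583007812, 33.941932678222656), 69.44395446777344)
[[336, 245], [304, 251], [281, 190], [315, 185]]
red 94 [335.71276596 211.73404255] ((335.64398193359375, 211.79200744628906), (5.5454487800598145, 17.083560943603516), 79.69515228271484)
1 200 [343.675 218.795] ((344.0, 219.5), (31.0, 6.0), 90.0) [[ 0.50070178 -0.06715477  0.012     ]]
2 204 [376.47058824 221.65196078] ((376.4615173339844, 221.69232177734375), (6.275716304779053, 31.378582000732422), 11.309932708740234) [[ 0.4946801  -0.15812299  0.012     ]]
3 213 [416.19248826 246.45070423] ((416.3114929199219, 246.28753662109375), (6.839323997497559, 31.200885772705078), 42.709388732910156) [[ 0.42849651 -0.26886009  0.012     ]]
4 221 [448.63800905 255.11312217] ((448.6298828125, 255.09934997558594), (7.102493762969971, 30.979955673217773), 37.405357360839844) [[ 0.40642367 -0.35898689  0.012     ]]
```

```bash
cat > fit.py <<'E'
from h import *
from scipy.optimize import least_squares
T=img("top");S=img("side")
L=np.array([[-.11,-.132,.004],[-.11,.132,.004],[-.136,0,.004],[-.11,.132,.0],[-.11,-.132,0],[-.136,0,.0]])
# side view: free edge corners
obsT=np.array([[299.3,190.5],[198,220.8],[251.4,216.7]]); obsS=np.array([[336.3,245.5],[315.3,184.8],[335.7,211.75]])
Lt=L[:3]; Ls=np.array([[-.11,.132,.004],[-.11,-.132,.004],[-.136,0,.003]])
def W(p,L):
    c,s=np.cos(p[2]),np.sin(p[2]); return L@np.array([[c,-s,0],[s,c,0],[0,0,1]]).T+[p[0],p[1],.15]
f=lambda p: np.r_[(proj(T,W(p,Lt))-obsT).ravel(),(proj(S,W(p,Ls))-obsS).ravel()]
r=least_squares(f,[.65,.2,.28]); print(r.x,r.fun.round(1))
g=lambda p: (proj(T,W(p,Lt))-obsT).ravel()
print(least_squares(g,[.65,.2,.28]).x)
g=lambda p: (proj(S,W(p,Ls))-obsS).ravel()
print(least_squares(g,[.65,.2,.28]).x)
p=r.x
for n,d in(("top",T),("side",S)):
    im=cv2.resize(d['pixels'][:,:,::-1],None,fx=4,fy=4,interpolation=cv2.INTER_CUBIC)
    for y in(-.145,.145):
        pass
    def poly(LL,col,off=[0,0,0]):
        u=(proj(d,W(p,np.array(LL,float)))+.5)*4
        cv2.polylines(im,[u.astype(int)],True,col,1)
    poly([[-.11,-.132,.004],[-.11,.132,.004],[0,.132,.004],[0,-.132,.004]],(255,0,255))
    poly([[-.14,-.145,-.15],[-.14,.145,-.15],[.01,.145,-.15],[.01,-.145,-.15]],(0,255,0))
    poly([[-.162,-.008,.004],[-.162,.008,.004],[-.11,.008,.004],[-.11,-.008,.004]],(255,255,0))
    c=(740,800,640,480) if n=="top" else (1000,640,480,560)
    c=(680,480,640,560) if n=="top" else c
    cv2.imwrite(f"pics/fit_{n}.png",im[c[1]:c[1]+c[3],c[0]:c[0]+c[2]])
E
python3 fit.py
```

```text
[0.62695628 0.21352319 0.30574325] [ 0.4  0.7 -1.2  0.3 -0.  -0.5  0.8  0.2 -0.1 -1.1 -1.3 -0.6]
[0.62710059 0.21371081 0.31272879]
[0.62661111 0.21411942 0.29639624]
```

View pics/fit_top.png

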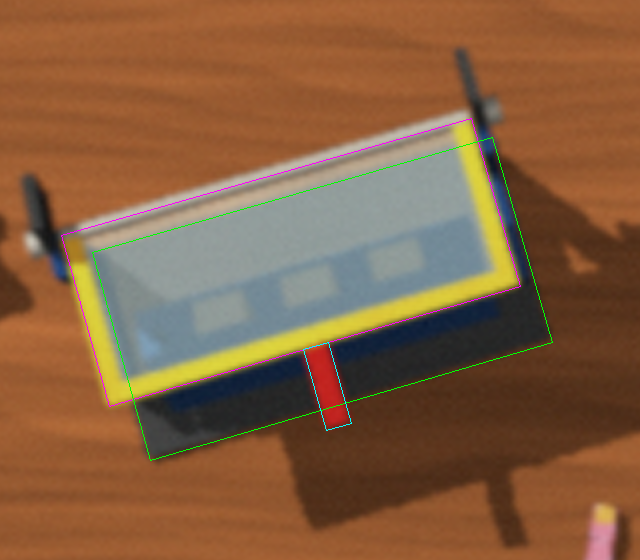

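View pics/fit_side.png

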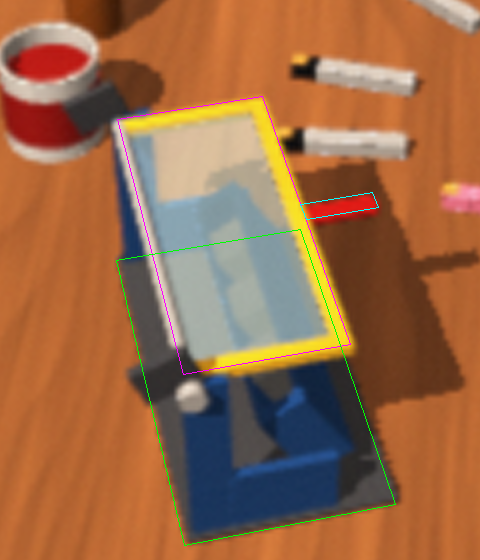

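```bash
cat >> h.py <<'E'
import json,os
RACK=np.array([0.627,0.2137,0.309])
def rk(L,z0=0.15):  # rack frame (origin at hinge middle) -> world
    c,s=np.cos(RACK[2]),np.sin(RACK[2]); return np.atleast_2d(L)@np.array([[c,-s,0],[s,c,0],[0,0,1]]).T+[RACK[0],RACK[1],z0]
def rkd(v): 
    c,s=np.cos(RACK[2]),np.sin(RACK[2]); return np.array([[c,-s,0],[s,c,0],[0,0,1]])@np.array(v,float)
def cur(o=None):
    o=o or ctrl.get_obs(); T=np.eye(4); T[:3,:3]=R.from_rotvec(o['tool_rot']).as_matrix(); T[:3,3]=o['tool_pos']; return T
def pose(p,z,x):
    z=np.array(z,float);z/=np.linalg.norm(z); x=np.array(x,float); x-=z*(x@z); x/=np.linalg.norm(x)
    T=np.eye(4);T[:3,0]=x;T[:3,1]=np.cross(z,x);T[:3,2]=z;T[:3,3]=p;return T
def inv(T): return np.linalg.inv(T)
from scipy.linalg import fractional_matrix_power as fmp
def rows(T0,T1,N=None,straight=False,vmax=1.0,ang=None):
    D=inv(T0)@T1
    rv=R.from_matrix(D[:3,:3]).as_rotvec()
    n=max(np.abs(rv).max()/.1,np.abs(D[:3,3]).max()/.025)/vmax
    n=N or max(1,int(np.ceil(n*1.0)))
    while True:
        r=rv/n
        # p such that sum R^k p = D.t
        S=sum(R.from_rotvec(r*k).as_matrix() for k in range(n))
        p=np.linalg.solve(S,D[:3,3])
        row=np.r_[p/.025,r/.1].round(2)
        if np.abs(row).max()<=1 or N: break
        n+=1
    T=T0.copy()
    for k in range(n): T=app(T,row)
    e=np.linalg.norm(T[:3,3]-T1[:3,3])*1000; ea=R.from_matrix(T[:3,:3].T@T1[:3,:3]).magnitude()
    print(f"{n} x [ {' '.join('%g'%v for v in row)} ]  err {e:.1f}mm {ea:.3f}rad  end {T[:3,3].round(4)}")
    return T,row,n
def app(T,row):
    row=np.array(row,float); A=np.eye(4);A[:3,3]=row[:3]*.025; A[:3,:3]=R.from_rotvec(row[3:]*.1).as_matrix(); return T@A
def log():
    o=ctrl.get_obs(); 
    with open('log.jsonl','a') as f: f.write(json.dumps({k:np.array(v).tolist() for k,v in o.items()})+'\n')
    return o
E
python3 - <<'E'
from h import *
o=log();T=cur(o); print(T.round(3)); a=o['q'][0]; rad=np.array([np.cos(a),np.sin(a),0]);tan=np.array([-np.sin(a),np.cos(a),0])
print("x·rad,tan",T[:3,0]@rad,T[:3,0]@tan, "az",np.arctan2(*o['tool_pos'][1::-1]))
E
```

```text
[[ 0.224 -0.975  0.     0.14 ]
 [-0.975 -0.224  0.    -0.609]
 [-0.    -0.    -1.     0.231]
 [ 0.     0.     0.     1.   ]]
x·rad,tan 0.9929281714788093 0.11871656297786372 az -1.344956557226837
```

Run:
```python
from h import *
T=cur()
az=-0.6; d=np.array([np.cos(az),np.sin(az),0])
W1=pose(d*.50+[0,0,.25],[0,0,-1],d)
T,_,_=rows(T,W1)
f=np.radians(70); rx=rkd([1,0,0]); Z=np.array([0,0,1.])
W2=pose(rk([-.22,0,.04])[0],rx*np.cos(f)-Z*np.sin(f),rx*np.sin(f)+Z*np.cos(f))
T,_,_=rows(T,W2)
```

```text
17 x [ -0.3 -0.98 -0.04 -0 0 -0.44 ]  err 1.8mm 0.003rad  end [ 0.4127 -0.2825  0.2483]
18 x [ -0.18 -0.97 0.13 0.09 0.18 -0.5 ]  err 1.4mm 0.005rad  end [0.4169 0.1481 0.1901]
```

Call:
{"api": "step_arm", "payload": {"increments": "-0.3 -0.98 -0.04 0 0 -0.44; -0.3 -0.98 -0.04 0 0 -0.44; -0.3 -0.98 -0.04 0 0 -0.44; -0.3 -0.98 -0.04 0 0 -0.44; -0.3 -0.98 -0.04 0 0 -0.44; -0.3 -0.98 -0.04 0 0 -0.44; -0.3 -0.98 -0.04 0 0 -0.44; -0.3 -0.98 -0.04 0 0 -0.44; -0.3 -0.98 -0.04 0 0 -0.44; -0.3 -0.98 -0.04 0 0 -0.44; -0.3 -0.98 -0.04 0 0 -0.44; -0.3 -0.98 -0.04 0 0 -0.44", "fingers": -1, "newtons": 40}}

```text
t: 1.45
tool_pos: [0.3599, -0.3976, 0.2435]
tool_rot: [2.884, -1.245, 0.001]
contact_force: [-0.4, -0.0, 0.4]
opening: -0.0001
```

Call:
{"api": "step_arm", "payload": {"increments": "-0.3 -0.98 -0.04 0 0 -0.44; -0.3 -0.98 -0.04 0 0 -0.44; -0.3 -0.98 -0.04 0 0 -0.44; -0.3 -0.98 -0.04 0 0 -0.44; -0.3 -0.98 -0.04 0 0 -0.44; 0 0 0 0 0 0"}}

```text
t: 1.95
tool_pos: [0.414, -0.2794, 0.2487]
tool_rot: [-3.004, 0.916, -0.002]
contact_force: [-0.1, -0.4, 0.3]
opening: -0.0
```

Run:
```python
from h import *
o=log();T=cur(o);print(o['t'],o['q'].round(3),T[:3,3],T[:3,0])
f=np.radians(70); rx=rkd([1,0,0]); Z=np.array([0,0,1.])
W2=pose(rk([-.22,0,.04])[0],rx*np.cos(f)-Z*np.sin(f),rx*np.sin(f)+Z*np.cos(f))
T,_,_=rows(T,W2)
```

```text
1.95 [-0.744 -0.265  1.878  0.002  1.528 -0.152] [ 0.41396379 -0.27943446  0.24873979] [ 8.29991928e-01 -5.57775134e-01  5.47504506e-04]
18 x [ -0.18 -0.96 0.13 0.09 0.18 -0.5 ]  err 2.4mm 0.010rad  end [0.4152 0.1469 0.1908]
```

Call:
{"api": "step_arm", "payload": {"increments": "-0.18 -0.96 0.13 0.09 0.18 -0.5; -0.18 -0.96 0.13 0.09 0.18 -0.5; -0.18 -0.96 0.13 0.09 0.18 -0.5; -0.18 -0.96 0.13 0.09 0.18 -0.5; -0.18 -0.96 0.13 0.09 0.18 -0.5; -0.18 -0.96 0.13 0.09 0.18 -0.5; -0.18 -0.96 0.13 0.09 0.18 -0.5; -0.18 -0.96 0.13 0.09 0.18 -0.5; -0.18 -0.96 0.13 0.09 0.18 -0.5; -0.18 -0.96 0.13 0.09 0.18 -0.5; -0.18 -0.96 0.13 0.09 0.18 -0.5; -0.18 -0.96 0.13 0.09 0.18 -0.5"}}

```text
t: 2.95
tool_pos: [0.456, 0.0043, 0.2125]
tool_rot: [-3.081, -0.011, -0.366]
contact_force: [-0.1, 1.0, -0.4]
opening: 0.0005
```

Call:
{"api": "step_arm", "payload": {"increments": "-0.18 -0.96 0.13 0.09 0.18 -0.5; -0.18 -0.96 0.13 0.09 0.18 -0.5; -0.18 -0.96 0.13 0.09 0.18 -0.5; -0.18 -0.96 0.13 0.09 0.18 -0.5; -0.18 -0.96 0.13 0.09 0.18 -0.5; -0.18 -0.96 0.13 0.09 0.18 -0.5; 0 0 0 0 0 0; 0 0 0 0 0 0"}}

```text
t: 3.62
tool_pos: [0.4157, 0.144, 0.1897]
tool_rot: [-3.001, -0.475, -0.53]
contact_force: [0.3, -0.2, -0.3]
opening: 0.0002
```

```bash
cat > fk.py <<'E'
from h import *
from scipy.optimize import least_squares
# model: q1 about z, lateral offset, shoulder (r0,d1), upper a2, forearm a3, wrist perp offset, L
def fk(q,P):
    lat,r0,d1,a2,a3,e3,L=P
    def Rz(a): return R.from_rotvec([0,0,a])
    def Ry(a): return R.from_rotvec([0,a,0])
    A=Rz(q[0]); p=A.apply([r0,lat,d1]); A=A*Ry(q[1]); p=p+A.apply([0,0,a2]); A=A*Ry(q[2]); p=p+A.apply([e3,0,a3]); A=A*Rz(q[3])*Ry(q[4]); p=p+A.apply([0,0,L]); A=A*Rz(q[5]); return p,A
if __name__=="__main__":
    D=[json.loads(l) for l in open('log.jsonl')]
    f=lambda P: np.concatenate([fk(d['q'],P)[0]-d['tool_pos'] for d in D])
    r=least_squares(f,[.074,0,.3,.35,.4,0,.25]); print(r.x.round(4),np.abs(r.fun).max())
    for d in D: print((fk(d['q'],r.x)[1].inv()*R.from_rotvec(d['tool_rot'])).as_rotvec().round(3))
E
python3 - <<'E'
from h import *
o=log();T=cur(o);print(o['t'],o['q'].round(3),T[:3,3],T[:3,2])
E
python3 fk.py
```

```text
3.6167 [ 0.12  -0.687  2.29   0.074  1.196 -0.209] [0.41574025 0.1440372  0.18971773] [ 0.32516052  0.10827676 -0.93943961]
[ 0.0742 -0.      0.238   0.4264  0.6099  0.0957  0.2795] 6.556733489482269e-10
[-0.     0.     3.142]
[-0.     0.     3.142]
[-0.     0.     3.142]
```

```bash
cat >> fk.py <<'E'
PAR=[ 0.0742,0,0.238,0.4264,0.6099,0.0957,0.2795]
LO=np.array([-3.01,-1.01,.06,-1.02,.09,-3.14]);HI=np.array([3.01,2.22,2.58,4.17,2.62,3.14])
def ik(T,q0):
    def f(q):
        p,A=fk(q,PAR); A=A*R.from_rotvec([0,0,np.pi]); return np.r_[(p-T[:3,3])*5,(A.inv()*R.from_matrix(T[:3,:3])).as_rotvec()]
    r=least_squares(f,np.clip(q0,LO+1e-6,HI-1e-6),bounds=(LO,HI)); 
    e=f(r.x); return r.x, np.linalg.norm(e[:3])/5, np.linalg.norm(e[3:])
E
python3 - <<'E'
from fk import *
q0=ctrl.get_obs()['q']; rx=rkd([1,0,0]); Z=np.array([0,0,1.])
for f in (75,60,50,45,30,15):
    F=np.radians(f)
    W=pose(rk([-.13,0,-.01])[0],rx*np.cos(F)-Z*np.sin(F),rx*np.sin(F)+Z*np.cos(F)); q,e,a=ik(W,q0); print(f,q.round(2),round(e,4),round(a,3))
# pocket-like insert pose : grasp point about rack (-.06,y,-.05)+..., jaws along y
ry=rkd([0,1,0])
for f in (75,60,45,30):
  for y in(-.09,.09):
   for s in(1,-1):
    F=np.radians(f); z=rx*np.cos(F)-Z*np.sin(F)
    W=pose(rk([-.06,y,-.02])[0]+z*.019,z,s*ry); q,e,a=ik(W,np.r_[q0[:5],-s*1.5]); print(f,y,s,q.round(2),round(e,4),round(a,3))
E
```

```text
75 [ 0.18 -0.27  2.09  0.04  1.07 -0.15] 0.0 0.0
60 [ 0.15 -0.44  2.26  0.11  0.81 -0.21] 0.0 0.0
50 [ 0.13 -0.54  2.37  0.19  0.63 -0.29] 0.0 0.0
45 [ 0.12 -0.58  2.43  0.26  0.54 -0.35] 0.0 0.0
30 [ 0.1  -0.66  2.57  0.78  0.26 -0.87] 0.0 0.0
15 [ 0.11 -0.47  2.58  2.49  0.29 -2.57] 0.0246 0.044
75 -0.09 1 [ 0.03 -0.03  1.92  0.09  1.   -1.89] 0.0 0.0
75 -0.09 -1 [ 0.03 -0.03  1.92  0.09  1.    1.25] 0.0 0.0
75 0.09 1 [ 0.36 -0.02  1.91 -0.02  0.99 -1.51] 0.0 0.0
75 0.09 -1 [ 0.36 -0.02  1.91 -0.02  0.99  1.63] 0.0 0.0
60 -0.09 1 [-0.01 -0.15  2.08  0.24  0.72 -2.03] 0.0 0.0
60 -0.09 -1 [-0.01 -0.15  2.08  0.24  0.72  1.11] 0.0 0.0
60 0.09 1 [ 0.37 -0.14  2.07 -0.05  0.69 -1.48] 0.0 0.0
60 0.09 -1 [ 0.37 -0.14  2.07 -0.05  0.69  1.66] 0.0 0.0
45 -0.09 1 [-0.05 -0.23  2.23  0.59  0.46 -2.37] 0.0 0.0
45 -0.09 -1 [-0.05 -0.23  2.23  0.59  0.46  0.77] 0.0 0.0
45 0.09 1 [ 0.38 -0.21  2.21 -0.14  0.36 -1.39] 0.0 0.0
45 0.09 -1 [ 0.38 -0.21  2.21 -0.14  0.36  1.75] 0.0 0.0
30 -0.09 1 [-0.08 -0.24  2.33  1.37  0.33 -3.14] 0.0017 0.025
30 -0.09 -1 [-0.09 -0.24  2.34  1.5   0.34 -0.13] 0.0 0.0
30 0.09 1 [ 0.39 -0.23  2.31 -1.02  0.09 -0.51] 0.0024 0.035
30 0.09 -1 [ 0.39 -0.23  2.31 -1.02  0.09  2.63] 0.0024 0.035
```

```bash
cat > guard.py <<'E'
from fk import *
rx=rkd([1,0,0]); ry=rkd([0,1,0]); Z=np.array([0,0,1.])
def v2(a): return a[0]*rx+a[1]*Z
def gp(th,phi,zc=-.04,c=0.,back=0.,half=.0425,yoff=0.):
    # th rad, phi deg; lower inner face contact at tab end bottom edge
    F=np.radians(phi); C=.162*np.array([-np.cos(th),np.sin(th)])-.004*np.array([np.sin(th),np.cos(th)])
    X=np.array([np.sin(F),np.cos(F)]);Zt=np.array([np.cos(F),-np.sin(F)])
    t=C+(half-c)*X-zc*Zt-back*Zt
    return pose(rk([t[0],yoff,t[1]])[0],v2(Zt),v2(X))
E
python3 - <<'E'
from guard import *
o=ctrl.get_obs();q=o['q'];T=cur(o)
def chk(W,q):
    q2,e,a=ik(W,q); print("   q",q2.round(2),round(e,4),round(a,3),'dq',np.abs(q2-q).max().round(2)); return q2
T,_,n=rows(T,gp(0,45,c=.012,back=.09)); q=chk(T,q)
T,_,n=rows(T,gp(0,45,c=.012)); q=chk(T,q)
T,_,n=rows(T,gp(0,45,c=0)); q=chk(T,q)
for a in range(15,106,15):
    th=np.radians(a); T,_,n=rows(T,gp(th,45+.6*a),N=5); q=chk(T,q); print(a)
E
```

```text
5 x [ 0.38 -0.02 0.1 -0.01 0.87 0.01 ]  err 0.7mm 0.002rad  end [0.4597 0.1608 0.2026]
   q [ 0.1  -0.88  2.47  0.21  0.78 -0.3 ] 0.0 0.0 dq 0.41
4 x [ 0 0 0.89 0 0 -0 ]  err 0.7mm 0.002rad  end [0.5197 0.1799 0.1396]
   q [ 0.14 -0.51  2.39  0.25  0.51 -0.35] 0.0 0.0 dq 0.36
1 x [ 0.48 0.02 0.02 0 0.01 -0.02 ]  err 0.1mm 0.001rad  end [0.5282 0.1821 0.1477]
   q [ 0.14 -0.5   2.36  0.25  0.51 -0.34] 0.0 0.0 dq 0.03
5 x [ 0.2 -0 -0.18 0 -0.31 0 ]  err 0.5mm 0.002rad  end [0.5319 0.1833 0.1811]
   q [ 0.15 -0.46  2.23  0.13  0.75 -0.22] 0.0 0.0 dq 0.24
15
5 x [ 0.22 -0 -0.14 0 -0.32 0 ]  err 0.6mm 0.001rad  end [0.545  0.1875 0.2106]
   q [ 0.17 -0.35  2.06  0.07  0.97 -0.16] 0.0 0.0 dq 0.22
30
5 x [ 0.24 -0 -0.12 0 -0.31 0 ]  err 0.6mm 0.002rad  end [0.5655 0.194  0.2363]
   q [ 0.19 -0.22  1.88  0.04  1.16 -0.13] 0.0 0.0 dq 0.2
45
5 x [ 0.26 -0 -0.09 0 -0.32 -0 ]  err 0.4mm 0.001rad  end [0.5928 0.2028 0.2552]
   q [ 0.2  -0.06  1.69  0.02  1.36 -0.11] 0.0 0.0 dq 0.19
60
5 x [ 0.27 -0 -0.06 0 -0.31 -0 ]  err 0.5mm 0.001rad  end [0.6241 0.2128 0.2658]
   q [ 0.22  0.11  1.49 -0.    1.54 -0.09] 0.0 0.0 dq 0.2
75
5 x [ 0.28 -0 -0.02 0 -0.32 -0 ]  err 0.4mm 0.002rad  end [0.6575 0.2234 0.2661]
   q [ 0.23  0.3   1.28 -0.01  1.72 -0.08] 0.0 0.0 dq 0.21
90
5 x [ 0.28 -0 0.02 0 -0.31 -0 ]  err 0.6mm 0.000rad  end [0.6895 0.2336 0.256 ]
   q [ 0.23  0.49  1.08 -0.02  1.89 -0.08] 0.0 0.0 dq 0.21
105
```

Call:
{"api": "step_arm", "payload": {"increments": "0.38 -0.02 0.1 -0.01 0.87 0.01; 0.38 -0.02 0.1 -0.01 0.87 0.01; 0.38 -0.02 0.1 -0.01 0.87 0.01; 0.38 -0.02 0.1 -0.01 0.87 0.01; 0.38 -0.02 0.1 -0.01 0.87 0.01; 0 0 0 0 0 0; 0 0 0 0 0 0", "fingers": 1}}

```text
t: 4.2
tool_pos: [0.4602, 0.1592, 0.2025]
tool_rot: [-2.769, -0.423, -1.142]
contact_force: [0.2, 0.2, -0.0]
opening: 0.0829
```

Run:
```python
from guard import *
o=log();q=o['q'];T=cur(o);print(o['opening'],T[:3,3])
T,_,n=rows(T,gp(0,45,c=.012))
d=img("wrist","w1");d=img("side","s1")
```

```text
0.08294218886821933 [0.46020765 0.15924493 0.20252946]
4 x [ 0 -0.01 0.89 0.01 0.01 -0.01 ]  err 0.6mm 0.002rad  end [0.5198 0.1792 0.1395]
```

View pics/w1.png

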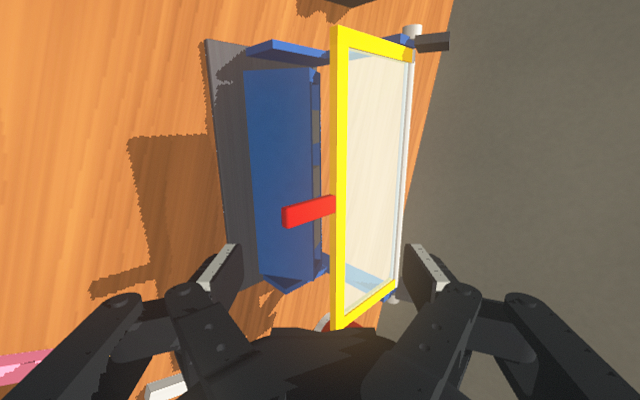

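View pics/s1.png

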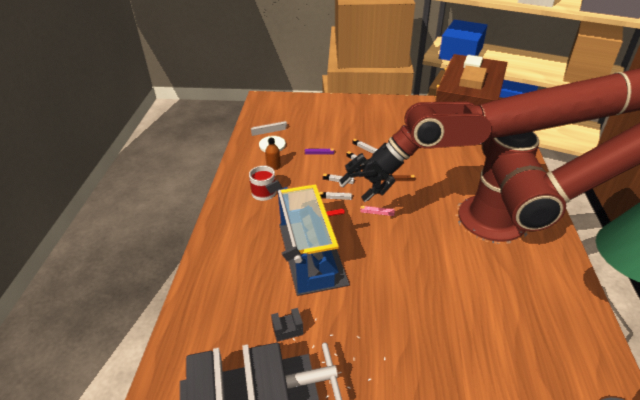

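Run:
```python
from guard import *
d=img("wrist")
for n,L in (("tabend",[-.162,0,.004]),("tabroot",[-.11,0,.004]),("cornA",[-.11,.132,.004]),("cornB",[-.11,-.132,.004])): print(n,proj(d,rk(L)).round(1))
print(cur()[:3,1], rkd([0,1,0]))
```

```text
tabend [[286.5 218.9]]
tabroot [[335.5 203.6]]
cornA [[337.4  26.1]]
cornB [[334.2 333. ]]
[ 0.300532   -0.95377103 -0.00115863] [-0.30410615  0.95263815  0.        ]
```

Call:
{"api": "step_arm", "payload": {"increments": "0 0 0.89 0 0 0; 0 0 0.89 0 0 0; 0 0 0.89 0 0 0; 0 0 0.89 0 0 0; 0 0 0 0 0 0; 0.24 0 0 0 0 0; 0.24 0 0 0 0 0; 0 0 0 0 0 0"}}

```text
t: 5.02
tool_pos: [0.5287, 0.1822, 0.1504]
tool_rot: [-2.765, -0.427, -1.145]
contact_force: [-2.9, -1.2, -1.7]
opening: 0.0852
```

Run:
```python
from guard import *
o=log();q=o['q'];T=cur(o);print(o['t'],T[:3,3],gp(0,45)[:3,3],o['contact_force'])
d=img("wrist","w2")
T0=T
for a in (15,30,45,60,75,90,105):
    th=np.radians(a); T,_,n=rows(T,gp(th,45+.6*a),N=5)
```

```text
5.0167 [0.52866284 0.18219496 0.15039463] [0.52824601 0.18217523 0.14776777] [-2.91015557 -1.2176271  -1.70158223]
5 x [ 0.18 -0 -0.16 0 -0.31 -0 ]  err 0.5mm 0.003rad  end [0.5321 0.1833 0.1803]
5 x [ 0.22 -0 -0.15 0 -0.32 -0 ]  err 0.5mm 0.003rad  end [0.5447 0.1872 0.2108]
5 x [ 0.24 -0 -0.12 -0 -0.31 -0 ]  err 0.6mm 0.003rad  end [0.5652 0.1937 0.2365]
5 x [ 0.26 -0 -0.09 -0 -0.32 -0 ]  err 0.4mm 0.003rad  end [0.5925 0.2023 0.2554]
5 x [ 0.27 -0 -0.06 -0 -0.31 -0 ]  err 0.7mm 0.002rad  end [0.6239 0.2122 0.266 ]
5 x [ 0.28 -0 -0.02 -0 -0.31 -0 ]  err 0.7mm 0.003rad  end [0.6573 0.2228 0.2663]
5 x [ 0.29 -0 0.02 -0 -0.32 -0 ]  err 0.7mm 0.002rad  end [0.6905 0.2334 0.2561]
```

View pics/w2.png

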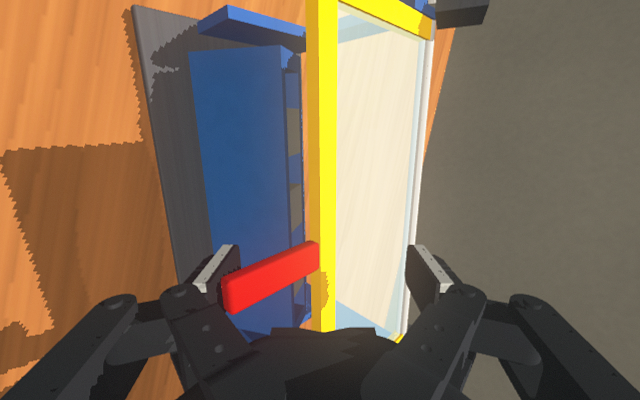

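Call:
{"api": "step_arm", "payload": {"increments": "0.18 0 -0.16 0 -0.31 0; 0.18 0 -0.16 0 -0.31 0; 0.18 0 -0.16 0 -0.31 0; 0.18 0 -0.16 0 -0.31 0; 0.18 0 -0.16 0 -0.31 0; 0.22 0 -0.15 0 -0.32 0; 0.22 0 -0.15 0 -0.32 0; 0.22 0 -0.15 0 -0.32 0; 0.22 0 -0.15 0 -0.32 0; 0.22 0 -0.15 0 -0.32 0"}}

```text
t: 5.9
tool_pos: [0.5446, 0.1872, 0.212]
tool_rot: [-2.951, -0.455, -0.71]
contact_force: [-1.1, -0.0, -1.2]
opening: 0.0854
```

Run:
```python
from guard import *
o=log();print(o['t'],o['tool_pos'],o['contact_force'])
d=img("wrist","w3");d=img("side","s3")
```

```text
5.9 [0.54455357 0.18715077 0.21196349] [-1.11151671 -0.0160283  -1.24672178]
```

View pics/w3.png

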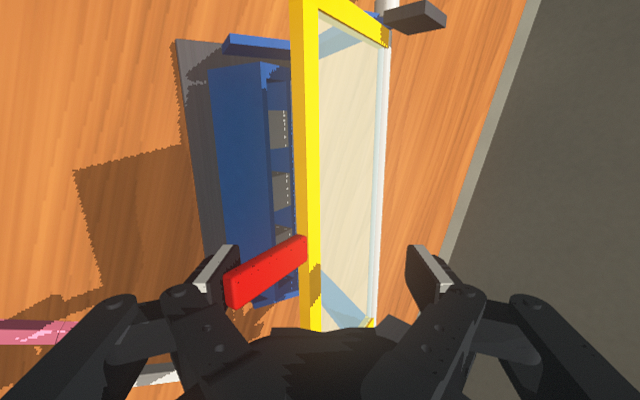

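Guard is rising on the left finger. Continuing the arc.

Call:
{"api": "step_arm", "payload": {"increments": "0.24 0 -0.12 0 -0.31 0; 0.24 0 -0.12 0 -0.31 0; 0.24 0 -0.12 0 -0.31 0; 0.24 0 -0.12 0 -0.31 0; 0.24 0 -0.12 0 -0.31 0; 0.26 0 -0.09 0 -0.32 0; 0.26 0 -0.09 0 -0.32 0; 0.26 0 -0.09 0 -0.32 0; 0.26 0 -0.09 0 -0.32 0; 0.26 0 -0.09 0 -0.32 0"}}

```text
t: 6.83
tool_pos: [0.5922, 0.2021, 0.2549]
tool_rot: [-3.071, -0.474, -0.24]
contact_force: [-0.4, 0.5, -1.1]
opening: 0.0857
```

Call:
{"api": "step_arm", "payload": {"increments": "0.27 0 -0.06 0 -0.31 0; 0.27 0 -0.06 0 -0.31 0; 0.27 0 -0.06 0 -0.31 0; 0.27 0 -0.06 0 -0.31 0; 0.27 0 -0.06 0 -0.31 0; 0.28 0 -0.02 0 -0.31 0; 0.28 0 -0.02 0 -0.31 0; 0.28 0 -0.02 0 -0.31 0; 0.28 0 -0.02 0 -0.31 0; 0.28 0 -0.02 0 -0.31 0"}}

```text
t: 7.67
tool_pos: [0.6573, 0.2225, 0.2658]
tool_rot: [3.074, 0.474, -0.236]
contact_force: [-0.5, -0.3, -0.2]
opening: 0.0856
```

Run:
```python
from guard import *
o=log();print(o['t'],o['tool_pos'],o['contact_force'])
d=img("wrist","w4");d=img("side","s4")
rows(cur(),gp(np.radians(108),108),N=7)
```

```text
7.6667 [0.65728935 0.22249979 0.26579917] [-0.4750273  -0.3245495  -0.16744217]
7 x [ 0.25 -0.01 0 -0 -0.23 -0 ]  err 1.1mm 0.003rad  end [0.6979 0.2371 0.2549]
```

View pics/w4.png

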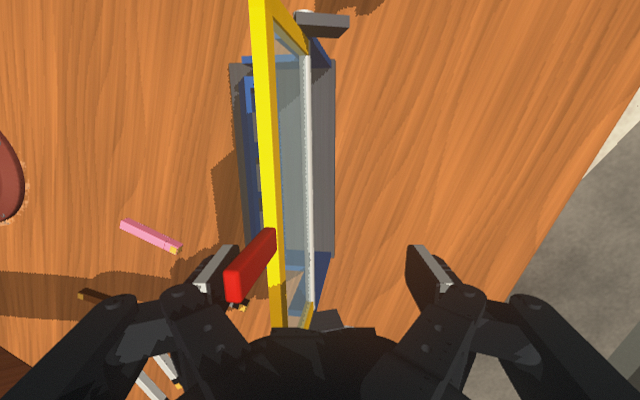

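View pics/s4.png

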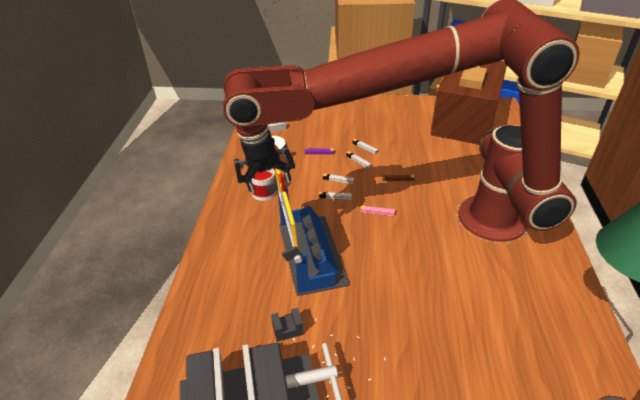

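Call:
{"api": "step_arm", "payload": {"increments": "0.25 0 0 0 -0.23 0; 0.25 0 0 0 -0.23 0; 0.25 0 0 0 -0.23 0; 0.25 0 0 0 -0.23 0; 0.25 0 0 0 -0.23 0; 0.25 0 0 0 -0.23 0; 0.25 0 0 0 -0.23 0; 0 0 0 0 0 0; 0 0 0 0 0 0; 0 0 0 0 0 0"}}

```text
t: 8.6
tool_pos: [0.6972, 0.2353, 0.2554]
tool_rot: [3.022, 0.467, -0.479]
contact_force: [-0.1, 0.8, -0.1]
opening: 0.0853
```

Call:
{"api": "step_arm", "payload": {"increments": "0 0 -1 0 0 0; 0 0 -1 0 0 0; 0 0 -1 0 0 0; 0 0 -1 0 0 0; 0 0 -1 0 0 0; 0 0 0 0 0 0; 0 0 0 0 0 0; 0 0 0 0 0 0; 0 0 0 0 0 0; 0 0 0 0 0 0"}}

```text
t: 9.43
tool_pos: [0.734, 0.2468, 0.3713]
tool_rot: [3.02, 0.467, -0.487]
contact_force: [-0.6, 0.6, -0.1]
opening: 0.0855
```

Run:
```python
from guard import *
o=log();print(o['t'],o['tool_pos'],o['contact_force'])
d=img("wrist","w5");d=img("side","s5");d=img("top","t5")
```

```text
9.4333 [0.73397639 0.24677616 0.37131579] [-0.62257238  0.63412959 -0.13548671]
```

View pics/w5.png

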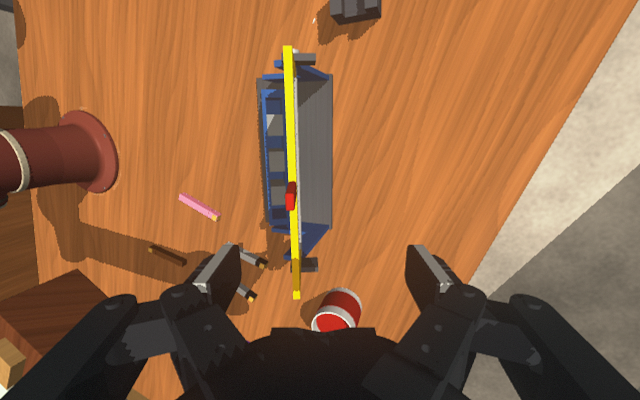

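View pics/s5.png

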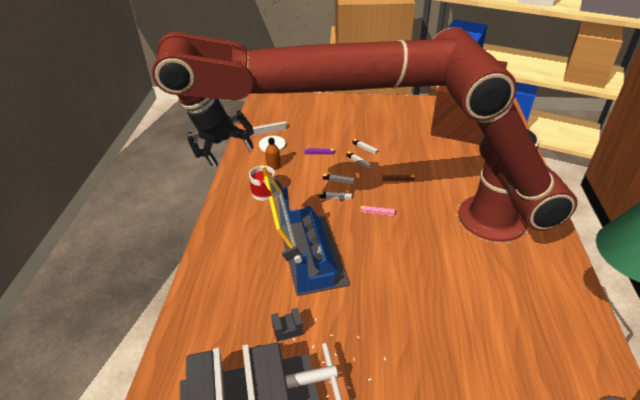

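Run:
```python
from guard import *
T=cur()
f=np.radians(90)
W=pose(rk([-.17,0,.22])[0],rx*np.cos(f)-Z*np.sin(f),-ry)
T1=T.copy(); T1[:3,3]=T[:3,3]+[0,0,.03]
o=ctrl.get_obs(); q,e,a=ik(W,o['q']); print(q.round(2),o['q'].round(2),e,a)
T,_,n=rows(T,W)
```

```text
[ 0.18 -0.31  1.72 -0.    1.74  1.45] [ 0.24  0.61  0.73 -0.02  2.12 -0.08] 1.4509405463588184e-11 8.78706243145615e-11
16 x [ -0.57 0.52 0.13 0.15 0.16 0.97 ]  err 2.3mm 0.009rad  end [0.4654 0.1622 0.3678]
```

Call:
{"api": "step_arm", "payload": {"increments": "-0.57 0.52 0.13 0.15 0.16 0.97; -0.57 0.52 0.13 0.15 0.16 0.97; -0.57 0.52 0.13 0.15 0.16 0.97; -0.57 0.52 0.13 0.15 0.16 0.97; -0.57 0.52 0.13 0.15 0.16 0.97; -0.57 0.52 0.13 0.15 0.16 0.97; -0.57 0.52 0.13 0.15 0.16 0.97; -0.57 0.52 0.13 0.15 0.16 0.97"}}

```text
t: 10.25
tool_pos: [0.6164, 0.1488, 0.38]
tool_rot: [3.012, -0.748, -0.256]
contact_force: [0.5, 0.1, 1.1]
opening: 0.085
```

Call:
{"api": "step_arm", "payload": {"increments": "-0.57 0.52 0.13 0.15 0.16 0.97; -0.57 0.52 0.13 0.15 0.16 0.97; -0.57 0.52 0.13 0.15 0.16 0.97; -0.57 0.52 0.13 0.15 0.16 0.97; -0.57 0.52 0.13 0.15 0.16 0.97; -0.57 0.52 0.13 0.15 0.16 0.97; -0.57 0.52 0.13 0.15 0.16 0.97; -0.57 0.52 0.13 0.15 0.16 0.97; 0 0 0 0 0 0; 0 0 0 0 0 0"}}

```text
t: 11.08
tool_pos: [0.465, 0.1626, 0.3686]
tool_rot: [2.539, -1.844, 0.011]
contact_force: [0.0, -0.1, 0.1]
opening: 0.0852
```

Run:
```python
from guard import *
o=log();print(o['t'],o['tool_pos'],o['contact_force'],o['q'].round(2))
d=img("wrist","w6");print(d['eye'],d['R'][:,2]);d=img("top","t6")
```

```text
11.0833 [0.4649779  0.16262584 0.36856502] [ 0.02841201 -0.0672584   0.0890939 ] [ 0.19 -0.31  1.72 -0.01  1.73  1.44]
[0.53078743 0.18464361 0.51147916] [-0.25884985 -0.09303527 -0.96142665]
```

View pics/w6.png

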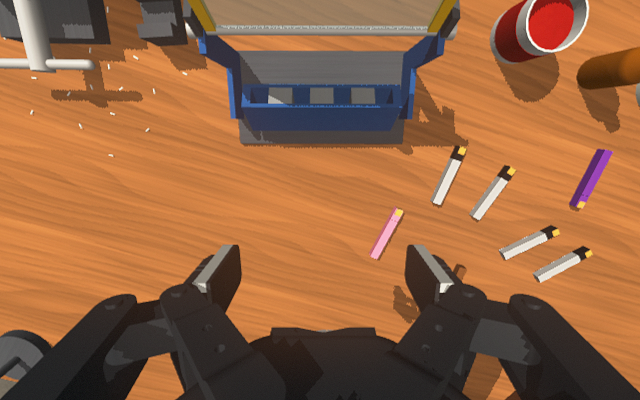

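View pics/t6.png

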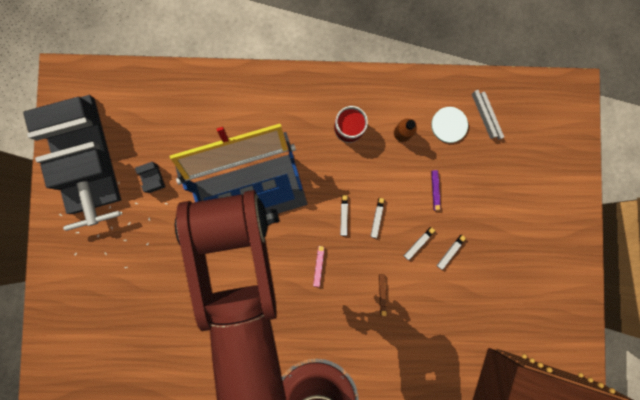

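Run:
```python
import cv2
p=cv2.imread("pics/w6.png"); cv2.imwrite("pics/w6c.png",cv2.resize(p[30:150,225:425],None,fx=4,fy=4,interpolation=cv2.INTER_CUBIC))
```

```text
(no output)
```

View pics/w6c.png

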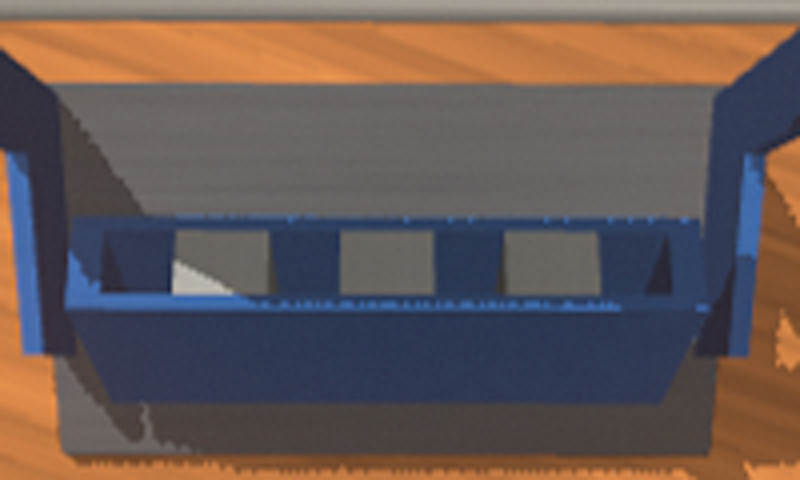

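```bash
cat > blk.py <<'E'
from guard import *
A=np.radians(30)
def blk(L,b):
    L=np.atleast_2d(L).astype(float); x=b[0]+L[:,0]*np.cos(A)+L[:,2]*np.sin(A); z=b[2]-L[:,0]*np.sin(A)+L[:,2]*np.cos(A)
    return rk(np.c_[x,b[1]+L[:,1],z-.15])
E
python3 - <<'E'
from blk import *
d=img("wrist")
print("plate front L,R (z=0,.006):",proj(d,rk([[-.14,.145,-.15],[-.14,-.145,-.15],[-.14,.145,-.144],[-.14,-.145,-.144],[.01,.12,-.144]])).round(1).tolist())
fx=lambda c:[225+(c[0]+.5)/4-.5,30+(c[1]+.5)/4-.5]
print("obs",fx((62,455)),fx((712,452)),'back edge',fx((400,84)))
pts=[([-.019,.115,.07],(66,309)),([-.019,-.115,.07],(705,309)),([.019,.115,.07],(75,218)),([.019,-.115,.07],(700,219)),([-.019,.115,0],(110,402)),([-.019,-.115,0],(660,402)),
([-.013,.077,.07],(172,296)),([-.013,.043,.07],(269,296)),([-.013,.017,.07],(339,296)),([-.013,-.017,.07],(434,296)),([-.013,-.043,.07],(503,296)),([-.013,-.077,.07],(600,296)),
([.013,.077,.07],(174,231)),([.013,.043,.07],(269,231)),([.013,.017,.07],(340,231)),([.013,-.017,.07],(434,231)),([.013,-.043,.07],(503,231)),([.013,-.077,.07],(599,231))]
L=np.array([p[0] for p in pts]);O=np.array([fx(p[1]) for p in pts])
f=lambda b:(proj(d,blk(L,b))-O).ravel()
r=least_squares(f,[-.08,0,.02],loss='soft_l1');print(r.x.round(4)); print((proj(d,blk(L,r.x))-O).round(1).tolist())
b=r.x
print("mouths rack",[(b[0]+.07*np.sin(A)).round(4),(b[2]+.07*np.cos(A)).round(4)])
f2=lambda b:(proj(d,blk(L,b[:3])+[b[3],b[4],0])-O).ravel()
E
```

```text
plate front L,R (z=0,.006): [[240.1, 142.2], [400.7, 142.9], [239.2, 142.5], [401.6, 143.2], [247.4, 49.2]]
obs [240.125, 143.375] [402.625, 142.625] back edge [324.625, 50.625]
[-0.1012 -0.0007  0.0207]
[[-0.1, -0.3], [0.3, 0.6], [-0.5, -0.6], [-0.2, 0.1], [0.4, 0.1], [-0.2, 0.7], [0.1, -0.6], [-0.5, -0.4], [0.1, -0.3], [-0.0, -0.2], [0.7, -0.1], [-0.0, 0.0], [0.5, -0.1], [0.0, 0.0], [0.1, 0.1], [-0.2, 0.3], [0.3, 0.4], [-0.6, 0.5]]
mouths rack [np.float64(-0.0662), np.float64(0.0813)]
```

Run:
```python
from blk import *
d=img("wrist")
def torack(P): 
    v=P-np.array([RACK[0],RACK[1],0]); return np.array([v@rx,v@ry,P[2]]).round(4)
fx=lambda c:[225+(c[0]+.5)/4-.5,30+(c[1]+.5)/4-.5]
for c in [(697,355),(748,355),(24,355),(75,355),(697,345)]:
  for z in (.006,.03): print(c,z,torack(onz(d,fx(c),z)[0]))
for c in [(705,290),(765,155),(718,95),(5,155)]:
  for z in (.05,.1,.15): print(c,z,torack(onz(d,fx(c),z)[0]))
p=d['pixels'][:,:,::-1]; S=img("side"); s=S['pixels'][:,:,::-1]
cv2.imwrite("pics/s6c.png",cv2.resize(s[170:300,250:360],None,fx=5,fy=4.5,interpolation=cv2.INTER_CUBIC))
```

```text
(697, 355) 0.006 [-0.0974 -0.1369  0.006 ]
(697, 355) 0.03 [-0.0975 -0.1304  0.03  ]
(748, 355) 0.006 [-0.0973 -0.1592  0.006 ]
(748, 355) 0.03 [-0.0974 -0.1516  0.03  ]
(24, 355) 0.006 [-0.0986  0.1564  0.006 ]
(24, 355) 0.03 [-0.0986  0.149   0.03  ]
(75, 355) 0.006 [-0.0985  0.1343  0.006 ]
(75, 355) 0.03 [-0.0985  0.1279  0.03  ]
(697, 345) 0.006 [-0.0932 -0.1365  0.006 ]
(697, 345) 0.03 [-0.0935 -0.13    0.03  ]
(705, 290) 0.05 [-0.073  -0.1261  0.05  ]
(705, 290) 0.1 [-0.0758 -0.1124  0.1   ]
(705, 290) 0.15 [-0.0787 -0.0987  0.15  ]
(765, 155) 0.05 [-0.0243 -0.145   0.05  ]
(765, 155) 0.1 [-0.0324 -0.1293  0.1   ]
(765, 155) 0.15 [-0.0405 -0.1135  0.15  ]
(718, 95) 0.05 [-0.0037 -0.1253  0.05  ]
(718, 95) 0.1 [-0.0141 -0.1117  0.1   ]
(718, 95) 0.15 [-0.0244 -0.0981  0.15  ]
(5, 155) 0.05 [-0.0259  0.1437  0.05  ]
(5, 155) 0.1 [-0.0338  0.1282  0.1   ]
(5, 155) 0.15 [-0.0418  0.1126  0.15  ]
```

View pics/s6c.png

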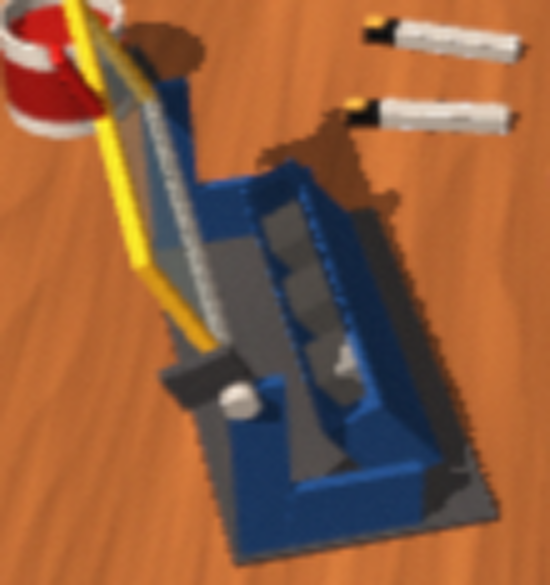

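```bash
cat > bars.py <<'E'
from blk import *
def find(d,roi,amin=40):
    h=cv2.cvtColor(d['pixels'],cv2.COLOR_RGB2HSV)
    m=((h[...,1]<75)&(h[...,2]>115)).astype(np.uint8); k=np.zeros_like(m); k[roi[1]:roi[3],roi[0]:roi[2]]=m[roi[1]:roi[3],roi[0]:roi[2]]
    b=((h[...,0]>18)&(h[...,0]<32)&(h[...,1]>110)&(h[...,2]>170)).astype(np.uint8)
    nb,lb,sb,cb=cv2.connectedComponentsWithStats(b)
    ins=[cb[i] for i in range(1,nb) if sb[i,4]>=6]
    nl,lab,st,ce=cv2.connectedComponentsWithStats(k); out=[]
    for i in range(1,nl):
        if st[i,4]<amin: continue
        c=onz(d,ce[i],.014)[0]
        best=None
        for u in ins:
            w=onz(d,u,.015)[0]; D=np.linalg.norm(w-c)
            if .045<D<.08 and (best is None or D<best[0]): best=(D,w,u)
        if best is None: continue
        pts=np.argwhere(lab==i)[:,::-1]; P=onz(d,pts,.014)[:,:2]
        ev,V=np.linalg.eigh(np.cov(P.T)); v=V[:,1]; hh=(best[1]-c)[:2]; hh/=np.linalg.norm(hh); v=v*np.sign(v@hh)
        out.append(dict(c=c,pca=np.arctan2(v[1],v[0]),ins=np.arctan2(hh[1],hh[0]),D=best[0],n=st[i,4],uv=ce[i]))
    return out
if __name__=="__main__":
    import sys
    for n,roi in (("top",(330,180,490,300)),("wrist",(380,120,630,330))):
        d=img(n)
        for b in find(d,roi):
            mid=b['c'][:2]+.012*np.array([np.cos(b['pca']),np.sin(b['pca'])])
            print(n,b['uv'].round(0),"mid",mid.round(4),"yaw pca %.3f ins %.3f D %.4f n %d"%(b['pca'],b['ins'],b['D'],b['n']))
E
python3 bars.py
```

```text
top [344. 219.] mid [ 0.5125 -0.0674] yaw pca -0.004 ins -0.011 D 0.0594 n 208
top [377. 222.] mid [ 0.5068 -0.1603] yaw pca -0.190 ins -0.192 D 0.0606 n 210
top [416. 246.] mid [ 0.4377 -0.2767] yaw pca -0.736 ins -0.739 D 0.0620 n 217
top [449. 255.] mid [ 0.4161 -0.366 ] yaw pca -0.662 ins -0.673 D 0.0610 n 227
wrist [445. 181.] mid [ 0.5112 -0.0665] yaw pca -0.014 ins -0.067 D 0.0597 n 567
wrist [488. 197.] mid [ 0.5067 -0.1586] yaw pca -0.189 ins -0.261 D 0.0602 n 602
wrist [386. 234.] mid [ 0.3808 -0.003 ] yaw pca -0.049 ins -0.096 D 0.0479 n 182
wrist [523. 244.] mid [ 0.4388 -0.2756] yaw pca -0.768 ins -0.832 D 0.0625 n 558
wrist [557. 266.] mid [ 0.4172 -0.3636] yaw pca -0.684 ins -0.771 D 0.0628 n 567
```

```bash
cat > task.py <<'E'
from bars import *
B=np.array([-0.1012,-0.0007,0.0207]); SG=.028; DD=.0035
PY=[-.09,-.03,.03,.09]
def barpose(m,yaw): # bar frame x along head, z up
    h=np.array([np.cos(yaw),np.sin(yaw),0]); T=np.eye(4);T[:3,0]=h;T[:3,1]=np.cross([0,0,1],h);T[:3,2]=[0,0,1];T[:3,3]=[m[0],m[1],.008];return T
def grasp(m,yaw,tilt=15,back=0.,sg=SG):
    t=np.radians(tilt); bp=barpose(m,yaw); h=bp[:3,0]
    z=-np.cos(t)*Z-np.sin(t)*h
    G=bp[:3,3]+sg*h
    return pose(G+DD*z-back*z,z,np.cross(h,Z))
def slot(k,zm,dx=0,dy=0): # bar pose in pocket k with mid at block z=zm
    a=rx*np.sin(A)+Z*np.cos(A); T=np.eye(4);T[:3,0]=a;T[:3,1]=ry;T[:3,2]=np.cross(a,ry);T[:3,3]=blk([dx,PY[k]+dy,zm],B)[0];return T
def insert(k,zm,Tb,dx=0,dy=0): return slot(k,zm,dx,dy)@inv(Tb)   # Tb: bar in tool frame
def held(Tg,m,yaw):
    """bar in tool frame given measured grasp tool pose: centred in jaw, axis perpendicular to jaw"""
    bp=barpose(m,yaw); b=inv(Tg)@bp; b[0,3]=0.
    h=bp[:3,0]; x=Tg[:3,0]; hb=np.cross(Z,x); hb[2]=0; hb/=np.linalg.norm(hb); hb*=np.sign(hb@h)
    T=np.eye(4);T[:3,0]=hb;T[:3,1]=np.cross(Z,hb);T[:3,2]=Z; b[:3,:3]=Tg[:3,:3].T@T[:3,:3]; return b
def chk(W,q,lab=''):
    q2,e,a=ik(W,q); print("   q",lab,q2.round(2),round(e,4),round(a,3)); return q2
E
python3 - <<'E'
from task import *
o=log(); q=o['q']; T=cur(o)
bars=[((.5118,-.067),-.01),((.5067,-.1595),-.19),((.438,-.276),-.745),((.4165,-.365),-.67)]
for (m,y),k in zip(bars,(3,2,1,0)):
    qa=chk(grasp(m,y,back=.1),q,'hov'); qb=chk(grasp(m,y),qa,'gr')
    Tb=held(grasp(m,y),m,y)
    qc=chk(insert(k,.14,Tb),qb,'pre'); qd=chk(insert(k,.063,Tb),qc,'ins')
m,y=bars[0]
W,_,n=rows(T,grasp(m,y,back=.1)); rows(W,grasp(m,y))
E
```

```text
q hov [-0.22  0.21  1.68 -0.05  1.5   1.37] 0.0 0.0
   q gr [-0.23  0.28  1.78 -0.06  1.33  1.37] 0.0 0.0
   q pre [ 0.37 -0.21  2.12 -0.1   0.45  1.71] 0.0 0.0
   q ins [ 0.38 -0.2   2.24 -0.15  0.32  1.76] 0.0 0.0
   q hov [-0.4   0.24  1.65 -0.05  1.51  1.37] 0.0 0.0
   q gr [-0.4   0.31  1.74 -0.06  1.34  1.38] 0.0 0.0
   q pre [ 0.24 -0.23  2.14  0.12  0.45  1.42] 0.0 0.0
   q ins [ 0.23 -0.23  2.26  0.17  0.33  1.35] 0.0 0.0
   q hov [-0.71  0.21  1.68  0.01  1.51  1.6 ] 0.0 0.0
   q gr [-0.71  0.28  1.78  0.01  1.34  1.6 ] 0.0 0.0
   q pre [ 0.1  -0.24  2.14  0.32  0.48  1.14] 0.0 0.0
   q ins [ 0.08 -0.23  2.27  0.45  0.37  0.99] 0.0 0.0
   q hov [-0.82  0.29  1.59 -0.04  1.52  1.43] 0.0 0.0
   q gr [-0.83  0.36  1.69 -0.04  1.36  1.43] 0.0 0.0
   q pre [-0.03 -0.22  2.13  0.48  0.53  0.91] 0.0 0.0
   q ins [-0.06 -0.21  2.25  0.65  0.43  0.7 ] 0.0 0.0
11 x [ 0.9 -0.33 0.94 -0.24 -0.05 0.29 ]  err 1.4mm 0.006rad  end [ 0.5641 -0.0683  0.1001]
4 x [ -0 -0.01 0.99 0.01 0.01 0 ]  err 0.6mm 0.001rad  end [ 0.5392 -0.0677  0.0043]
```

Call:
{"api": "step_arm", "payload": {"increments": "0.9 -0.33 0.94 -0.24 -0.05 0.29; 0.9 -0.33 0.94 -0.24 -0.05 0.29; 0.9 -0.33 0.94 -0.24 -0.05 0.29; 0.9 -0.33 0.94 -0.24 -0.05 0.29; 0.9 -0.33 0.94 -0.24 -0.05 0.29; 0.9 -0.33 0.94 -0.24 -0.05 0.29; 0.9 -0.33 0.94 -0.24 -0.05 0.29; 0.9 -0.33 0.94 -0.24 -0.05 0.29; 0.9 -0.33 0.94 -0.24 -0.05 0.29; 0.9 -0.33 0.94 -0.24 -0.05 0.29; 0.9 -0.33 0.94 -0.24 -0.05 0.29; 0 0 0 0 0 0", "fingers": 0.18}}

```text
t: 12.43
tool_pos: [0.5611, -0.0709, 0.0937]
tool_rot: [2.062, -2.091, -0.296]
contact_force: [-1.6, 1.1, -1.1]
opening: 0.0503
```

Run:
```python
from task import *
o=log(); T=cur(o); print(o['t'],o['opening'],T[:3,3])
m,y=(.5118,-.067),-.01
rows(T,grasp(m,y),N=5)
d=img("wrist","w7")
bp=barpose(m,y); print("pred ends",proj(d,[(bp@[s,0,.008,1])[:3] for s in(-.055,0,.055)]).round(0).tolist())
```

```text
12.4333 0.05031646210096421 [ 0.56111831 -0.07088327  0.09368098]
5 x [ -0.02 -0.02 0.73 0.03 0.01 -0.01 ]  err 0.7mm 0.002rad  end [ 0.5392 -0.0678  0.0051]
pred ends [[319.0, 275.0], [319.0, 231.0], [318.0, 176.0]]
```

View pics/w7.png

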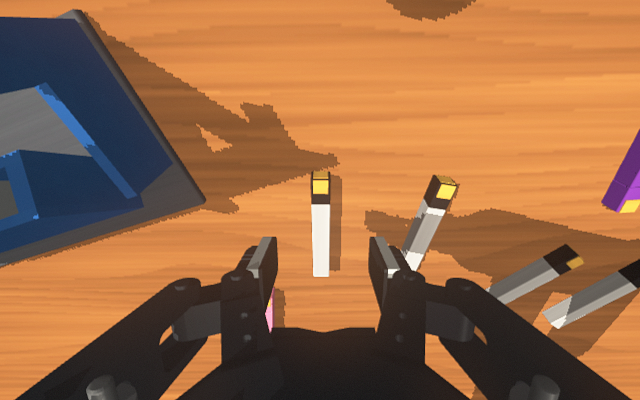

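Call:
{"api": "step_arm", "payload": {"increments": "-0.02 -0.02 0.73 0.03 0.01 -0.01; -0.02 -0.02 0.73 0.03 0.01 -0.01; -0.02 -0.02 0.73 0.03 0.01 -0.01; -0.02 -0.02 0.73 0.03 0.01 -0.01; -0.02 -0.02 0.73 0.03 0.01 -0.01; 0 0 0 0 0 0; 0 0 0 0 0 0"}}

```text
t: 13.07
tool_pos: [0.5427, -0.0643, 0.0119]
tool_rot: [2.085, -2.092, -0.266]
contact_force: [0.5, -0.5, 0.3]
opening: 0.0508
```

Call:
{"api": "step_arm", "payload": {"increments": "0 0 0 0 0 0; 0 0 0 0 0 0; 0 0 0 0 0 0; 0 0 0 0 0 0; 0 0 0 0 0 0; 0 0 0 0 0 0", "fingers": -1, "newtons": 80}}

```text
t: 13.57
tool_pos: [0.5447, -0.0654, 0.0138]
tool_rot: [2.086, -2.094, -0.26]
contact_force: [0.9, -0.1, 6.1]
opening: 0.0115
```

Run:
```python
from task import *
o=log(); T=cur(o); print(o['t'],o['opening'],T[:3,3],o['contact_force'])
m,y=(.5118,-.067),-.01
Tb=held(T,m,y); np.save('Tb.npy',Tb); print(Tb.round(3))
U=T.copy();U[:3,3]+=[-.02,0,.17]; 
# intermediate: lifted & pitched
W1=insert(3,.20,Tb)
U,_,_=rows(T,U); q=chk(U,o['q']); U,_,_=rows(U,W1); q=chk(U,q); U,_,_=rows(U,insert(3,.135,Tb)); chk(U,q)
```

```text
13.5667 0.011530315576713183 [ 0.54473811 -0.06539368  0.01382784] [ 0.87194888 -0.14698731  6.12177883]
[[-0.    -1.    -0.     0.   ]
 [-0.97  -0.     0.245  0.031]
 [-0.245  0.    -0.97   0.014]
 [ 0.     0.     0.     1.   ]]
7 x [ 0 0.35 -0.91 -0 -0 0 ]  err 0.8mm 0.000rad  end [ 0.5243 -0.0653  0.1832]
   q  [-0.23  0.03  1.74 -0.06  1.62  1.34] 0.0 0.0
15 x [ -0.95 -0.39 0 0.69 -0.06 -0.21 ]  err 2.0mm 0.003rad  end [0.6083 0.3028 0.2265]
   q  [ 0.37 -0.22  2.03 -0.08  0.55  1.69] 0.0 0.0
3 x [ 0.02 0.84 0.23 0.01 0 -0 ]  err 0.3mm 0.001rad  end [0.5786 0.2918 0.1693]
   q  [ 0.37 -0.24  2.14 -0.1   0.44  1.71] 0.0 0.0
```

Run:
```python
from task import *
d=img("wrist","w8"); p=d['pixels'][:,:,::-1]
cv2.imwrite("pics/w8c.png",cv2.resize(p[150:330,220:430],None,fx=3,fy=3))
```

```text
(no output)
```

View pics/w8c.png

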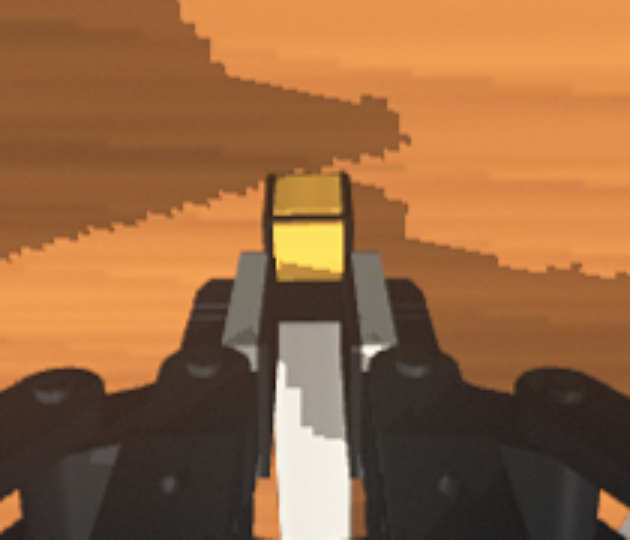

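Call:
{"api": "step_arm", "payload": {"increments": "0 0 0 0 0 0; 0 0 0 0 0 0; 0 0 0 0 0 0; 0 0 0 0 0 0", "fingers": 0}}

```text
t: 13.95
tool_pos: [0.5425, -0.0648, 0.0113]
tool_rot: [2.084, -2.093, -0.266]
contact_force: [0.3, 0.3, -0.7]
opening: 0.0427
```

Run:
```python
from task import *
o=log(); T=cur(o); print(o['t'],o['opening'],T[:3,3],o['contact_force'])
m,y=(.5118,-.067),-.01
rows(T,grasp(m,y),N=2)
```

```text
13.95 0.042676468094863515 [ 0.54250046 -0.06477519  0.01126056] [ 0.29108449  0.33734063 -0.73393954]
2 x [ 0.05 0.04 0.15 -0.05 -0 0.03 ]  err 0.3mm 0.001rad  end [ 0.5387 -0.0672  0.0045]
```

Call:
{"api": "step_arm", "payload": {"increments": "0.05 0.04 0.15 -0.05 0 0.03; 0.05 0.04 0.15 -0.05 0 0.03; 0 0 0 0 0 0; 0 0 0 0 0 0"}}

```text
t: 14.28
tool_pos: [0.5384, -0.0673, 0.0041]
tool_rot: [2.071, -2.093, -0.276]
contact_force: [0.0, 1.1, 0.4]
opening: 0.0428
```

Call:
{"api": "step_arm", "payload": {"increments": "0 0 0 0 0 0; 0 0 0 0 0 0; 0 0 0 0 0 0; 0 0 0 0 0 0; 0 0 0 0 0 0; 0 0 0 0 0 0", "fingers": -1}}

```text
t: 14.78
tool_pos: [0.5394, -0.0673, 0.0052]
tool_rot: [2.073, -2.093, -0.273]
contact_force: [0.8, 0.5, 2.9]
opening: 0.0138
```

Run:
```python
from task import *
o=log(); T=cur(o); print(o['t'],o['opening'],T[:3,3],o['contact_force'])
m,y=(.5118,-.067),-.01
Tb=held(T,m,y); np.save('Tb.npy',Tb); print(Tb.round(3))
U=T.copy();U[:3,3]+=[-.02,0,.17]; 
# intermediate: lifted & pitched
W1=insert(3,.20,Tb)
U,_,_=rows(T,U); q=chk(U,o['q']); U,_,_=rows(U,W1); q=chk(U,q); U,_,_=rows(U,insert(3,.135,Tb)); chk(U,q)
```

```text
14.7833 0.01379529936820404 [ 0.5394131  -0.06734326  0.00522442] [0.84438918 0.46213233 2.92185518]
[[-0.    -1.     0.001  0.   ]
 [-0.966  0.     0.257  0.027]
 [-0.257 -0.001 -0.966  0.004]
 [ 0.     0.     0.     1.   ]]
7 x [ 0 0.36 -0.91 0 -0 -0 ]  err 0.3mm 0.000rad  end [ 0.5195 -0.0671  0.1753]
   q  [-0.24  0.03  1.75 -0.06  1.62  1.35] 0.0 0.0
15 x [ -0.95 -0.42 0.01 0.69 -0.06 -0.21 ]  err 3.3mm 0.008rad  end [0.6173 0.3022 0.2162]
   q  [ 0.36 -0.19  2.01 -0.08  0.54  1.68] 0.0 0.0
3 x [ -0.02 0.86 0.2 0.01 -0 -0.02 ]  err 0.3mm 0.001rad  end [0.5834 0.2933 0.16  ]
   q  [ 0.37 -0.21  2.13 -0.11  0.44  1.71] 0.0 0.0
```

Call:
{"api": "step_arm", "payload": {"increments": "0 0.36 -0.91 0 0 0; 0 0.36 -0.91 0 0 0; 0 0.36 -0.91 0 0 0; 0 0.36 -0.91 0 0 0; 0 0.36 -0.91 0 0 0; 0 0.36 -0.91 0 0 0; 0 0.36 -0.91 0 0 0; 0 0 0 0 0 0; 0 0 0 0 0 0"}}

```text
t: 15.53
tool_pos: [0.5199, -0.0673, 0.1757]
tool_rot: [2.074, -2.095, -0.27]
contact_force: [0.7, -0.5, -3.0]
opening: 0.0137
```

Run:
```python
from task import *
o=log(); T=cur(o); print(o['t'],o['opening'],T[:3,3],o['contact_force'])
Tb=np.load('Tb.npy')
U,_,_=rows(T,insert(3,.19,Tb))
d=img("wrist","w9"); P=T@Tb
print("pred shank/mid/tip top",proj(d,[(P@[s,0,.008,1])[:3] for s in(-.055,0,.055)]).round(0).tolist())
```

```text
15.5333 0.013739050014832548 [ 0.51991101 -0.06728468  0.17572771] [ 0.72338348 -0.53374787 -2.96594939]
15 x [ -0.95 -0.4 0.03 0.69 -0.06 -0.21 ]  err 2.9mm 0.006rad  end [0.6123 0.3017 0.208 ]
pred shank/mid/tip top [[321.0, 352.0], [321.0, 297.0], [321.0, 219.0]]
```

View pics/w9.png

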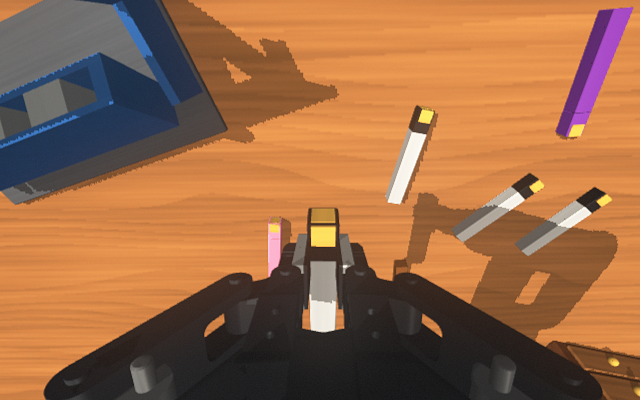

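Run:
```python
from task import *
T=cur();Tb=np.load('Tb.npy');P=T@Tb
for n in("side","top"):
    d=img(n); u=proj(d,[(P@[s,0,0,1])[:3] for s in(-.055,0,.055)]).round(1); print(n,u.tolist())
    c=u[1].astype(int); p=d['pixels'][c[1]-50:c[1]+50,c[0]-60:c[0]+60,::-1]; im=cv2.resize(p,None,fx=5,fy=5,interpolation=cv2.INTER_CUBIC)
    for q in u: cv2.circle(im,tuple(((q-c+[60,50]+.5)*5).astype(int)),4,(0,255,0),1)
    cv2.imwrite(f"pics/h1{n}.png",im)
```

```text
side [[358.2, 155.4], [340.7, 154.7], [323.3, 154.0]]
top [[348.3, 242.9], [348.9, 220.3], [349.4, 197.8]]
```

View pics/h1side.png

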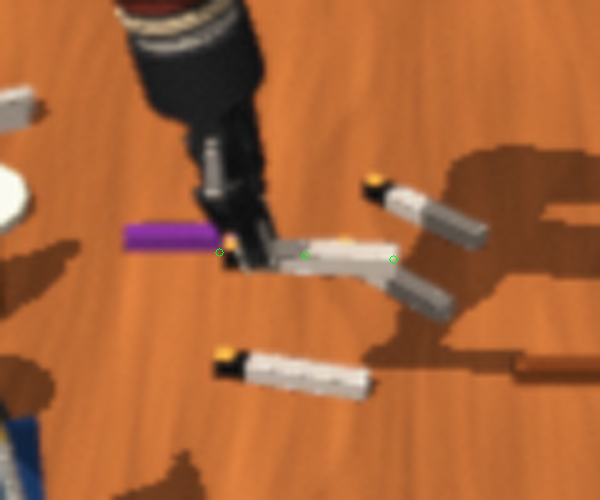

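Call:
{"api": "step_arm", "payload": {"increments": "-0.95 -0.4 0.03 0.69 -0.06 -0.21; -0.95 -0.4 0.03 0.69 -0.06 -0.21; -0.95 -0.4 0.03 0.69 -0.06 -0.21; -0.95 -0.4 0.03 0.69 -0.06 -0.21; -0.95 -0.4 0.03 0.69 -0.06 -0.21; -0.95 -0.4 0.03 0.69 -0.06 -0.21; -0.95 -0.4 0.03 0.69 -0.06 -0.21; -0.95 -0.4 0.03 0.69 -0.06 -0.21"}}

```text
t: 16.35
tool_pos: [0.5852, 0.1282, 0.17]
tool_rot: [-2.184, 1.877, -0.229]
contact_force: [-0.0, -0.5, -2.6]
opening: 0.0132
```

Call:
{"api": "step_arm", "payload": {"increments": "-0.95 -0.4 0.03 0.69 -0.06 -0.21; -0.95 -0.4 0.03 0.69 -0.06 -0.21; -0.95 -0.4 0.03 0.69 -0.06 -0.21; -0.95 -0.4 0.03 0.69 -0.06 -0.21; -0.95 -0.4 0.03 0.69 -0.06 -0.21; -0.95 -0.4 0.03 0.69 -0.06 -0.21; -0.95 -0.4 0.03 0.69 -0.06 -0.21; 0 0 0 0 0 0; 0 0 0 0 0 0; 0 0 0 0 0 0"}}

```text
t: 17.18
tool_pos: [0.607, 0.3034, 0.2012]
tool_rot: [-1.976, 1.452, -0.582]
contact_force: [-18.0, 6.4, 2.0]
opening: 0.0136
```

```bash
cat > look.py <<'E'
import sys
from task import *
o=log(); T=cur(o); print(o['t'],o['opening'],T[:3,3],o['contact_force'].round(1))
Tb=np.load('Tb.npy');P=T@Tb; k=int(sys.argv[1]); tag=sys.argv[2]
b=inv(slot(k,0.))@P; print("bar mid along a %.4f  y %.4f x %.4f"%(b[0,3],b[1,3],-b[2,3]), "axis",b[:3,0].round(3))
for n in("side","wrist"):
    d=img(n); u=proj(d,[(P@[s,0,0,1])[:3] for s in(-.055,0,.055)]).round(1); mo=proj(d,blk([0,PY[k],.07],B)).round(1)
    print(n,u.tolist(),mo.tolist())
    c=u[0].astype(int) if n=="side" else np.array([320,230]); w,h=(60,50) if n=="side" else (160,120)
    f=5 if n=="side" else 2.5
    x0,y0=max(0,c[0]-w),max(0,c[1]-h)
    im=cv2.resize(d['pixels'][y0:y0+2*h,x0:x0+2*w,::-1],None,fx=f,fy=f,interpolation=cv2.INTER_CUBIC)
    for q,col in [(u[0],(0,255,0)),(u[1],(0,255,0)),(u[2],(0,255,0)),(mo[0],(255,0,255))]: cv2.circle(im,tuple(((q-[x0,y0]+.5)*f).astype(int)),4,col,1)
    cv2.imwrite(f"pics/{tag}{n}.png",im)
E
python3 look.py 3 i1; python3 -c "
from task import *
T=cur();Tb=np.load('Tb.npy');rows(T,insert(3,.135,Tb)); "
```

```text
17.1833 0.013623994961860451 [0.60704554 0.30338924 0.20117523] [-18.    6.4   2. ]
bar mid along a 0.1835  y 0.0024 x 0.0014 axis [ 1.    -0.007 -0.016]
side [[306.7, 245.8], [295.3, 234.9], [283.3, 223.4]] [[317.7, 255.9]]
wrist [[321.7, 340.2], [321.6, 286.0], [321.4, 210.1]] [[325.8, 382.4]]
2 x [ 0.05 0.94 0.22 0.08 0.02 -0.03 ]  err 0.3mm 0.001rad  end [0.5831 0.2934 0.1604]
```

View pics/i1side.png

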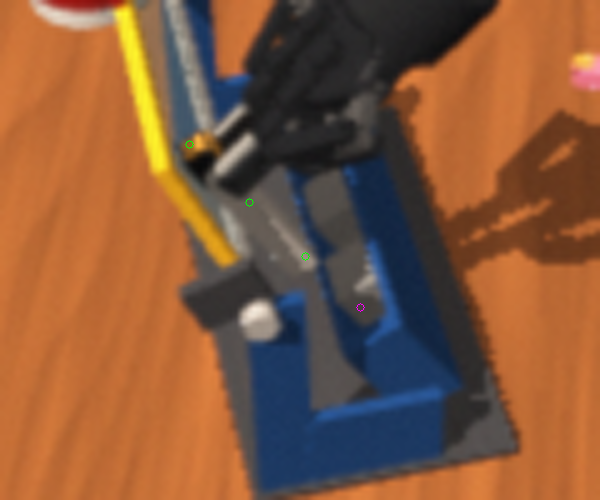

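View pics/i1wrist.png

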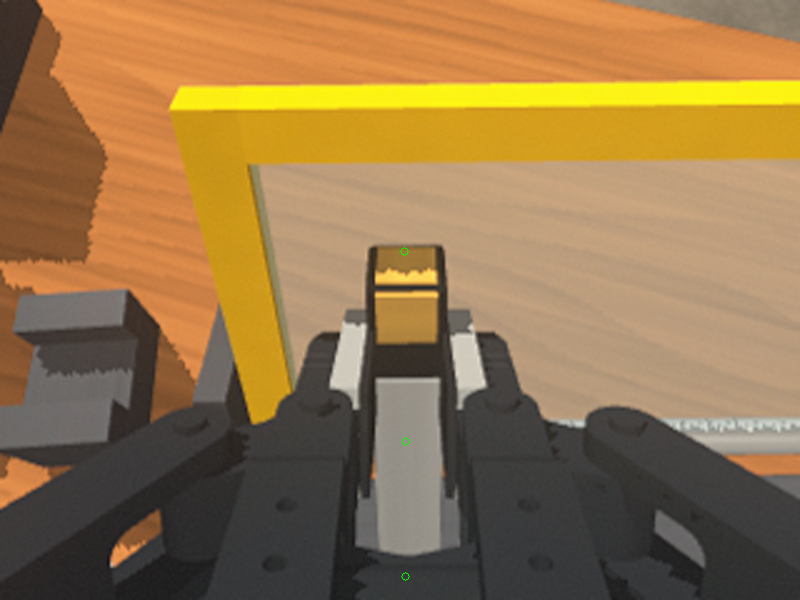

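Call:
{"api": "step_arm", "payload": {"increments": "0 0.4 -0.3 0 0 0; 0.05 0.8 0.3 0.08 0.02 -0.03; 0.05 0.7 0.3 0.08 0.02 -0.03; 0 0 0 0 0 0; 0 0 0 0 0 0"}}

```text
t: 17.7
tool_pos: [0.5834, 0.2905, 0.1637]
tool_rot: [-1.965, 1.44, -0.606]
contact_force: [0.6, -0.5, -0.5]
opening: 0.0137
```

```bash
python3 look.py 3 i2; python3 -c "
from task import *
T=cur();Tb=np.load('Tb.npy');rows(T,insert(3,.135,Tb)); "
```

```text
17.7 0.013698655131723712 [0.58336367 0.29046803 0.16374713] [ 0.6 -0.5 -0.5]
bar mid along a 0.1377  y -0.0029 x -0.0023 axis [1.    0.    0.005]
side [[315.7, 252.5], [305.3, 241.9], [294.3, 230.8]] [[317.7, 255.9]]
wrist [[321.8, 343.6], [321.7, 290.1], [321.5, 215.6]] [[317.9, 351.3]]
1 x [ -0.11 0.3 0.18 -0.13 -0.04 -0.02 ]  err 0.1mm 0.001rad  end [0.5833 0.2934 0.1601]
```

View pics/i2side.png

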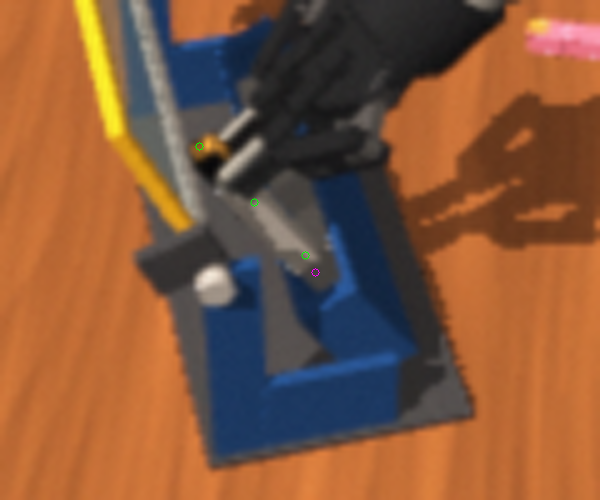

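View pics/i2wrist.png

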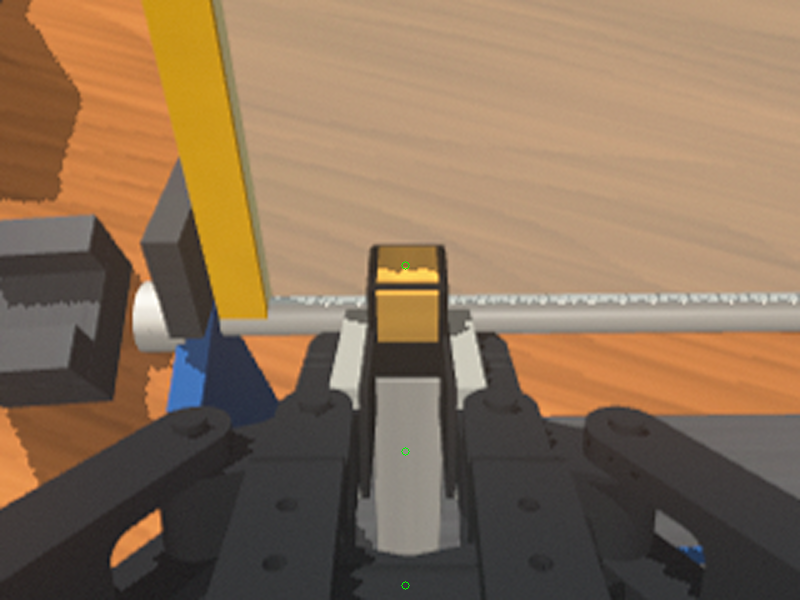

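Call:
{"api": "step_arm", "payload": {"increments": "-0.11 0.3 0.18 -0.13 -0.04 -0.02; 0 0 0 0 0 0; 0 0 0 0 0 0"}}

```text
t: 18.05
tool_pos: [0.583, 0.2934, 0.1599]
tool_rot: [-1.971, 1.439, -0.598]
contact_force: [0.7, 0.7, -1.5]
opening: 0.0135
```

```bash
python3 look.py 3 i3; python3 -c "
from task import *
T=cur();Tb=np.load('Tb.npy');T,_,_=rows(T,insert(3,.11,Tb),N=2); rows(T,insert(3,.064,Tb),N=4) "
```

```text
18.05 0.013450057203674362 [0.58302572 0.29341693 0.15993637] [ 0.7  0.7 -1.5]
bar mid along a 0.1347  y -0.0000 x -0.0001 axis [ 1.     0.001 -0.001]
side [[315.9, 254.1], [305.4, 243.7], [294.3, 232.7]] [[317.7, 255.9]]
wrist [[321.7, 340.4], [321.6, 286.3], [321.4, 210.5]] [[321.6, 348.3]]
2 x [ -0 0.48 0.13 -0 -0 0 ]  err 0.2mm 0.001rad  end [0.5714 0.2896 0.1387]
4 x [ -0 0.45 0.12 -0 -0 0 ]  err 0.4mm 0.001rad  end [0.5492 0.2825 0.0983]
```

Call:
{"api": "step_arm", "payload": {"increments": "0 0.48 0.13 0 0 0; 0 0.48 0.13 0 0 0; 0 0 0 0 0 0; 0 0 0 0 0 0"}}

```text
t: 18.48
tool_pos: [0.5693, 0.2889, 0.1354]
tool_rot: [-1.974, 1.441, -0.596]
contact_force: [0.4, 0.3, -1.3]
opening: 0.0134
```

```bash
python3 look.py 3 i4
```

```text
18.4833 0.013444723375074887 [0.56931309 0.2888761  0.13539835] [ 0.4  0.3 -1.3]
bar mid along a 0.1063  y -0.0002 x -0.0004 axis [ 1.     0.001 -0.004]
side [[321.3, 259.1], [311.0, 249.1], [300.1, 238.4]] [[317.7, 255.9]]
wrist [[321.8, 342.1], [321.7, 288.3], [321.6, 213.1]] [[321.5, 324.8]]
```

View pics/i4side.png

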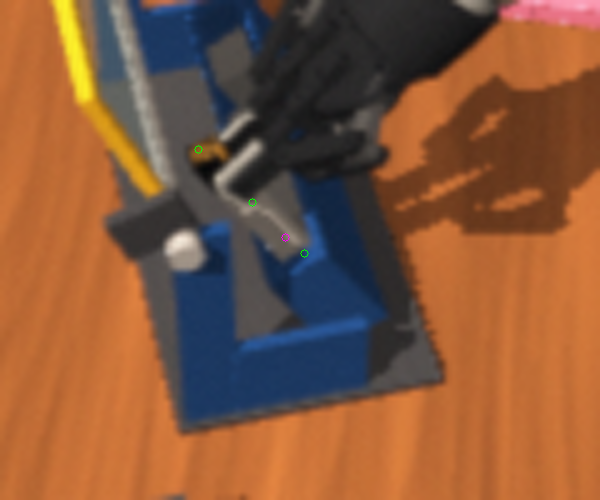

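Call:
{"api": "step_arm", "payload": {"increments": "0 0.42 0.11 0 0 0; 0 0.42 0.11 0 0 0; 0 0.42 0.11 0 0 0; 0 0.35 0.09 0 0 0; 0 0 0 0 0 0; 0 0 0 0 0 0"}}

```text
t: 19.08
tool_pos: [0.5503, 0.2828, 0.1011]
tool_rot: [-1.972, 1.44, -0.598]
contact_force: [0.6, -0.0, -2.3]
opening: 0.0134
```

```bash
python3 look.py 3 i5
```

```text
19.0833 0.013405435114494641 [0.55026759 0.28278395 0.10108727] [ 0.6 -0.  -2.3]
bar mid along a 0.0666  y -0.0002 x -0.0005 axis [ 1.     0.001 -0.002]
side [[328.3, 266.1], [318.5, 256.4], [308.1, 246.2]] [[317.7, 255.9]]
wrist [[321.8, 341.0], [321.7, 287.0], [321.5, 211.5]] [[321.4, 282.4]]
```

View pics/i5side.png

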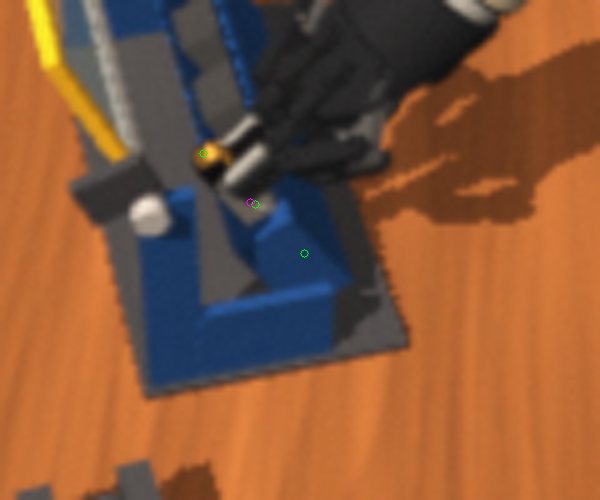

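View pics/i5wrist.png

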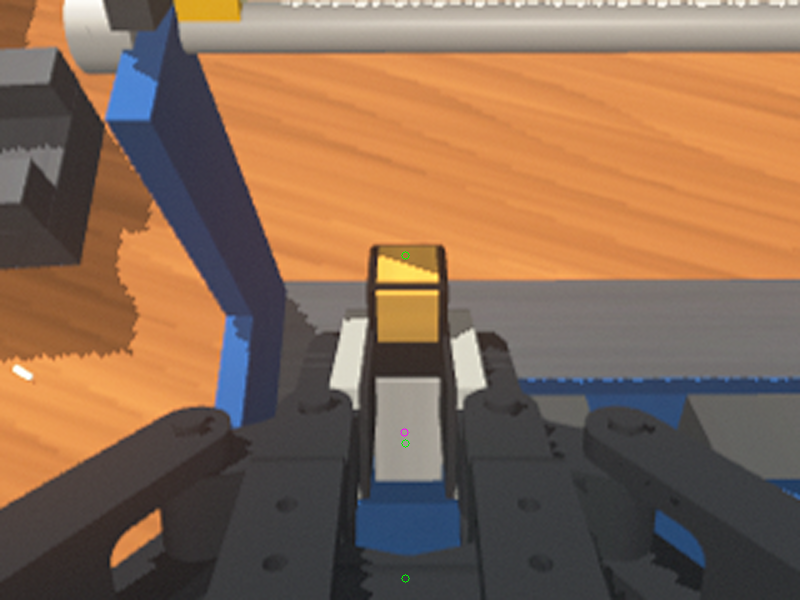

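Call:
{"api": "step_arm", "payload": {"increments": "0 0 0 0 0 0; 0 0 0 0 0 0; 0 0 0 0 0 0; 0 0 0 0 0 0; 0 0 -1 0 0 0; 0 0 -1 0 0 0; 0 0 -1 0 0 0; 0 -0.6 -0.8 0 0 0; 0 -0.6 -0.8 0 0 0; 0 0 0 0 0 0; 0 0 0 0 0 0", "fingers": -0.3}}

```text
t: 20.1
tool_pos: [0.4946, 0.2653, 0.2081]
tool_rot: [-1.966, 1.436, -0.601]
contact_force: [-0.8, -0.3, -0.3]
opening: 0.0297
```

```bash
python3 - <<'E'
from task import *
o=log();print(o['t'],o['opening'],o['tool_pos'],o['contact_force'])
d=img("wrist","w10")
for s in (-.055,-.0,.055): print(proj(d,(slot(3,.061)@[s,0,0,1])[:3]).round(0))
E
python3 bars.py
```

```text
20.1 0.02970815032646542 [0.49460899 0.26533029 0.2080522 ] [-0.82109234 -0.31920037 -0.25484384]
[[322. 291.]]
[[322. 255.]]
[[322. 211.]]
top [376. 222.] mid [ 0.5066 -0.1601] yaw pca -0.190 ins -0.190 D 0.0611 n 209
top [416. 246.] mid [ 0.4377 -0.2767] yaw pca -0.738 ins -0.739 D 0.0621 n 218
top [449. 255.] mid [ 0.4162 -0.3661] yaw pca -0.658 ins -0.672 D 0.0609 n 227
```

View pics/w10.png

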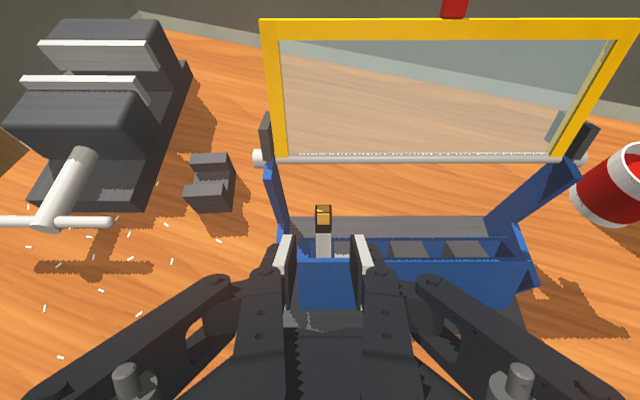

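```bash
cat > hov.py <<'E'
import sys
from task import *
o=log(); T=cur(o); x,y,w,bk=map(float,sys.argv[1:5])
print(o['t'],o['opening'],T[:3,3])
U,_,_=rows(T,grasp((x,y),w,back=bk)); chk(U,o['q'])
d=img("wrist",sys.argv[5]); bp=barpose((x,y),w); print("pred shank/mid/tip",proj(d,[(bp@[s,0,.008,1])[:3] for s in(-.055,0,.055)]).round(0).tolist())
E
python3 hov.py .5067 -.1597 -.19 .1 w11
```

```text
20.25 0.0297368359340283 [0.49303649 0.2645705  0.20278037]
18 x [ 1 -0.02 0.21 -0.57 0.07 0.28 ]  err 3.5mm 0.007rad  end [ 0.5593 -0.1686  0.0979]
   q  [-0.4   0.25  1.64 -0.05  1.51  1.37] 0.0 0.0
pred shank/mid/tip [[761.0, 501.0], [750.0, 430.0], [741.0, 370.0]]
```

```bash
cat >> h.py <<'E'
def path(T,row,n,step=3):
    for k in range(1,n+1):
        T=app(T,row)
        if k%step==0:
            v=T[:3,3]-[RACK[0],RACK[1],0]; print("   rack x %.3f y %.3f z %.3f zt"%(v@rkd([1,0,0]),v@rkd([0,1,0]),v[2]),T[:3,2].round(2))
    return T
E
python3 - <<'E'
from task import *
path(cur(),[1,-.02,.21,-.57,.07,.28],18)
E
```

```text
rack x -0.103 y 0.014 z 0.191 zt [ 0.55  0.16 -0.82]
   rack x -0.101 y -0.061 z 0.175 zt [ 0.41  0.12 -0.9 ]
   rack x -0.108 y -0.135 z 0.156 zt [ 0.25  0.08 -0.96]
   rack x -0.124 y -0.207 z 0.136 zt [ 0.08  0.06 -0.99]
   rack x -0.148 y -0.277 z 0.116 zt [-0.09  0.05 -0.99]
   rack x -0.181 y -0.344 z 0.098 zt [-0.26  0.05 -0.96]
```

Call:
{"api": "step_arm", "payload": {"increments": "1 -0.02 0.21 -0.57 0.07 0.28; 1 -0.02 0.21 -0.57 0.07 0.28; 1 -0.02 0.21 -0.57 0.07 0.28; 1 -0.02 0.21 -0.57 0.07 0.28; 1 -0.02 0.21 -0.57 0.07 0.28; 1 -0.02 0.21 -0.57 0.07 0.28; 1 -0.02 0.21 -0.57 0.07 0.28; 1 -0.02 0.21 -0.57 0.07 0.28; 1 -0.02 0.21 -0.57 0.07 0.28", "fingers": 0.18}}

```text
t: 21.05
tool_pos: [0.5658, 0.0515, 0.1561]
tool_rot: [-2.102, 1.999, -0.182]
contact_force: [0.0, 0.4, 0.5]
opening: 0.0504
```

Call:
{"api": "step_arm", "payload": {"increments": "1 -0.02 0.21 -0.57 0.07 0.28; 1 -0.02 0.21 -0.57 0.07 0.28; 1 -0.02 0.21 -0.57 0.07 0.28; 1 -0.02 0.21 -0.57 0.07 0.28; 1 -0.02 0.21 -0.57 0.07 0.28; 1 -0.02 0.21 -0.57 0.07 0.28; 1 -0.02 0.21 -0.57 0.07 0.28; 1 -0.02 0.21 -0.57 0.07 0.28; 1 -0.02 0.21 -0.57 0.07 0.28; 0 0 0 0 0 0; 0 0 0 0 0 0; 0 0 0 0 0 0"}}

```text
t: 22.05
tool_pos: [0.5597, -0.1676, 0.0982]
tool_rot: [1.891, -2.281, -0.312]
contact_force: [0.2, 0.1, 0.8]
opening: 0.0504
```

```bash
python3 hov.py .5067 -.1597 -.19 0 w12
```

```text
22.05 0.05035603347416831 [ 0.55967601 -0.1676022   0.09823367]
4 x [ 0.03 0.01 0.97 0.01 0.02 0.01 ]  err 0.4mm 0.001rad  end [ 0.5334 -0.1651  0.0048]
   q  [-0.41  0.31  1.74 -0.06  1.34  1.37] 0.0 0.0
pred shank/mid/tip [[324.0, 276.0], [325.0, 233.0], [325.0, 179.0]]
```

View pics/w12.png

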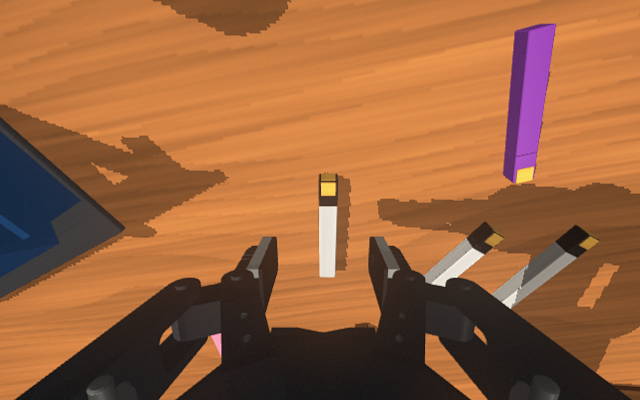

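Call:
{"api": "step_arm", "payload": {"increments": "0.03 0.01 0.97 0.01 0.02 0.01; 0.03 0.01 0.97 0.01 0.02 0.01; 0.03 0.01 0.97 0.01 0.02 0.01; 0.03 0.01 0.97 0.01 0.02 0.01; 0 0 0 0 0 0; 0 0 0 0 0 0; 0 0 0 0 0 0"}}

```text
t: 22.68
tool_pos: [0.5353, -0.1657, 0.0078]
tool_rot: [1.888, -2.283, -0.293]
contact_force: [-0.3, 0.2, 0.7]
opening: 0.0502
```

Call:
{"api": "step_arm", "payload": {"increments": "0 0 0 0 0 0; 0 0 0 0 0 0; 0 0 0 0 0 0; 0 0 0 0 0 0; 0 0 0 0 0 0; 0 0 0 0 0 0", "fingers": -1}}

```text
t: 23.18
tool_pos: [0.5356, -0.1664, 0.0081]
tool_rot: [1.887, -2.284, -0.293]
contact_force: [1.4, 0.4, 6.7]
opening: 0.0136
```

```bash
cat > held.py <<'E'
import sys
from task import *
o=log(); T=cur(o); print(o['t'],o['opening'],T[:3,3],o['contact_force'].round(1))
x,y,w=map(float,sys.argv[1:4]);k=int(sys.argv[4])
Tb=held(T,(x,y),w); np.save('Tb.npy',Tb); print(Tb[:3,3].round(4))
U=T.copy();U[:3,3]+=[-.02,0,.17]
U,_,_=rows(T,U); q=chk(U,o['q']); U,r,n=rows(U,insert(k,.145,Tb)); q=chk(U,q)
E
python3 held.py .5067 -.1597 -.19 2
```

```text
23.1833 0.013580675954121083 [ 0.53562433 -0.1663895   0.00808438] [1.4 0.4 6.7]
[0.     0.0287 0.0076]
7 x [ 0.02 0.35 -0.91 -0 -0 0 ]  err 1.0mm 0.000rad  end [ 0.5165 -0.166   0.1777]
   q  [-0.42  0.07  1.7  -0.06  1.62  1.35] 0.0 0.0
17 x [ -0.95 -0.24 0.12 0.6 -0.08 -0.29 ]  err 2.6mm 0.010rad  end [0.6053 0.2391 0.1701]
   q  [ 0.25 -0.24  2.13  0.09  0.46  1.45] 0.0 0.0
```

Call:
{"api": "step_arm", "payload": {"increments": "0 0 0 0 0 0; 0 0 0 0 0 0; 0 0 0 0 0 0; 0 0 0.13 0 0 0; 0 0 0 0 0 0; 0 0 0 0 0 0", "fingers": 0}}

```text
t: 23.68
tool_pos: [0.5327, -0.1654, 0.0024]
tool_rot: [1.886, -2.282, -0.298]
contact_force: [-0.1, -0.3, 0.7]
opening: 0.0429
```

Call:
{"api": "step_arm", "payload": {"increments": "0 0 0 0 0 0; 0 0 0 0 0 0; 0 0 0 0 0 0; 0 0 0 0 0 0; 0 0 0 0 0 0; 0 0 0 0 0 0", "fingers": -1}}

```text
t: 24.18
tool_pos: [0.5336, -0.1658, 0.0033]
tool_rot: [1.886, -2.283, -0.296]
contact_force: [1.0, -0.2, 2.2]
opening: 0.014
```

```bash
python3 held.py .5067 -.1597 -.19 2
```

```text
24.1833 0.013951008801302532 [ 0.53355011 -0.16582064  0.0032726 ] [ 1.  -0.2  2.2]
[0.     0.0278 0.0025]
7 x [ 0.02 0.36 -0.91 0 -0 0 ]  err 0.7mm 0.000rad  end [ 0.5131 -0.1652  0.1733]
   q  [-0.42  0.07  1.71 -0.06  1.61  1.35] 0.0 0.0
17 x [ -0.95 -0.26 0.12 0.6 -0.08 -0.3 ]  err 2.5mm 0.009rad  end [0.6065 0.2405 0.1675]
   q  [ 0.24 -0.23  2.13  0.11  0.46  1.42] 0.0 0.0
```

Call:
{"api": "step_arm", "payload": {"increments": "0.02 0.36 -0.91 0 0 0; 0.02 0.36 -0.91 0 0 0; 0.02 0.36 -0.91 0 0 0; 0.02 0.36 -0.91 0 0 0; 0.02 0.36 -0.91 0 0 0; 0.02 0.36 -0.91 0 0 0; 0.02 0.36 -0.91 0 0 0; 0 0 0 0 0 0; 0 0 0 0 0 0; 0 0 0 0 0 0"}}

```text
t: 25.02
tool_pos: [0.5123, -0.1648, 0.1716]
tool_rot: [1.886, -2.282, -0.299]
contact_force: [0.2, -0.9, -1.8]
opening: 0.0138
```

```bash
cat > trans.py <<'E'
import sys
from task import *
k=int(sys.argv[1]); zm=float(sys.argv[2]); 
o=log(); T=cur(o); Tb=np.load('Tb.npy'); print(o['t'],o['opening'],T[:3,3],o['contact_force'].round(1))
U,r,n=rows(T,insert(k,zm,Tb)); X=T
for i in range(1,n+1):
    X=app(X,r)
    if i%2==0 or i==n:
        P=X@Tb; v=np.array([(P@[s,0,0,1])[:3] for s in(-.055,.055)])-[RACK[0],RACK[1],0]
        print("shank rack",(v[0]@rx).round(3),(v[0]@ry).round(3),v[0][2].round(3)," tip",(v[1]@rx).round(3),(v[1]@ry).round(3),v[1][2].round(3))
E
python3 trans.py 2 .145
```

```text
25.0167 0.013797663898625941 [ 0.51233871 -0.16477983  0.17163436] [ 0.2 -0.9 -1.8]
17 x [ -0.94 -0.26 0.12 0.6 -0.08 -0.3 ]  err 3.0mm 0.010rad  end [0.606  0.2368 0.1659]
shank rack -0.267 -0.254 0.158  tip -0.168 -0.301 0.171
shank rack -0.237 -0.22 0.142  tip -0.138 -0.262 0.168
shank rack -0.207 -0.186 0.129  tip -0.11 -0.221 0.168
shank rack -0.177 -0.15 0.118  tip -0.084 -0.178 0.17
shank rack -0.148 -0.112 0.11  tip -0.061 -0.134 0.173
shank rack -0.121 -0.074 0.104  tip -0.04 -0.089 0.178
shank rack -0.095 -0.034 0.1  tip -0.023 -0.043 0.183
shank rack -0.07 0.007 0.098  tip -0.009 0.004 0.189
shank rack -0.059 0.028 0.097  tip -0.003 0.028 0.192
```

```bash
sed -i 's/insert(k,zm,Tb)); X=T/insert(k,zm,Tb,dx=-.008)); X=T/' trans.py; python3 trans.py 2 .158 | grep -v "^shank.*-0.2"
```

```text
25.0167 0.013797663898625941 [ 0.51233871 -0.16477983  0.17163436] [ 0.2 -0.9 -1.8]
17 x [ -0.95 -0.27 0.08 0.6 -0.08 -0.3 ]  err 1.8mm 0.010rad  end [0.6061 0.2395 0.1828]
shank rack -0.174 -0.149 0.126  tip -0.081 -0.178 0.178
shank rack -0.145 -0.112 0.12  tip -0.058 -0.133 0.183
shank rack -0.118 -0.073 0.116  tip -0.038 -0.088 0.19
shank rack -0.092 -0.032 0.114  tip -0.021 -0.041 0.197
shank rack -0.069 0.009 0.114  tip -0.008 0.007 0.205
shank rack -0.058 0.031 0.114  tip -0.002 0.031 0.209
```

Call:
{"api": "step_arm", "payload": {"increments": "-0.95 -0.27 0.08 0.6 -0.08 -0.3; -0.95 -0.27 0.08 0.6 -0.08 -0.3; -0.95 -0.27 0.08 0.6 -0.08 -0.3; -0.95 -0.27 0.08 0.6 -0.08 -0.3; -0.95 -0.27 0.08 0.6 -0.08 -0.3; -0.95 -0.27 0.08 0.6 -0.08 -0.3; -0.95 -0.27 0.08 0.6 -0.08 -0.3; -0.95 -0.27 0.08 0.6 -0.08 -0.3; -0.95 -0.27 0.08 0.6 -0.08 -0.3"}}

```text
t: 25.77
tool_pos: [0.5867, 0.0449, 0.1601]
tool_rot: [-2.103, 1.961, -0.215]
contact_force: [-0.4, 0.4, -0.9]
opening: 0.0136
```

Call:
{"api": "step_arm", "payload": {"increments": "-0.95 -0.27 0.08 0.6 -0.08 -0.3; -0.95 -0.27 0.08 0.6 -0.08 -0.3; -0.95 -0.27 0.08 0.6 -0.08 -0.3; -0.95 -0.27 0.08 0.6 -0.08 -0.3; -0.95 -0.27 0.08 0.6 -0.08 -0.3; -0.95 -0.27 0.08 0.6 -0.08 -0.3; -0.95 -0.27 0.08 0.6 -0.08 -0.3; -0.95 -0.27 0.08 0.6 -0.08 -0.3; 0 0 0 0 0 0; 0 0 0 0 0 0; 0 0 0 0 0 0"}}

```text
t: 26.68
tool_pos: [0.6059, 0.2387, 0.1818]
tool_rot: [-1.981, 1.437, -0.592]
contact_force: [0.3, -1.0, -1.7]
opening: 0.0138
```

```bash
python3 look.py 2 j1;  python3 -c "
from task import *
T=cur();Tb=np.load('Tb.npy');T,_,_=rows(T,insert(2,.135,Tb),N=2); rows(T,insert(2,.105,Tb),N=2) "
```

```text
26.6833 0.01381334270734932 [0.60587561 0.23869184 0.1818056 ] [ 0.3 -1.  -1.7]
bar mid along a 0.1564  y 0.0008 x -0.0087 axis [ 1.     0.005 -0.009]
side [[310.0, 233.3], [299.5, 222.7], [288.3, 211.5]] [[313.0, 240.7]]
wrist [[321.1, 343.9], [320.8, 289.7], [320.5, 213.7]] [[321.8, 355.7]]
2 x [ 0 0.4 0.29 0.03 0.02 0.02 ]  err 0.2mm 0.002rad  end [0.6032 0.2369 0.159 ]
2 x [ 0 0.58 0.15 0 -0 0 ]  err 0.1mm 0.002rad  end [0.5887 0.2323 0.1332]
```

View pics/j1side.png

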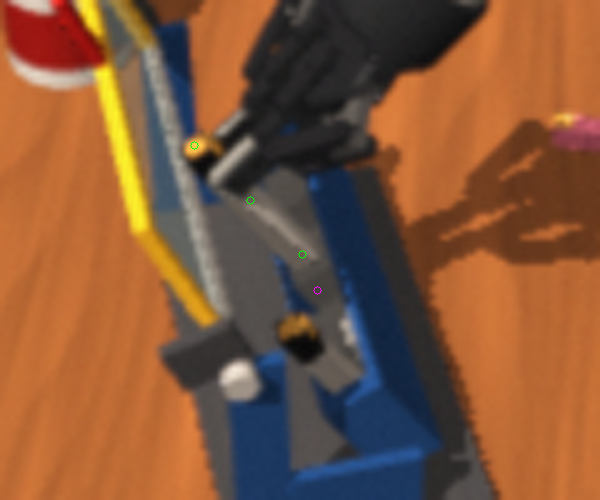

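Call:
{"api": "step_arm", "payload": {"increments": "0 0.4 0.29 0.03 0.02 0.02; 0 0.4 0.29 0.03 0.02 0.02; 0 0 0 0 0 0; 0 0.58 0.15 0 0 0; 0 0.58 0.15 0 0 0; 0 0 0 0 0 0; 0 0 0 0 0 0"}}

```text
t: 27.37
tool_pos: [0.5873, 0.2327, 0.1317]
tool_rot: [-1.972, 1.439, -0.599]
contact_force: [1.0, -0.0, -0.8]
opening: 0.0138
```

```bash
python3 look.py 2 j2;  python3 -c "
from task import *
T=cur();Tb=np.load('Tb.npy');T,_,_=rows(T,insert(2,.067,Tb),N=4) "
```

```text
27.3667 0.013820699471778563 [0.58730814 0.23270254 0.13174247] [ 1.  -0.  -0.8]
bar mid along a 0.1032  y 0.0008 x -0.0004 axis [ 1.     0.001 -0.002]
side [[317.1, 244.7], [307.1, 234.6], [296.5, 223.9]] [[313.0, 240.7]]
wrist [[321.7, 344.9], [321.6, 291.0], [321.4, 215.3]] [[322.8, 324.9]]
4 x [ 0.01 0.38 0.1 -0 0 0 ]  err 0.3mm 0.003rad  end [0.5706 0.2262 0.1004]
```

View pics/j2side.png

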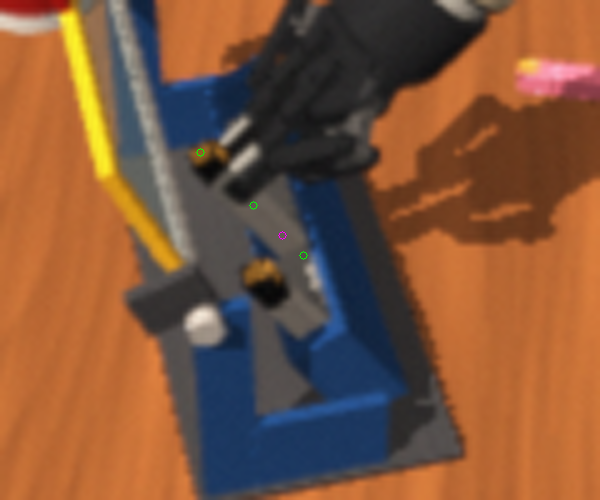

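Entering pocket 2 with no side force. Lower, release, retreat.

Call:
{"api": "step_arm", "payload": {"increments": "0.01 0.38 0.1 0 0 0; 0.01 0.38 0.1 0 0 0; 0.01 0.38 0.1 0 0 0; 0.01 0.38 0.1 0 0 0; 0 0 0 0 0 0; 0 0 0 0 0 0"}}

```text
t: 27.97
tool_pos: [0.5694, 0.226, 0.0986]
tool_rot: [-1.971, 1.438, -0.599]
contact_force: [0.6, -0.6, -1.3]
opening: 0.014
```

```bash
python3 look.py 2 j3
```

```text
27.9667 0.014022532988208507 [0.56936698 0.22601841 0.09855655] [ 0.6 -0.6 -1.3]
bar mid along a 0.0649  y -0.0001 x -0.0004 axis [ 1.     0.002 -0.002]
side [[323.6, 251.3], [314.0, 241.5], [303.8, 231.2]] [[313.0, 240.7]]
wrist [[321.7, 343.5], [321.6, 289.3], [321.5, 213.1]] [[321.5, 282.9]]
```

View pics/j3wrist.png

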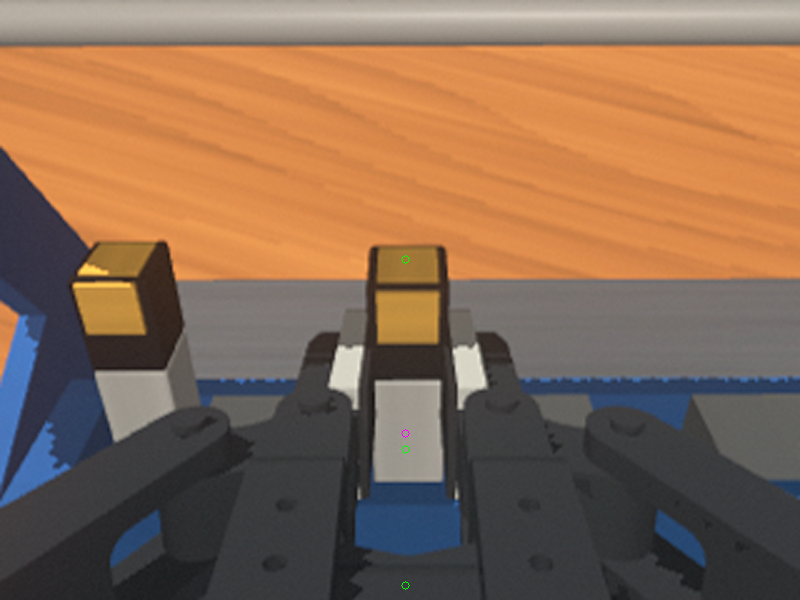

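Call:
{"api": "step_arm", "payload": {"increments": "0 0 0 0 0 0; 0 0 0 0 0 0; 0 0 0 0 0 0; 0 0 0 0 0 0; 0 0 -1 0 0 0; 0 0 -1 0 0 0; 0 0 -1 0 0 0; 0 -0.6 -0.8 0 0 0; 0 -0.6 -0.8 0 0 0; 0 0 0 0 0 0; 0 0 0 0 0 0; 0 0 0 0 0 0", "fingers": -0.4}}

```text
t: 29.07
tool_pos: [0.5123, 0.2079, 0.2015]
tool_rot: [-1.971, 1.438, -0.6]
contact_force: [0.7, -0.4, -0.7]
opening: 0.0255
```

```bash
python3 bars.py;  python3 hov.py .438 -.276 -.745 .1 w13
```

```text
top [416. 246.] mid [ 0.4377 -0.2767] yaw pca -0.736 ins -0.739 D 0.0620 n 217
top [449. 255.] mid [ 0.4162 -0.3661] yaw pca -0.658 ins -0.672 D 0.0609 n 227
29.1667 0.02547432625851865 [0.51183701 0.20781107 0.19979543]
23 x [ 0.97 -0.1 0.12 -0.41 0.12 0.46 ]  err 5.5mm 0.009rad  end [ 0.4806 -0.315   0.0986]
   q  [-0.72  0.22  1.67  0.01  1.51  1.59] 0.0 0.0
pred shank/mid/tip [[865.0, 661.0], [894.0, 601.0], [919.0, 549.0]]
```

View pics/w13.png

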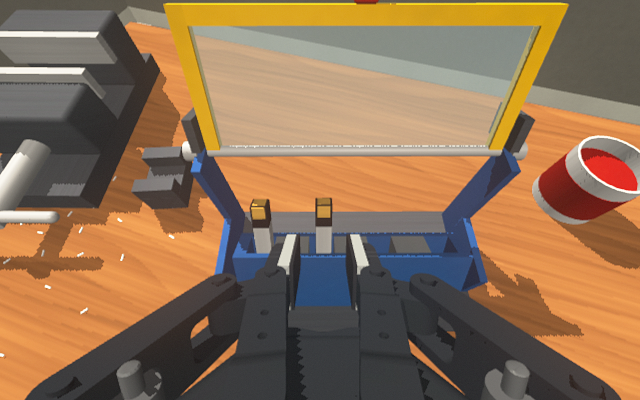

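Call:
{"api": "step_arm", "payload": {"increments": "0.97 -0.1 0.12 -0.41 0.12 0.46; 0.97 -0.1 0.12 -0.41 0.12 0.46; 0.97 -0.1 0.12 -0.41 0.12 0.46; 0.97 -0.1 0.12 -0.41 0.12 0.46; 0.97 -0.1 0.12 -0.41 0.12 0.46; 0.97 -0.1 0.12 -0.41 0.12 0.46; 0.97 -0.1 0.12 -0.41 0.12 0.46; 0.97 -0.1 0.12 -0.41 0.12 0.46; 0.97 -0.1 0.12 -0.41 0.12 0.46; 0.97 -0.1 0.12 -0.41 0.12 0.46; 0.97 -0.1 0.12 -0.41 0.12 0.46; 0.97 -0.1 0.12 -0.41 0.12 0.46", "fingers": 0.18}}

```text
t: 30.22
tool_pos: [0.5745, -0.0735, 0.1588]
tool_rot: [-1.756, 2.278, -0.139]
contact_force: [1.0, -0.4, -0.5]
opening: 0.0505
```

Call:
{"api": "step_arm", "payload": {"increments": "0.97 -0.1 0.12 -0.41 0.12 0.46; 0.97 -0.1 0.12 -0.41 0.12 0.46; 0.97 -0.1 0.12 -0.41 0.12 0.46; 0.97 -0.1 0.12 -0.41 0.12 0.46; 0.97 -0.1 0.12 -0.41 0.12 0.46; 0.97 -0.1 0.12 -0.41 0.12 0.46; 0.97 -0.1 0.12 -0.41 0.12 0.46; 0.97 -0.1 0.12 -0.41 0.12 0.46; 0.97 -0.1 0.12 -0.41 0.12 0.46; 0.97 -0.1 0.12 -0.41 0.12 0.46; 0.97 -0.1 0.12 -0.41 0.12 0.46; 0 0 0 0 0 0"}}

```text
t: 31.22
tool_pos: [0.4793, -0.3173, 0.0971]
tool_rot: [1.215, -2.764, -0.372]
contact_force: [0.4, 0.1, -1.2]
opening: 0.0506
```

Call:
{"api": "step_arm", "payload": {"increments": "0 0 0 0 0 0; 0 0 0 0 0 0; 0 0 0 0 0 0"}}

```text
t: 31.47
tool_pos: [0.4818, -0.3139, 0.0999]
tool_rot: [1.225, -2.764, -0.367]
contact_force: [0.2, -0.4, 0.4]
opening: 0.0502
```

```bash
python3 hov.py .438 -.2765 -.74 0 w14
```

```text
31.4667 0.05017564342720735 [ 0.4818163  -0.31388421  0.09994438]
4 x [ 0.02 0.05 1 -0.01 0.02 0.01 ]  err 0.5mm 0.002rad  end [ 0.4582 -0.2943  0.0046]
   q  [-0.71  0.28  1.78  0.01  1.34  1.6 ] 0.0 0.0
pred shank/mid/tip [[324.0, 278.0], [325.0, 236.0], [325.0, 184.0]]
```

View pics/w14.png

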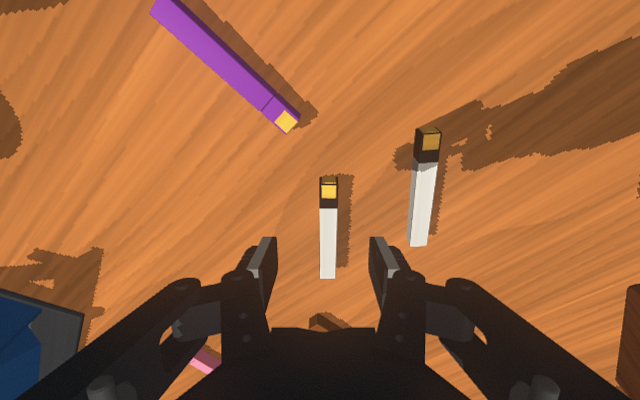

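Call:
{"api": "step_arm", "payload": {"increments": "0.03 0.05 1 -0.01 0.02 0.01; 0.03 0.05 1 -0.01 0.02 0.01; 0.03 0.05 1 -0.01 0.02 0.01; 0.02 0.05 1 -0.01 0.02 0.01; 0 0 0 0 0 0; 0 0 0 0 0 0; 0 0 0 0 0 0; 0 0 0 0 0 0"}}

```text
t: 32.18
tool_pos: [0.4594, -0.297, 0.0073]
tool_rot: [1.218, -2.76, -0.36]
contact_force: [1.0, 0.4, -0.6]
opening: 0.0505
```

```bash
python3 hov.py .438 -.2765 -.74 0 w15
```

```text
32.1833 0.05045535522465366 [ 0.45936314 -0.29695696  0.00731166]
1 x [ -0.03 0.07 0.13 -0.03 0.01 0 ]  err 0.1mm 0.000rad  end [ 0.458  -0.2947  0.0046]
   q  [-0.71  0.28  1.78  0.01  1.34  1.6 ] 0.0 0.0
pred shank/mid/tip [[320.0, 351.0], [320.0, 297.0], [319.0, 221.0]]
```

Call:
{"api": "step_arm", "payload": {"increments": "-0.03 0.07 0.13 -0.03 0.01 0; 0 0 0 0 0 0; 0 0 0 0 0 0"}}

```text
t: 32.48
tool_pos: [0.4563, -0.2935, 0.0026]
tool_rot: [1.215, -2.756, -0.368]
contact_force: [0.3, -0.7, -0.9]
opening: 0.0504
```

Call:
{"api": "step_arm", "payload": {"increments": "0 0 0 0 0 0; 0 0 0 0 0 0; 0 0 0 0 0 0; 0 0 0 0 0 0; 0 0 0 0 0 0; 0 0 0 0 0 0", "fingers": -1}}

```text
t: 32.98
tool_pos: [0.4563, -0.2938, 0.0027]
tool_rot: [1.215, -2.756, -0.368]
contact_force: [-0.4, -1.2, 2.9]
opening: 0.0136
```

```bash
python3 held.py .438 -.2765 -.74 1
```

```text
32.9833 0.01355705342740071 [ 0.45631723 -0.29383152  0.00268743] [-0.4 -1.2  2.9]
[0.     0.0257 0.0015]
7 x [ 0.08 0.34 -0.92 0 0 -0 ]  err 1.1mm 0.000rad  end [ 0.4357 -0.2939  0.1737]
   q  [-0.74  0.04  1.74  0.    1.63  1.58] 0.0 0.0
21 x [ -1 -0.12 0.15 0.45 -0.13 -0.5 ]  err 5.1mm 0.010rad  end [0.6296 0.1822 0.1628]
   q  [ 0.11 -0.21  2.12  0.28  0.48  1.18] 0.0 0.0
```

Call:
{"api": "step_arm", "payload": {"increments": "0 0.34 -0.92 0 0 0; 0 0.34 -0.92 0 0 0; 0 0.34 -0.92 0 0 0; 0 0.34 -0.92 0 0 0; 0 0.34 -0.92 0 0 0; 0 0.34 -0.92 0 0 0; 0 0.34 -0.92 0 0 0; 0 0 0 0 0 0; 0 0 0 0 0 0; 0 0 0 0 0 0"}}

```text
t: 33.82
tool_pos: [0.4445, -0.2827, 0.1715]
tool_rot: [1.215, -2.755, -0.372]
contact_force: [1.0, -0.0, -2.0]
opening: 0.0139
```

```bash
python3 trans.py 1 .158
```

```text
33.8167 0.013865835374293837 [ 0.44450059 -0.28269838  0.17145513] [ 1. -0. -2.]
21 x [ -0.98 -0.11 0.11 0.45 -0.13 -0.5 ]  err 3.1mm 0.010rad  end [0.6264 0.1826 0.1786]
shank rack -0.327 -0.33 0.164  tip -0.264 -0.419 0.173
shank rack -0.29 -0.309 0.152  tip -0.221 -0.392 0.173
shank rack -0.254 -0.285 0.143  tip -0.18 -0.36 0.174
shank rack -0.219 -0.259 0.136  tip -0.142 -0.325 0.177
shank rack -0.187 -0.229 0.131  tip -0.108 -0.287 0.182
shank rack -0.156 -0.198 0.126  tip -0.078 -0.245 0.187
shank rack -0.128 -0.164 0.123  tip -0.053 -0.201 0.193
shank rack -0.104 -0.127 0.12  tip -0.031 -0.154 0.198
shank rack -0.082 -0.089 0.117  tip -0.015 -0.105 0.203
shank rack -0.063 -0.049 0.114  tip -0.004 -0.055 0.206
shank rack -0.055 -0.029 0.112  tip 0.0 -0.029 0.207
```

Call:
{"api": "step_arm", "payload": {"increments": "-0.98 -0.11 0.11 0.45 -0.13 -0.5; -0.98 -0.11 0.11 0.45 -0.13 -0.5; -0.98 -0.11 0.11 0.45 -0.13 -0.5; -0.98 -0.11 0.11 0.45 -0.13 -0.5; -0.98 -0.11 0.11 0.45 -0.13 -0.5; -0.98 -0.11 0.11 0.45 -0.13 -0.5; -0.98 -0.11 0.11 0.45 -0.13 -0.5; -0.98 -0.11 0.11 0.45 -0.13 -0.5; -0.98 -0.11 0.11 0.45 -0.13 -0.5; -0.98 -0.11 0.11 0.45 -0.13 -0.5; -0.98 -0.11 0.11 0.45 -0.13 -0.5"}}

```text
t: 34.73
tool_pos: [0.5975, -0.0601, 0.1632]
tool_rot: [-1.791, 2.218, -0.181]
contact_force: [-0.2, -1.1, -1.9]
opening: 0.014
```

Call:
{"api": "step_arm", "payload": {"increments": "-0.98 -0.11 0.11 0.45 -0.13 -0.5; -0.98 -0.11 0.11 0.45 -0.13 -0.5; -0.98 -0.11 0.11 0.45 -0.13 -0.5; -0.98 -0.11 0.11 0.45 -0.13 -0.5; -0.98 -0.11 0.11 0.45 -0.13 -0.5; -0.98 -0.11 0.11 0.45 -0.13 -0.5; -0.98 -0.11 0.11 0.45 -0.13 -0.5; -0.98 -0.11 0.11 0.45 -0.13 -0.5; -0.98 -0.11 0.11 0.45 -0.13 -0.5; -0.98 -0.11 0.11 0.45 -0.13 -0.5; 0 0 0 0 0 0; 0 0 0 0 0 0"}}

```text
t: 35.73
tool_pos: [0.6244, 0.1829, 0.1753]
tool_rot: [-1.979, 1.457, -0.59]
contact_force: [-1.2, -0.5, -1.1]
opening: 0.0138
```

```bash
python3 look.py 1 k1;  python3 -c "
from task import *
T=cur();Tb=np.load('Tb.npy');T,_,_=rows(T,insert(1,.135,Tb),N=2); rows(T,insert(1,.105,Tb),N=2) "
```

```text
35.7333 0.013770283035819918 [0.62435886 0.18289911 0.17529113] [-1.2 -0.5 -1.1]
bar mid along a 0.1534  y 0.0023 x -0.0056 axis [ 1.    -0.004 -0.012]
side [[305.4, 220.6], [295.0, 209.9], [284.1, 198.7]] [[308.6, 226.4]]
wrist [[320.2, 342.5], [319.9, 288.2], [319.3, 211.7]] [[323.8, 355.9]]
2 x [ 0.01 0.38 0.22 0.04 -0.03 -0.03 ]  err 0.2mm 0.001rad  end [0.6208 0.1794 0.1567]
2 x [ -0 0.58 0.15 -0 -0 -0 ]  err 0.2mm 0.001rad  end [0.6062 0.1748 0.131 ]
```

View pics/k1side.png

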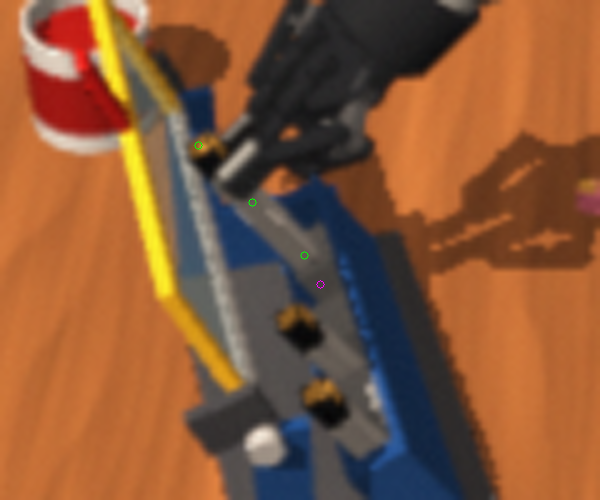

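Call:
{"api": "step_arm", "payload": {"increments": "0.01 0.38 0.22 0.04 -0.03 -0.03; 0.01 0.38 0.22 0.04 -0.03 -0.03; 0 0 0 0 0 0; 0 0.58 0.15 0 0 0; 0 0.58 0.15 0 0 0; 0 0 0 0 0 0; 0 0 0 0 0 0; 0 0 0 0 0 0"}}

```text
t: 36.5
tool_pos: [0.6078, 0.175, 0.134]
tool_rot: [-1.971, 1.441, -0.6]
contact_force: [0.4, 0.1, -2.0]
opening: 0.0141
```

```bash
python3 look.py 1 k2;  python3 -c "
from task import *
T=cur();Tb=np.load('Tb.npy');T,_,_=rows(T,insert(1,.066,Tb),N=4) "
```

```text
36.5 0.01410938914190859 [0.6077891  0.17495373 0.1339622 ] [ 0.4  0.1 -2. ]
bar mid along a 0.1084  y -0.0004 x -0.0002 axis [1.    0.001 0.005]
side [[311.4, 229.3], [301.7, 219.0], [291.5, 208.2]] [[308.6, 226.4]]
wrist [[321.7, 341.7], [321.6, 287.2], [321.5, 210.2]] [[321.1, 326.9]]
4 x [ -0 0.42 0.12 -0.01 -0 0 ]  err 0.6mm 0.003rad  end [0.588  0.1687 0.0965]
```

View pics/k2side.png

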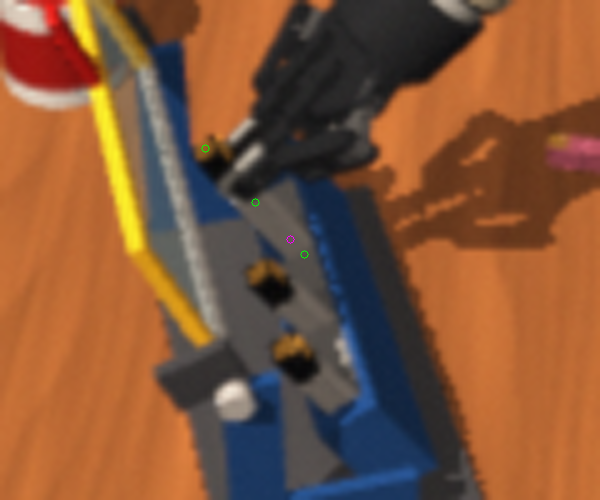

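Call:
{"api": "step_arm", "payload": {"increments": "0 0.42 0.12 -0.01 0 0; 0 0.42 0.12 -0.01 0 0; 0 0.42 0.12 -0.01 0 0; 0 0.42 0.12 -0.01 0 0; 0 0 0 0 0 0; 0 0 0 0 0 0; 0 0 0 0 0 0"}}

```text
t: 37.18
tool_pos: [0.5863, 0.1686, 0.0941]
tool_rot: [-1.976, 1.444, -0.595]
contact_force: [0.4, -0.4, -1.4]
opening: 0.0138
```

```bash
python3 look.py 1 k3
```

```text
37.1833 0.013761700088960358 [0.58631376 0.16858742 0.09413468] [ 0.4 -0.4 -1.4]
bar mid along a 0.0628  y 0.0001 x 0.0001 axis [ 1.     0.001 -0.002]
side [[319.3, 237.6], [309.8, 227.8], [299.9, 217.4]] [[308.6, 226.4]]
wrist [[321.8, 340.9], [321.7, 286.3], [321.6, 209.0]] [[321.8, 277.9]]
```

View pics/k3wrist.png

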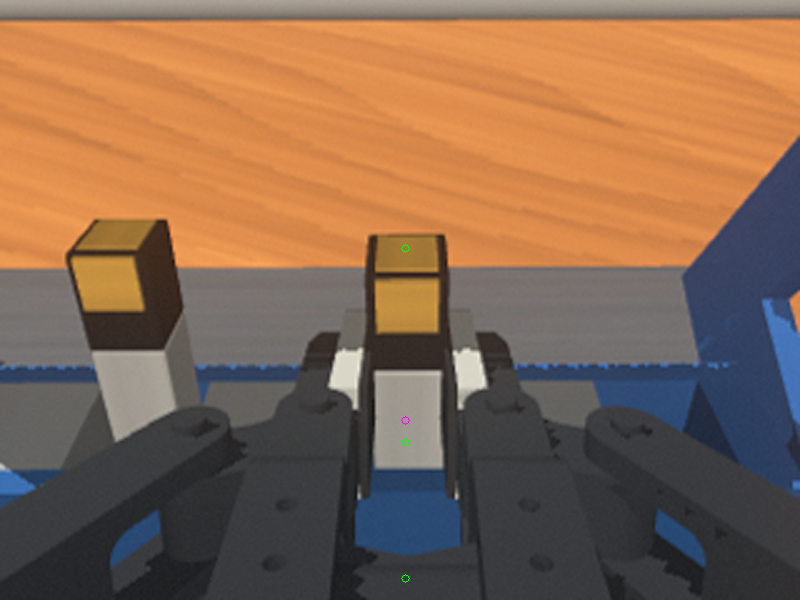

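Call:
{"api": "step_arm", "payload": {"increments": "0 0 0 0 0 0; 0 0 0 0 0 0; 0 0 0 0 0 0; 0 0 0 0 0 0; 0 0 -1 0 0 0; 0 0 -1 0 0 0; 0 0 -1 0 0 0; 0 -0.6 -0.8 0 0 0; 0 -0.6 -0.8 0 0 0; 0 0 0 0 0 0; 0 0 0 0 0 0; 0 0 0 0 0 0", "fingers": -0.4}}

```text
t: 38.28
tool_pos: [0.5297, 0.1507, 0.197]
tool_rot: [-1.976, 1.443, -0.595]
contact_force: [-0.4, -0.3, -0.3]
opening: 0.0256
```

```bash
python3 bars.py;  python3 hov.py .4165 -.3655 -.665 .1 w16
```

```text
top [449. 255.] mid [ 0.416 -0.366] yaw pca -0.661 ins -0.672 D 0.0611 n 228
38.3833 0.025754063140202756 [0.52916892 0.15074125 0.19537797]
24 x [ 0.98 -0.01 0.08 -0.4 0.11 0.41 ]  err 2.9mm 0.008rad  end [ 0.4583 -0.3993  0.1039]
   q  [-0.82  0.29  1.58 -0.05  1.53  1.43] 0.0 0.0
pred shank/mid/tip [[980.0, 796.0], [996.0, 709.0], [1009.0, 635.0]]
```

View pics/w16.png

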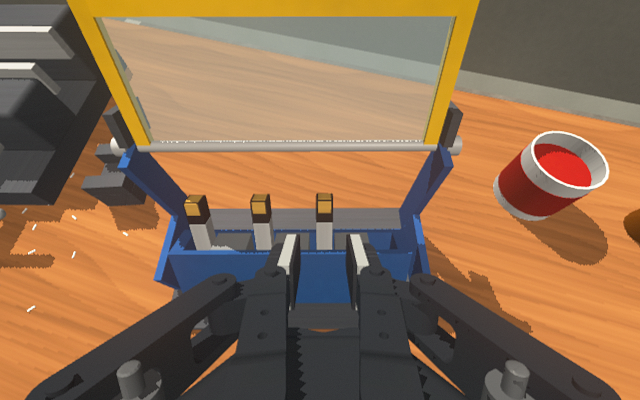

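Three bars are home at (196,222), (261,222) and (325,222), all standing at the same height. Going for the fourth.

Call:
{"api": "step_arm", "payload": {"increments": "0.98 -0.01 0.08 -0.4 0.11 0.41; 0.98 -0.01 0.08 -0.4 0.11 0.41; 0.98 -0.01 0.08 -0.4 0.11 0.41; 0.98 -0.01 0.08 -0.4 0.11 0.41; 0.98 -0.01 0.08 -0.4 0.11 0.41; 0.98 -0.01 0.08 -0.4 0.11 0.41; 0.98 -0.01 0.08 -0.4 0.11 0.41; 0.98 -0.01 0.08 -0.4 0.11 0.41; 0.98 -0.01 0.08 -0.4 0.11 0.41; 0.98 -0.01 0.08 -0.4 0.11 0.41; 0.98 -0.01 0.08 -0.4 0.11 0.41; 0.98 -0.01 0.08 -0.4 0.11 0.41", "fingers": 0.18}}

```text
t: 39.43
tool_pos: [0.5704, -0.1357, 0.1536]
tool_rot: [-1.821, 2.225, -0.162]
contact_force: [0.0, 0.1, 0.0]
opening: 0.0506
```

Call:
{"api": "step_arm", "payload": {"increments": "0.98 -0.01 0.08 -0.4 0.11 0.41; 0.98 -0.01 0.08 -0.4 0.11 0.41; 0.98 -0.01 0.08 -0.4 0.11 0.41; 0.98 -0.01 0.08 -0.4 0.11 0.41; 0.98 -0.01 0.08 -0.4 0.11 0.41; 0.98 -0.01 0.08 -0.4 0.11 0.41; 0.98 -0.01 0.08 -0.4 0.11 0.41; 0.98 -0.01 0.08 -0.4 0.11 0.41; 0.98 -0.01 0.08 -0.4 0.11 0.41; 0.98 -0.01 0.08 -0.4 0.11 0.41; 0.98 -0.01 0.08 -0.4 0.11 0.41; 0.98 -0.01 0.08 -0.4 0.11 0.41"}}

```text
t: 40.43
tool_pos: [0.4582, -0.3997, 0.1036]
tool_rot: [1.306, -2.7, -0.36]
contact_force: [0.5, 0.3, 0.1]
opening: 0.0504
```

Call:
{"api": "step_arm", "payload": {"increments": "0 0 0 0 0 0; 0 0 0 0 0 0; 0 0 0 0 0 0; 0 0 0 0 0 0"}}

```text
t: 40.77
tool_pos: [0.4595, -0.3983, 0.1053]
tool_rot: [1.311, -2.701, -0.355]
contact_force: [0.3, -0.5, 0.7]
opening: 0.0502
```

```bash
python3 hov.py .4165 -.3655 -.665 0 w17
```

```text
40.7667 0.050187029834517505 [ 0.45946792 -0.39827859  0.10525036]
5 x [ 0 -0 0.83 0 -0.01 -0.01 ]  err 0.7mm 0.003rad  end [ 0.4381 -0.3817  0.0051]
   q  [-0.83  0.36  1.68 -0.04  1.36  1.42] 0.0 0.0
pred shank/mid/tip [[322.0, 271.0], [322.0, 229.0], [322.0, 177.0]]
```

View pics/w17.png

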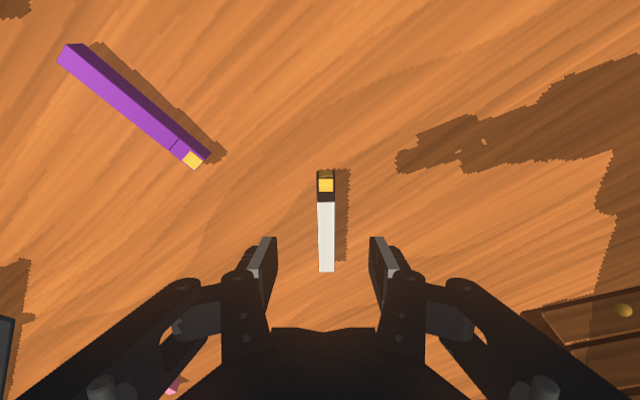

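Call:
{"api": "step_arm", "payload": {"increments": "0 0 0.83 0 -0.01 -0.01; 0 0 0.83 0 -0.01 -0.01; 0 0 0.83 0 -0.01 -0.01; 0 0 0.83 0 -0.01 -0.01; 0 0 0.83 0 -0.01 -0.01; 0 0 0 0 0 0; 0 0 0 0 0 0; 0 0 0 0 0 0"}}

```text
t: 41.48
tool_pos: [0.4389, -0.3832, 0.007]
tool_rot: [1.318, -2.703, -0.355]
contact_force: [-0.1, -0.3, -0.2]
opening: 0.0506
```

```bash
python3 hov.py .4165 -.3655 -.665 0 w18
```

```text
41.4833 0.050617363356077576 [ 0.43887448 -0.38316926  0.0070418 ]
1 x [ -0 0.03 0.11 -0.01 0.01 0.02 ]  err 0.1mm 0.000rad  end [ 0.4377 -0.3823  0.0046]
   q  [-0.83  0.36  1.68 -0.04  1.36  1.42] 0.0 0.0
pred shank/mid/tip [[321.0, 350.0], [321.0, 296.0], [321.0, 220.0]]
```

Call:
{"api": "step_arm", "payload": {"increments": "0 0.03 0.11 -0.01 0 0.02; 0 0 0 0 0 0; 0 0 0 0 0 0"}}

```text
t: 41.78
tool_pos: [0.4371, -0.3822, 0.0039]
tool_rot: [1.314, -2.704, -0.358]
contact_force: [-0.9, 0.6, -0.4]
opening: 0.0505
```

Call:
{"api": "step_arm", "payload": {"increments": "0 0 0 0 0 0; 0 0 0 0 0 0; 0 0 0 0 0 0; 0 0 0 0 0 0; 0 0 0 0 0 0; 0 0 0 0 0 0", "fingers": -1}}

```text
t: 42.28
tool_pos: [0.4369, -0.3823, 0.0037]
tool_rot: [1.314, -2.703, -0.358]
contact_force: [-0.4, -0.8, 2.7]
opening: 0.0138
```

```bash
python3 held.py .4165 -.3655 -.665 0
```

```text
42.2833 0.013786222472746891 [ 0.43693144 -0.38228152  0.00366427] [-0.4 -0.8  2.7]
[0.     0.0267 0.0027]
7 x [ 0.07 0.34 -0.91 0 -0 -0 ]  err 0.8mm 0.000rad  end [ 0.4167 -0.3821  0.1729]
   q  [-0.85  0.13  1.64 -0.05  1.62  1.39] 0.0 0.0
23 x [ -0.97 -0.2 0.15 0.42 -0.11 -0.43 ]  err 2.4mm 0.011rad  end [0.6423 0.1252 0.1655]
   q  [-0.02 -0.22  2.12  0.46  0.52  0.92] 0.0 0.0
```

Call:
{"api": "step_arm", "payload": {"increments": "0 0.34 -0.92 0 0 0; 0 0.34 -0.92 0 0 0; 0 0.34 -0.92 0 0 0; 0 0.34 -0.92 0 0 0; 0 0.34 -0.92 0 0 0; 0 0.34 -0.92 0 0 0; 0 0.34 -0.92 0 0 0; 0 0 0 0 0 0; 0 0 0 0 0 0; 0 0 0 0 0 0"}}

```text
t: 43.12
tool_pos: [0.4241, -0.3718, 0.1724]
tool_rot: [1.314, -2.703, -0.363]
contact_force: [-0.4, -0.5, -2.3]
opening: 0.0136
```

```bash
python3 trans.py 0 .158
```

```text
43.1167 0.013635171986342896 [ 0.4240733  -0.3718082   0.17243031] [-0.4 -0.5 -2.3]
22 x [ -1 -0.21 0.13 0.44 -0.12 -0.45 ]  err 3.3mm 0.009rad  end [0.645  0.1261 0.1816]
shank rack -0.377 -0.411 0.161  tip -0.308 -0.496 0.171
shank rack -0.336 -0.39 0.149  tip -0.263 -0.469 0.168
shank rack -0.297 -0.367 0.138  tip -0.219 -0.439 0.168
shank rack -0.259 -0.341 0.13  tip -0.179 -0.405 0.17
shank rack -0.222 -0.312 0.124  tip -0.141 -0.367 0.174
shank rack -0.187 -0.281 0.12  tip -0.107 -0.327 0.179
shank rack -0.155 -0.247 0.117  tip -0.077 -0.284 0.185
shank rack -0.125 -0.21 0.115  tip -0.051 -0.238 0.192
shank rack -0.098 -0.172 0.114  tip -0.029 -0.19 0.198
shank rack -0.074 -0.131 0.113  tip -0.012 -0.14 0.204
shank rack -0.053 -0.089 0.113  tip 0.001 -0.089 0.209
```

```bash
sed -i 's/dx=-.008/dx=-.03/' trans.py; python3 trans.py 0 .158 | tail -5;python3 trans.py 0 .158 | head -2
```

```text
shank rack -0.168 -0.246 0.126  tip -0.09 -0.283 0.194
shank rack -0.14 -0.21 0.125  tip -0.066 -0.238 0.201
shank rack -0.116 -0.172 0.124  tip -0.047 -0.19 0.208
shank rack -0.094 -0.133 0.124  tip -0.032 -0.141 0.214
shank rack -0.076 -0.091 0.123  tip -0.021 -0.091 0.219
43.1167 0.013635171986342896 [ 0.4240733  -0.3718082   0.17243031] [-0.4 -0.5 -2.3]
22 x [ -0.98 -0.18 0.1 0.44 -0.12 -0.45 ]  err 1.2mm 0.009rad  end [0.6246 0.1175 0.1921]
```

Call:
{"api": "step_arm", "payload": {"increments": "-0.98 -0.18 0.1 0.44 -0.12 -0.45; -0.98 -0.18 0.1 0.44 -0.12 -0.45; -0.98 -0.18 0.1 0.44 -0.12 -0.45; -0.98 -0.18 0.1 0.44 -0.12 -0.45; -0.98 -0.18 0.1 0.44 -0.12 -0.45; -0.98 -0.18 0.1 0.44 -0.12 -0.45; -0.98 -0.18 0.1 0.44 -0.12 -0.45; -0.98 -0.18 0.1 0.44 -0.12 -0.45; -0.98 -0.18 0.1 0.44 -0.12 -0.45; -0.98 -0.18 0.1 0.44 -0.12 -0.45; -0.98 -0.18 0.1 0.44 -0.12 -0.45"}}

```text
t: 44.03
tool_pos: [0.5831, -0.1497, 0.1647]
tool_rot: [-1.823, 2.211, -0.164]
contact_force: [0.3, 0.4, -1.4]
opening: 0.0139
```

Call:
{"api": "step_arm", "payload": {"increments": "-0.98 -0.18 0.1 0.44 -0.12 -0.45; -0.98 -0.18 0.1 0.44 -0.12 -0.45; -0.98 -0.18 0.1 0.44 -0.12 -0.45; -0.98 -0.18 0.1 0.44 -0.12 -0.45; -0.98 -0.18 0.1 0.44 -0.12 -0.45; -0.98 -0.18 0.1 0.44 -0.12 -0.45; -0.98 -0.18 0.1 0.44 -0.12 -0.45; -0.98 -0.18 0.1 0.44 -0.12 -0.45; -0.98 -0.18 0.1 0.44 -0.12 -0.45; -0.98 -0.18 0.1 0.44 -0.12 -0.45; -0.98 -0.18 0.1 0.44 -0.12 -0.45; 0 0 0 0 0 0"}}

```text
t: 45.03
tool_pos: [0.6213, 0.1202, 0.1874]
tool_rot: [-1.978, 1.429, -0.591]
contact_force: [0.1, 1.5, -2.1]
opening: 0.014
```

Call:
{"api": "step_arm", "payload": {"increments": "0 0 0 0 0 0; 0 0 0 0 0 0"}}

```text
t: 45.2
tool_pos: [0.6242, 0.1167, 0.191]
tool_rot: [-1.973, 1.432, -0.598]
contact_force: [0.5, 0.2, -1.3]
opening: 0.0136
```

```bash
python3 look.py 0 l1;  python3 -c "
from task import *
T=cur();Tb=np.load('Tb.npy');T,_,_=rows(T,insert(0,.14,Tb),N=3); rows(T,insert(0,.105,Tb),N=2) "
```

```text
45.2 0.013576681616203951 [0.62419744 0.11667897 0.19100971] [ 0.5  0.2 -1.3]
bar mid along a 0.1556  y -0.0010 x -0.0296 axis [1.    0.004 0.005]
side [[307.1, 201.9], [297.4, 191.0], [287.1, 179.6]] [[304.4, 213.0]]
wrist [[321.0, 341.7], [320.7, 287.6], [320.4, 211.4]] [[319.7, 330.3]]
3 x [ -0.02 0.12 0.44 -0.02 0 0.02 ]  err 0.3mm 0.002rad  end [0.6409 0.1227 0.1628]
2 x [ -0 0.67 0.19 -0 0 -0.01 ]  err 0.3mm 0.002rad  end [0.6247 0.1176 0.1324]
```

View pics/l1side.png

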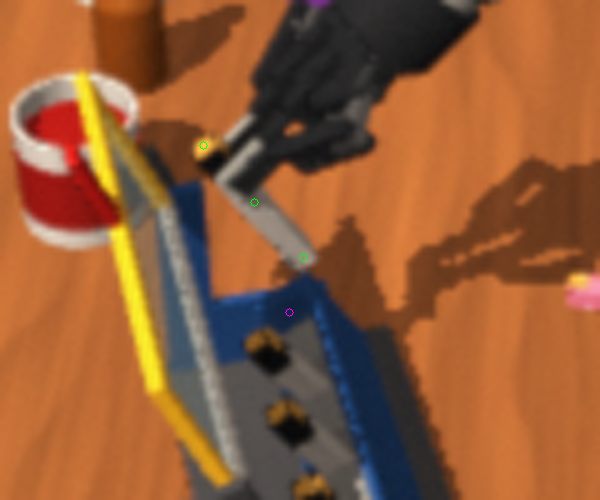

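Call:
{"api": "step_arm", "payload": {"increments": "-0.02 0.12 0.44 -0.02 0 0.02; -0.02 0.12 0.44 -0.02 0 0.02; -0.02 0.12 0.44 -0.02 0 0.02; 0 0 0 0 0 0; 0 0 0 0 0 0; 0 0 0 0 0 0"}}

```text
t: 45.8
tool_pos: [0.6412, 0.1229, 0.1641]
tool_rot: [-1.97, 1.439, -0.596]
contact_force: [-0.1, -0.2, -0.2]
opening: 0.0136
```

```bash
python3 look.py 0 l2;  python3 -c "
from task import *
T=cur();Tb=np.load('Tb.npy');T,_,_=rows(T,insert(0,.105,Tb),N=3); rows(T,insert(0,.066,Tb),N=4) "
```

```text
45.8 0.013617527645387328 [0.64116208 0.12289541 0.16413026] [-0.1 -0.2 -0.2]
bar mid along a 0.1413  y -0.0001 x -0.0006 axis [ 1.    -0.001  0.003]
side [[301.7, 209.8], [291.8, 199.2], [281.5, 188.1]] [[304.4, 213.0]]
wrist [[321.8, 341.2], [321.7, 286.9], [321.6, 210.5]] [[321.8, 353.8]]
3 x [ 0 0.47 0.14 -0.01 0 -0 ]  err 0.3mm 0.001rad  end [0.6246 0.1178 0.1323]
4 x [ 0 0.38 0.1 -0 0 -0 ]  err 0.2mm 0.001rad  end [0.6057 0.1118 0.0984]
```

View pics/l2side.png

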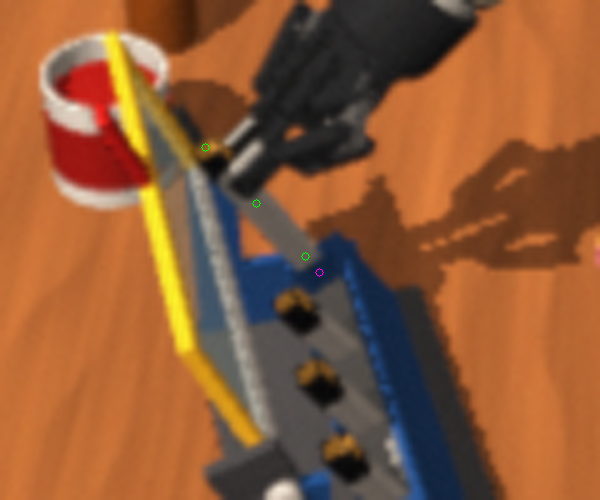

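Call:
{"api": "step_arm", "payload": {"increments": "0 0.47 0.14 -0.01 0 0; 0 0.47 0.14 -0.01 0 0; 0 0.47 0.14 -0.01 0 0; 0 0 0 0 0 0; 0 0 0 0 0 0"}}

```text
t: 46.32
tool_pos: [0.6232, 0.1181, 0.13]
tool_rot: [-1.974, 1.442, -0.591]
contact_force: [-0.1, -0.4, -0.8]
opening: 0.0136
```

```bash
python3 look.py 0 l3;  python3 -c "
from task import *
T=cur();Tb=np.load('Tb.npy');T,_,_=rows(T,insert(0,.066,Tb),N=4) "
```

```text
46.3167 0.013576476120744398 [0.62315742 0.11807043 0.12998227] [-0.1 -0.4 -0.8]
bar mid along a 0.1024  y 0.0008 x 0.0002 axis [ 1.    -0.001 -0.002]
side [[308.3, 217.3], [298.7, 207.1], [288.6, 196.4]] [[304.4, 213.0]]
wrist [[321.3, 342.6], [321.2, 288.6], [321.0, 212.7]] [[322.5, 322.7]]
4 x [ 0 0.38 0.1 -0 0 0 ]  err 0.5mm 0.001rad  end [0.6057 0.1121 0.0982]
```

Call:
{"api": "step_arm", "payload": {"increments": "0 0.38 0.1 0 0 0; 0 0.38 0.1 0 0 0; 0 0.38 0.1 0 0 0; 0 0.36 0.1 0 0 0; 0 0 0 0 0 0; 0 0 0 0 0 0; 0 0 0 0 0 0"}}

```text
t: 47.0
tool_pos: [0.6066, 0.1123, 0.0992]
tool_rot: [-1.972, 1.439, -0.595]
contact_force: [-0.1, -0.4, -0.2]
opening: 0.0133
```

```bash
python3 look.py 0 l4
```

```text
47.0 0.013301493513646557 [0.60660323 0.11228687 0.09923693] [-0.1 -0.4 -0.2]
bar mid along a 0.0670  y 0.0003 x 0.0005 axis [1.    0.    0.001]
side [[314.1, 223.6], [304.8, 213.7], [295.1, 203.3]] [[304.4, 213.0]]
wrist [[321.7, 341.0], [321.6, 286.7], [321.5, 210.2]] [[322.1, 284.0]]
```

View pics/l4wrist.png

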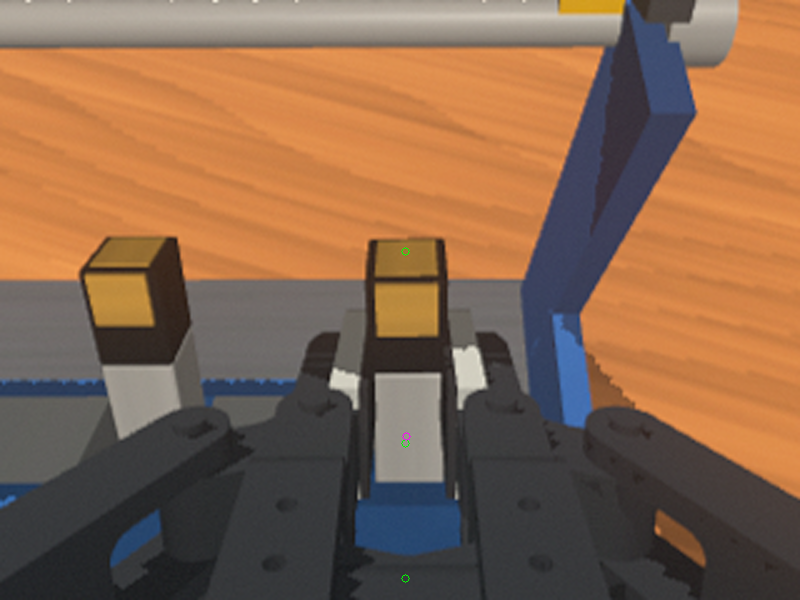

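Call:
{"api": "step_arm", "payload": {"increments": "0 0 0 0 0 0; 0 0 0 0 0 0; 0 0 0 0 0 0; 0 0 0 0 0 0; 0 0 -1 0 0 0; 0 0 -1 0 0 0; 0 0 -1 0 0 0; 0 -0.6 -0.8 0 0 0; 0 -0.6 -0.8 0 0 0; 0 -0.6 -0.8 0 0 0; 0 0 0 0 0 0; 0 0 0 0 0 0", "fingers": -0.4}}

```text
t: 48.1
tool_pos: [0.5462, 0.0926, 0.2281]
tool_rot: [-1.971, 1.437, -0.598]
contact_force: [0.0, -0.2, -0.5]
opening: 0.0256
```

```bash
python3 - <<'E'
from task import *
o=log();print(o['t'],o['opening'],o['tool_pos'],o['contact_force'],o['q'].round(2))
d=img("wrist","w19");d2=img("side","s19");d3=img("top","t19")
for k in range(4): print(k,proj(d,(slot(k,.061)@[.055,0,0,1])[:3]).round(0),proj(d2,(slot(k,.061)@[.055,0,0,1])[:3]).round(0))
E
python3 bars.py
```

```text
48.1 0.025565087008105822 [0.54618428 0.09261239 0.22806401] [ 0.03777121 -0.17017798 -0.53685305] [-0.12 -0.61  2.29  0.44  0.77  0.94]
0 [[322. 217.]] [[296. 204.]]
1 [[263. 216.]] [[300. 218.]]
2 [[205. 216.]] [[304. 232.]]
3 [[146. 216.]] [[309. 247.]]
```

View pics/w19.png

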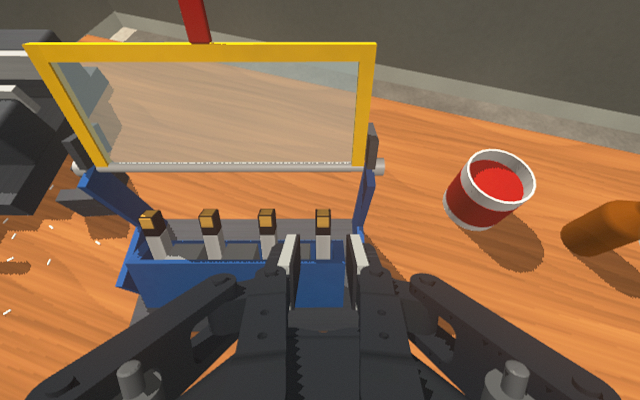

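View pics/t19.png

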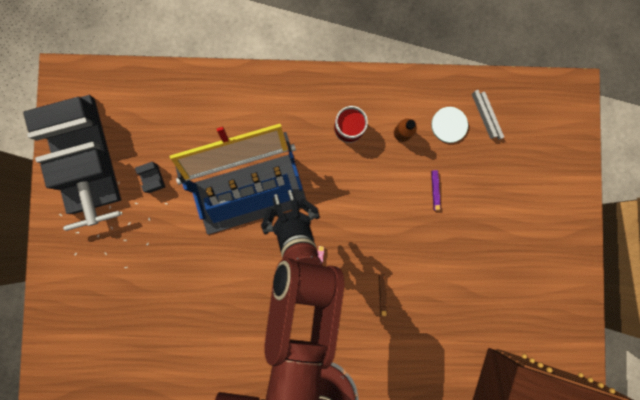

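Run:
```python
from task import *
o=log();T=cur(o);q=o['q'];print(o['t'])
W1=pose(rk([-.10,-.02,.26])[0],-Z,rx); 
T,r,n=rows(T,W1); q=chk(T,q); path(cur(),r,n,4)
kw=dict(zc=-.03,half=.025)
T,_,_=rows(T,gp(1.95,112,c=.021,back=.10,**kw)); q=chk(T,q)
T,_,_=rows(T,gp(1.95,112,c=.021,back=.0,**kw)); q=chk(T,q)
for a in range(100,-1,-10):
    c=.021 if a>65 else max(0,.021*(a-45)/20)
    T,_,_=rows(T,gp(np.radians(a),45+.6*a,c=c,**kw),N=4); q=chk(T,q,a)
```

```text
48.35
15 x [ -0.01 -0.37 -0.4 -0.41 -0.4 -0.99 ]  err 1.3mm 0.007rad  end [0.5378 0.1637 0.4088]
   q  [ 0.17 -0.14  1.51 -0.01  1.77 -0.14] 0.0 0.0
   rack x -0.114 y -0.086 z 0.277 zt [ 0.49  0.29 -0.83]
   rack x -0.108 y -0.071 z 0.329 zt [ 0.28  0.26 -0.92]
   rack x -0.102 y -0.046 z 0.377 zt [ 0.1   0.13 -0.99]
8 x [ 0.96 -0.1 0.06 0.01 -0.48 -0 ]  err 0.9mm 0.004rad  end [0.7093 0.2391 0.3656]
   q  [ 0.24  0.58  0.79 -0.03  2.15 -0.08] 0.0 0.0
5 x [ -0 -0.01 0.8 -0.01 -0.01 -0 ]  err 0.5mm 0.004rad  end [0.6733 0.2289 0.2728]
   q  [ 0.24  0.49  1.06 -0.03  1.98 -0.08] 0.0 0.0
4 x [ -0.29 0 0.03 0.01 0.31 -0 ]  err 0.7mm 0.002rad  end [0.6463 0.2204 0.2797]
   q 100 [ 0.23  0.34  1.23 -0.02  1.84 -0.08] 0.0 0.0
4 x [ -0.25 0.01 0.04 -0 0.26 -0 ]  err 0.6mm 0.002rad  end [0.6225 0.2118 0.2813]
   q 90 [ 0.22  0.21  1.37 -0.01  1.72 -0.09] 0.0 0.0
4 x [ -0.24 -0 0.06 -0 0.26 -0 ]  err 0.7mm 0.003rad  end [0.5991 0.2044 0.2782]
   q 80 [ 0.21  0.08  1.5  -0.    1.61 -0.09] 0.0 0.0
4 x [ -0.24 -0 0.07 -0 0.27 -0.01 ]  err 0.6mm 0.003rad  end [0.5762 0.1971 0.2715]
   q 70 [ 0.2 
[... 274 characters left out ...]
1.87  0.03  1.25 -0.13] 0.0 0.0
4 x [ -0.16 -0 0.11 -0 0.26 0 ]  err 0.7mm 0.002rad  end [0.5392 0.1852 0.2325]
   q 40 [ 0.18 -0.32  1.98  0.05  1.12 -0.15] 0.0 0.0
4 x [ -0.21 -0 0.13 -0 0.26 0 ]  err 0.5mm 0.002rad  end [0.5257 0.1809 0.2123]
   q 30 [ 0.16 -0.41  2.1   0.08  0.99 -0.18] 0.0 0.0
4 x [ -0.19 -0 0.15 -0 0.27 0 ]  err 0.8mm 0.003rad  end [0.5169 0.1781 0.1899]
   q 20 [ 0.15 -0.49  2.22  0.12  0.84 -0.21] 0.0 0.0
4 x [ -0.19 -0 0.15 -0 0.26 0 ]  err 0.7mm 0.002rad  end [0.5104 0.176  0.1667]
   q 10 [ 0.14 -0.55  2.32  0.17  0.7  -0.27] 0.0 0.0
4 x [ -0.16 -0 0.18 -0 0.26 0 ]  err 0.6mm 0.002rad  end [0.5103 0.176  0.1427]
   q 0 [ 0.13 -0.56  2.41  0.26  0.53 -0.36] 0.0 0.0
```

Call:
{"api": "step_arm", "payload": {"increments": "-0.01 -0.37 -0.4 -0.41 -0.4 -0.99; -0.01 -0.37 -0.4 -0.41 -0.4 -0.99; -0.01 -0.37 -0.4 -0.41 -0.4 -0.99; -0.01 -0.37 -0.4 -0.41 -0.4 -0.99; -0.01 -0.37 -0.4 -0.41 -0.4 -0.99; -0.01 -0.37 -0.4 -0.41 -0.4 -0.99; -0.01 -0.37 -0.4 -0.41 -0.4 -0.99; -0.01 -0.37 -0.4 -0.41 -0.4 -0.99", "fingers": 0.18}}

```text
t: 49.02
tool_pos: [0.5459, 0.1127, 0.3305]
tool_rot: [-2.756, 0.543, -0.332]
contact_force: [0.6, 0.2, 1.1]
opening: 0.0504
```

Call:
{"api": "step_arm", "payload": {"increments": "-0.01 -0.37 -0.4 -0.41 -0.4 -0.99; -0.01 -0.37 -0.4 -0.41 -0.4 -0.99; -0.01 -0.37 -0.4 -0.41 -0.4 -0.99; -0.01 -0.37 -0.4 -0.41 -0.4 -0.99; -0.01 -0.37 -0.4 -0.41 -0.4 -0.99; -0.01 -0.37 -0.4 -0.41 -0.4 -0.99; -0.01 -0.37 -0.4 -0.41 -0.4 -0.99; 0 0 0 0 0 0; 0 0 0 0 0 0; 0 0 0 0 0 0"}}

```text
t: 49.85
tool_pos: [0.5378, 0.1635, 0.4094]
tool_rot: [3.099, 0.478, 0.008]
contact_force: [-0.1, -0.8, -0.3]
opening: 0.0503
```

Run:
```python
from task import *
o=log();T=cur(o);print(o['t'],T[:3,3],o['opening'])
T,_,_=rows(T,gp(1.95,112,c=.021,back=.10,zc=-.03,half=.025))
d=img("wrist","w20"); 
for u in (.162,.11):
    C=u*np.array([-np.cos(1.95),np.sin(1.95)]); print(proj(d,rk([C[0],0,C[1]])).round(0))
```

```text
49.85 [0.53779496 0.16345305 0.40937789] 0.05026759572996095
8 x [ 0.96 -0.11 0.06 0.01 -0.49 -0.01 ]  err 1.3mm 0.006rad  end [0.7084 0.241  0.3658]
[[497. 173.]]
[[452. 164.]]
```

View pics/w20.png

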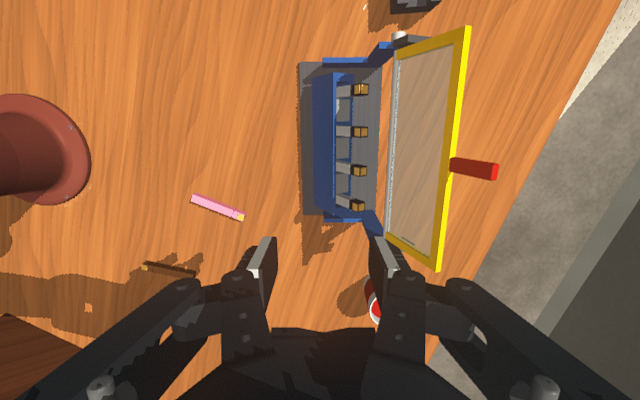

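Call:
{"api": "step_arm", "payload": {"increments": "0.96 -0.11 0.06 0.01 -0.49 -0.01; 0.96 -0.11 0.06 0.01 -0.49 -0.01; 0.96 -0.11 0.06 0.01 -0.49 -0.01; 0.96 -0.11 0.06 0.01 -0.49 -0.01; 0.96 -0.11 0.06 0.01 -0.49 -0.01; 0.96 -0.11 0.06 0.01 -0.49 -0.01; 0.96 -0.11 0.06 0.01 -0.49 -0.01; 0.96 -0.11 0.06 0.01 -0.49 -0.01; 0 0 0 0 0 0; 0 0 0 0 0 0; 0 0 0 0 0 0"}}

```text
t: 50.82
tool_pos: [0.7083, 0.2404, 0.3672]
tool_rot: [2.99, 0.471, -0.587]
contact_force: [-0.3, -0.0, 0.5]
opening: 0.0503
```

Run:
```python
from task import *
o=log();T=cur(o);print(o['t'],T[:3,3],o['opening'],o['contact_force'])
T,_,_=rows(T,gp(1.95,112,c=.021,back=.0,zc=-.03,half=.025))
d=img("wrist","w21"); 
for u in (.162,.11):
    C=u*np.array([-np.cos(1.95),np.sin(1.95)]); print(proj(d,rk([C[0],0,C[1]])).round(0))
```

```text
50.8167 [0.70834361 0.2403625  0.36718888] 0.05031333522726155 [-0.34634067 -0.00068803  0.49907373]
5 x [ 0.01 0.01 0.81 -0 0.01 0.01 ]  err 0.6mm 0.002rad  end [0.6736 0.228  0.2729]
[[325. 209.]]
[[325. 193.]]
```

View pics/w21.png

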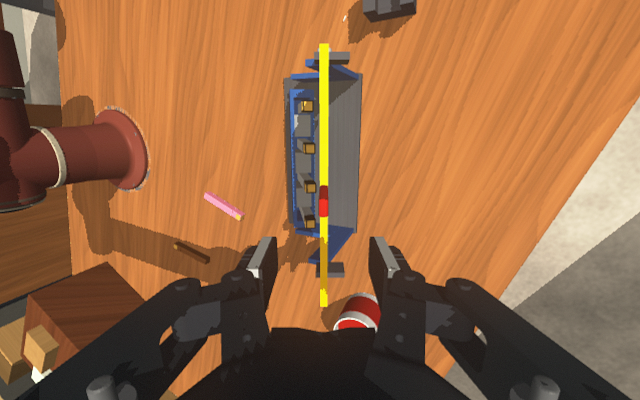

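Call:
{"api": "step_arm", "payload": {"increments": "0.01 0.01 0.81 0 0.01 0; 0.01 0.01 0.81 0 0.01 0; 0.01 0.01 0.81 0 0.01 0; 0.01 0.01 0.81 0 0.01 0; 0.01 0.01 0.81 0 0.01 0; 0 0 0 0 0 0; 0 0 0 0 0 0; 0 0 0 0 0 0"}}

```text
t: 51.53
tool_pos: [0.6742, 0.2289, 0.2774]
tool_rot: [2.994, 0.474, -0.57]
contact_force: [1.1, 0.4, -0.2]
opening: 0.0504
```

Run:
```python
from task import *
o=log();T=cur(o);print(o['t'],T[:3,3],o['opening'],o['contact_force'])
kw=dict(zc=-.03,half=.025)
for a in (100,90,80,70):
    T,_,_=rows(T,gp(np.radians(a),45+.6*a,c=.021,**kw),N=4)
d=img("wrist","w22");
```

```text
51.5333 [0.67417463 0.22887857 0.27738568] 0.05040646428593919 [ 1.11950081  0.35501648 -0.18386854]
4 x [ -0.29 0 0.07 0 0.28 0.01 ]  err 0.4mm 0.002rad  end [0.6459 0.2198 0.2803]
4 x [ -0.24 0 0.04 0 0.27 0 ]  err 0.3mm 0.002rad  end [0.6228 0.2124 0.2817]
4 x [ -0.25 -0 0.06 -0 0.26 0 ]  err 0.3mm 0.001rad  end [0.5985 0.2046 0.2786]
4 x [ -0.24 -0 0.08 -0 0.26 0 ]  err 0.4mm 0.001rad  end [0.5756 0.1972 0.271 ]
```

View pics/w22.png

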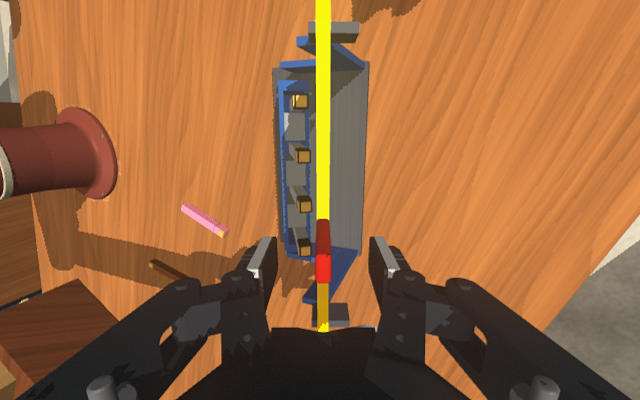

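Call:
{"api": "step_arm", "payload": {"increments": "0 0 0 0 0 0; 0 0 0 0 0 0; -0.29 0 0.07 0 0.28 0.01; -0.29 0 0.07 0 0.28 0.01; -0.29 0 0.07 0 0.28 0.01; -0.29 0 0.07 0 0.28 0.01; -0.24 0 0.04 0 0.27 0; -0.24 0 0.04 0 0.27 0; -0.24 0 0.04 0 0.27 0; -0.24 0 0.04 0 0.27 0", "fingers": -0.3}}

```text
t: 52.42
tool_pos: [0.6228, 0.2125, 0.2791]
tool_rot: [3.071, 0.48, -0.243]
contact_force: [0.2, -0.1, 0.5]
opening: 0.0297
```

Call:
{"api": "step_arm", "payload": {"increments": "-0.25 0 0.06 0 0.26 0; -0.25 0 0.06 0 0.26 0; -0.25 0 0.06 0 0.26 0; -0.25 0 0.06 0 0.26 0; -0.24 0 0.08 0 0.26 0; -0.24 0 0.08 0 0.26 0; -0.24 0 0.08 0 0.26 0; -0.24 0 0.08 0 0.26 0; 0 0 0 0 0 0; 0 0 0 0 0 0"}}

```text
t: 53.25
tool_pos: [0.5752, 0.1974, 0.2684]
tool_rot: [-3.095, -0.484, -0.073]
contact_force: [-1.2, -0.1, -0.1]
opening: 0.0294
```

Run:
```python
from task import *
o=log();T=cur(o);print(o['t'],T[:3,3],o['opening'],o['contact_force'])
kw=dict(zc=-.03,half=.025)
for a in (60,50,40,30):
    c=max(0,.021*(a-40)/30)
    T,_,_=rows(T,gp(np.radians(a),45+.6*a,c=c,**kw),N=4)
d=img("wrist","w23");d=img("side","s23")
```

```text
53.25 [0.5751759  0.1973785  0.26837833] 0.02940658338564583 [-1.18758848 -0.14057603 -0.08326647]
4 x [ -0.15 0 0.07 -0 0.27 0 ]  err 0.4mm 0.002rad  end [0.5615 0.193  0.2601]
4 x [ -0.16 0 0.1 -0 0.27 0 ]  err 0.4mm 0.002rad  end [0.5484 0.1888 0.2472]
4 x [ -0.14 0 0.11 -0 0.26 0 ]  err 0.5mm 0.002rad  end [0.5388 0.1858 0.2325]
4 x [ -0.21 0 0.13 -0 0.26 0 ]  err 0.3mm 0.001rad  end [0.5254 0.1814 0.2123]
```

View pics/w23.png

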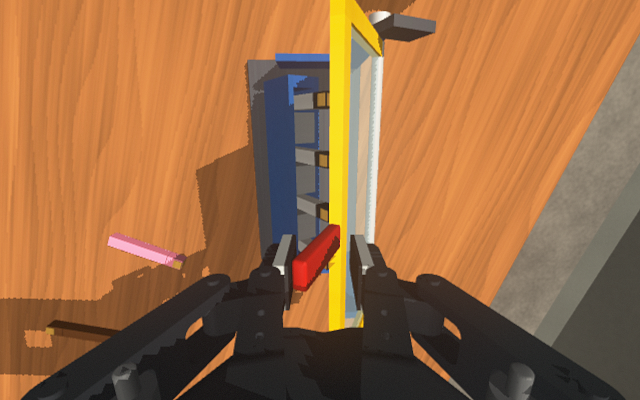

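View pics/s23.png

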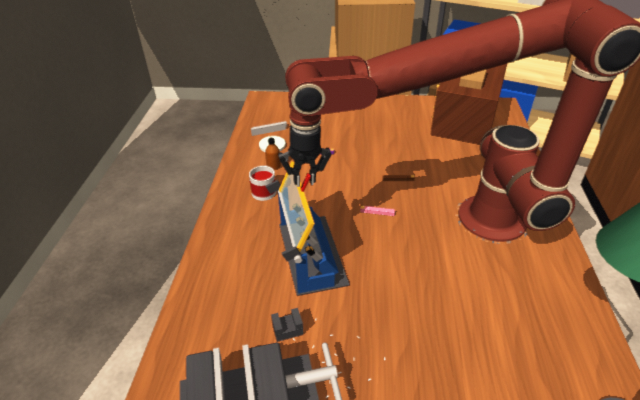

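Call:
{"api": "step_arm", "payload": {"increments": "0 0 0 0 0 0; 0 0 0 0 0 0; 0 0 0 0 0 0; -0.15 0 0.07 0 0.27 0; -0.15 0 0.07 0 0.27 0; -0.15 0 0.07 0 0.27 0; -0.15 0 0.07 0 0.27 0; -0.16 0 0.1 0 0.27 0; -0.16 0 0.1 0 0.27 0; -0.16 0 0.1 0 0.27 0; -0.16 0 0.1 0 0.27 0", "fingers": 0.18}}

```text
t: 54.27
tool_pos: [0.5483, 0.1887, 0.2464]
tool_rot: [-3.037, -0.475, -0.403]
contact_force: [-1.6, -1.5, 0.4]
opening: 0.0505
```

Run:
```python
from task import *
o=log();T=cur(o);print(o['t'],T[:3,3],o['opening'],o['contact_force'])
kw=dict(zc=-.03,half=.025)
for a in (40,30,20,10,3):
    c=max(0,.021*(a-40)/30)
    T,_,_=rows(T,gp(np.radians(a),45+.6*a,c=c,**kw),N=4)
d=img("wrist","w24")
```

```text
54.2667 [0.54834139 0.18865805 0.24640754] 0.05054580555690456 [-1.63444824 -1.51372854  0.37684685]
4 x [ -0.14 0 0.11 -0 0.26 0 ]  err 0.3mm 0.002rad  end [0.5387 0.1856 0.2317]
4 x [ -0.2 0 0.13 -0 0.26 0 ]  err 0.6mm 0.001rad  end [0.5262 0.1816 0.2119]
4 x [ -0.2 0 0.14 -0 0.26 0 ]  err 0.2mm 0.001rad  end [0.5161 0.1783 0.1899]
4 x [ -0.18 0 0.16 -0 0.26 0 ]  err 0.2mm 0.001rad  end [0.5108 0.1767 0.1665]
4 x [ -0.12 0 0.12 -0 0.19 0 ]  err 0.2mm 0.002rad  end [0.5096 0.1763 0.1496]
```

View pics/w24.png

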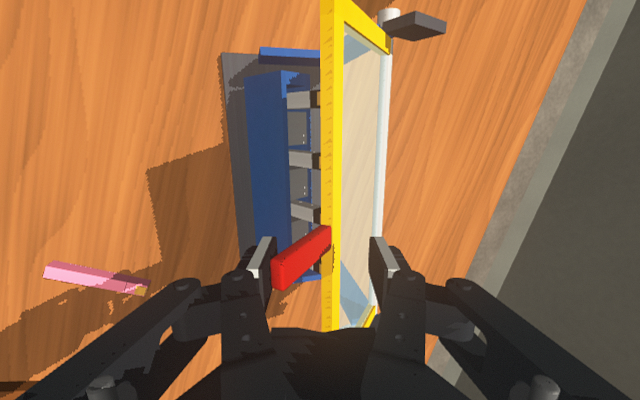

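Call:
{"api": "step_arm", "payload": {"increments": "-0.14 0 0.11 0 0.26 0; -0.14 0 0.11 0 0.26 0; -0.14 0 0.11 0 0.26 0; -0.14 0 0.11 0 0.26 0; -0.2 0 0.13 0 0.26 0; -0.2 0 0.13 0 0.26 0; -0.2 0 0.13 0 0.26 0; -0.2 0 0.13 0 0.26 0; 0 0 0 0 0 0; 0 0 0 0 0 0"}}

```text
t: 55.15
tool_pos: [0.5257, 0.1816, 0.2113]
tool_rot: [-2.951, -0.461, -0.704]
contact_force: [-2.2, -0.7, 1.3]
opening: 0.0504
```

Run:
```python
from task import *
o=log();T=cur(o);print(o['t'],T[:3,3],o['opening'],o['contact_force'])
kw=dict(zc=-.03,half=.025)
for a,n in ((20,5),(10,6),(3,6),(0,4),(-4,4)):
    T,_,_=rows(T,gp(np.radians(a),45+.6*max(a,0),c=0,**kw),N=n)
d=img("wrist","w25")
```

```text
55.15 [0.52574883 0.18156999 0.21132946] 0.0504408671463445 [-2.21694673 -0.65448794  1.25311206]
5 x [ -0.15 0 0.11 -0 0.21 0 ]  err 0.5mm 0.003rad  end [0.5166 0.1786 0.1902]
6 x [ -0.12 0 0.1 -0 0.18 0 ]  err 0.9mm 0.002rad  end [0.5109 0.1768 0.1675]
6 x [ -0.08 0 0.08 -0 0.12 0 ]  err 0.9mm 0.001rad  end [0.5097 0.1765 0.1506]
4 x [ -0.06 0 0.06 -0 0.08 0 ]  err 0.4mm 0.001rad  end [0.5095 0.1764 0.1421]
4 x [ -0.07 0 0.08 -0 -0 0 ]  err 0.4mm 0.001rad  end [0.5102 0.1767 0.1315]
```

View pics/w25.png

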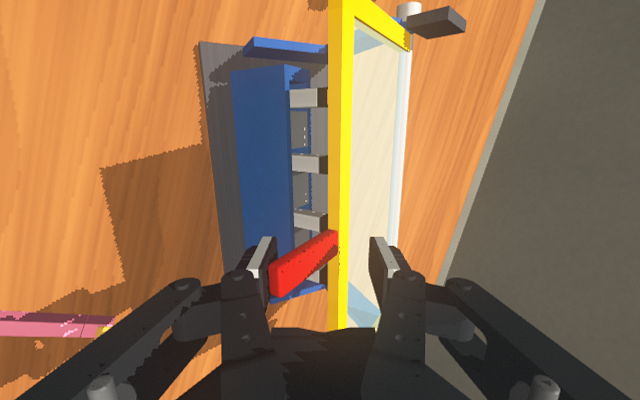

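Call:
{"api": "step_arm", "payload": {"increments": "-0.15 0 0.11 0 0.21 0; -0.15 0 0.11 0 0.21 0; -0.15 0 0.11 0 0.21 0; -0.15 0 0.11 0 0.21 0; -0.15 0 0.11 0 0.21 0; -0.12 0 0.1 0 0.18 0; -0.12 0 0.1 0 0.18 0; -0.12 0 0.1 0 0.18 0; -0.12 0 0.1 0 0.18 0; -0.12 0 0.1 0 0.18 0; -0.12 0 0.1 0 0.18 0; 0 0 0 0 0 0"}}

```text
t: 56.2
tool_pos: [0.5107, 0.1768, 0.1665]
tool_rot: [-2.832, -0.442, -1.005]
contact_force: [-0.2, -0.0, -1.2]
opening: 0.0503
```

Run:
```python
from task import *
o=log();T=cur(o);print(o['t'],T[:3,3],o['opening'],o['contact_force'])
kw=dict(zc=-.03,half=.025)
for a,n in ((3,6),(0,4),(-4,4)):
    T,_,_=rows(T,gp(np.radians(a),45+.6*max(a,0),c=0,**kw),N=n)
d=img("wrist","w26");d=img("side","s26")
```

```text
56.2 [0.51067987 0.17682702 0.16648497] 0.050296202438558014 [-0.22056103 -0.03228084 -1.16747059]
6 x [ -0.08 0 0.08 -0 0.12 0 ]  err 0.3mm 0.002rad  end [0.5095 0.1765 0.1496]
4 x [ -0.05 0 0.05 -0 0.08 0 ]  err 0.4mm 0.002rad  end [0.5094 0.1764 0.1425]
4 x [ -0.07 0 0.09 -0 -0 -0 ]  err 0.5mm 0.002rad  end [0.5107 0.1769 0.1312]
```

View pics/w26.png

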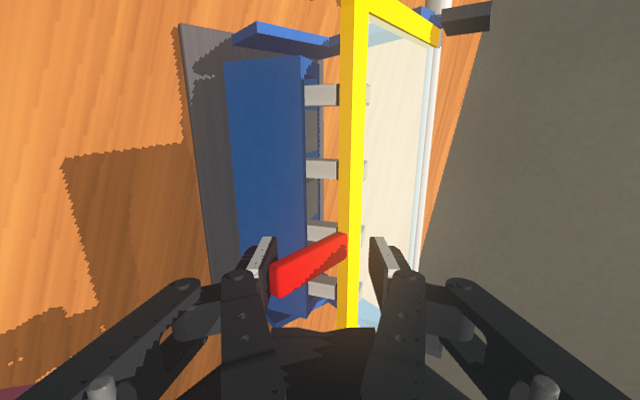

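Call:
{"api": "step_arm", "payload": {"increments": "-0.08 0 0.08 0 0.12 0; -0.08 0 0.08 0 0.12 0; -0.08 0 0.08 0 0.12 0; -0.08 0 0.08 0 0.12 0; -0.08 0 0.08 0 0.12 0; -0.08 0 0.08 0 0.12 0; -0.05 0 0.05 0 0.08 0; -0.05 0 0.05 0 0.08 0; -0.05 0 0.05 0 0.08 0; -0.05 0 0.05 0 0.08 0; 0 0 0 0 0 0; 0 0 0 0 0 0"}}

```text
t: 57.3
tool_pos: [0.51, 0.1766, 0.1438]
tool_rot: [-2.763, -0.432, -1.147]
contact_force: [-2.3, -0.4, -0.1]
opening: 0.0504
```

Run:
```python
from task import *
o=log();T=cur(o);print(o['t'],T[:3,3],o['opening'],o['contact_force'])
d=img("wrist","w27");d=img("side","s27")
T,_,_=rows(T,gp(0,45,c=.012,zc=-.03,half=.025),N=4)
for n,L in (("tabend",[-.162,0,.004]),("tabroot",[-.11,0,.004]),("cornA",[-.11,.132,.004])): print(n,proj(img("wrist"),rk(L)).round(1))
```

```text
57.3 [0.51002591 0.17655409 0.143757  ] 0.0503910665653769 [-2.29661638 -0.40695097 -0.07060395]
4 x [ -0.13 0 0.01 -0 -0.01 0 ]  err 0.4mm 0.002rad  end [0.5019 0.174  0.1339]
tabend [[276.8 282.7]]
tabroot [[351.3 246.3]]
cornA [[360.1 -27.9]]
```

View pics/w27.png

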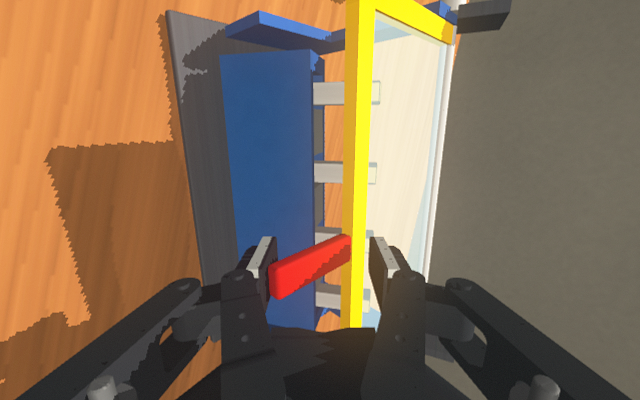

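Call:
{"api": "step_arm", "payload": {"increments": "-0.07 0 0 0 0 0; -0.07 0 0 0 0 0; -0.07 0 0 0 0 0; -0.07 0 0 0 0 0; -0.07 0 0 0 0 0; -0.07 0 0 0 0 0; -0.07 0 0 0 0 0; 0 0 0 0 0 0; 0 0 0 0 0 0"}}

```text
t: 58.3
tool_pos: [0.5019, 0.1739, 0.1353]
tool_rot: [-2.762, -0.431, -1.148]
contact_force: [1.1, -0.7, -0.2]
opening: 0.0504
```

Run:
```python
from task import *
o=log();T=cur(o);print(o['t'],T[:3,3],o['opening'],o['contact_force'])
d=img("wrist","w28")
for n,L in (("tabend",[-.162,0,.004]),("tabroot",[-.11,0,.004]),("tabend bottom",[-.162,0,-.004])): print(n,proj(d,rk(L)).round(1))
cv2.imwrite("pics/w28c.png",cv2.resize(d['pixels'][200:330,230:420,::-1],None,fx=4,fy=4,interpolation=cv2.INTER_CUBIC))
```

```text
58.3 [0.50191361 0.17389107 0.13530175] 0.050385461942058056 [ 1.07075813 -0.74242028 -0.2087047 ]
tabend [[304.2 282.6]]
tabroot [[372.5 246.2]]
tabend bottom [[292.7 275.7]]
```

View pics/w28c.png

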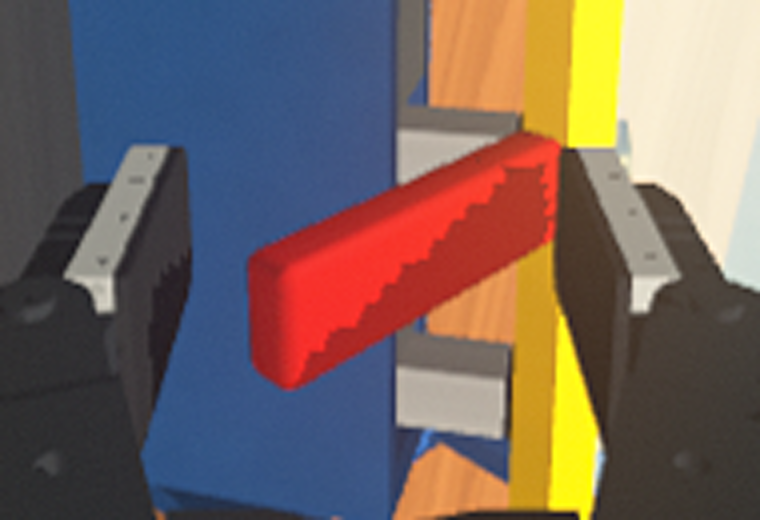

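Call:
{"api": "step_arm", "payload": {"increments": "0 0 -0.4 0 0 0; 0 0 -0.8 0 0 0; 0 0 -1 0 0 0; 0 0 -1 0 0 0; 0 0 -1 0 0 0; 0 0 -0.8 0 0 0; 0 0 0 0 0 0; 0 0 0 0 0 0; 0 0 0 0 0 0"}}

```text
t: 59.1
tool_pos: [0.4352, 0.1535, 0.2216]
tool_rot: [-2.769, -0.432, -1.136]
contact_force: [-0.2, -0.3, 0.0]
opening: 0.0502
```

Run:
```python
from task import *
o=log();T=cur(o);print(o['t'],T[:3,3],o['opening'],o['contact_force'])
d=img("wrist","w29"); S=img("side","s29"); 
for n,L in (("tabend",[-.162,0,.004]),("cornA",[-.11,.132,.004]),("cornB",[-.11,-.132,.004])): print(n,proj(d,rk(L)).round(1),proj(S,rk(L)).round(1))
cv2.imwrite("pics/s29c.png",cv2.resize(S['pixels'][120:320,240:440,::-1],None,fx=3,fy=3,interpolation=cv2.INTER_CUBIC))
```

```text
59.1 [0.43518725 0.15352316 0.22157194] 0.05024711533479604 [-0.2339778  -0.26039526  0.02165946]
tabend [[299. 208.]] [[343.3 209.4]]
cornA [[344.1  41.3]] [[337.2 245.6]]
cornB [[338.6 313.7]] [[315.  183.6]]
```

View pics/w29.png

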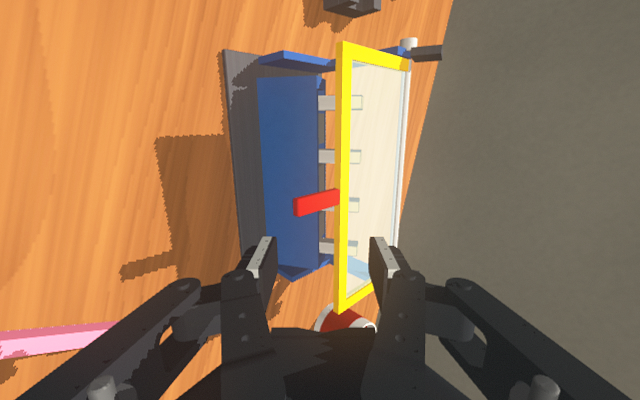

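View pics/s29c.png

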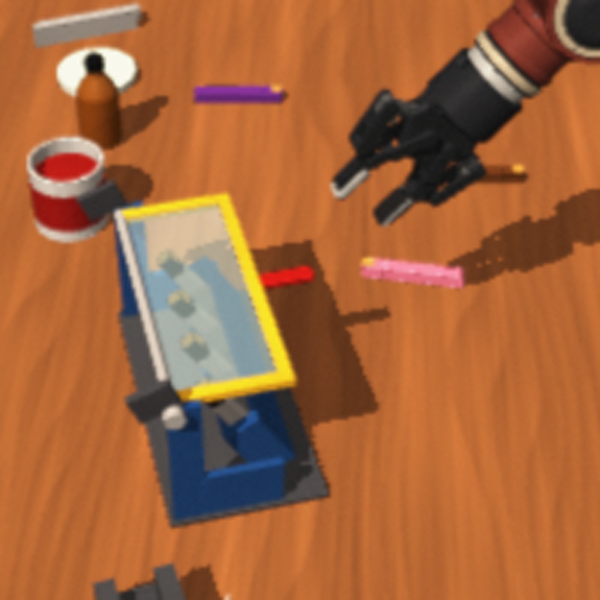

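Run:
```python
from task import *
S=img("side","s30")
def ye(p):
    h=cv2.cvtColor(p,cv2.COLOR_RGB2HSV); m=((h[...,0]>24)&(h[...,0]<34)&(h[...,1]>150)&(h[...,2]>140)); k=np.zeros_like(m);k[170:290,260:350]=m[170:290,260:350]
    return cv2.approxPolyDP(cv2.convexHull(np.argwhere(k)[:,::-1].astype(np.int32)),5,True)[:,0].tolist()
a=cv2.imread("pics/side0.png")[:,:,::-1].copy(); print(ye(a),ye(S['pixels']))
for roi in ((250,135,290,200),(270,305,305,345)):
    x0,y0,x1,y1=roi; print("bystander diff",np.abs(a[y0:y1,x0:x1].astype(int)-S['pixels'][y0:y1,x0:x1]).mean())
print(np.abs(a[170:290,260:350].astype(int)-S['pixels'][170:290,260:350]).mean())
```

```text
[[336, 245], [304, 251], [281, 190], [315, 185]] [[335, 246], [304, 251], [281, 190], [315, 185]]
bystander diff 1.1475641025641026
bystander diff 1.1061904761904762
4.484783950617284
```

Guard corners are back at their starting pixels, the bystanders' image patches are unchanged, and the arm is clear. Handing in.

Run:
```python
from station import ctrl
print(ctrl.finish_job()); o=ctrl.get_obs(); print(o['t'],o['contact_force'])
```

```text
the job is handed in; nothing more can be done
None
the job is handed in; nothing more can be done
```

I opened the guard and it rested back on its stop. I put all four steel turning tools in pockets 3, 2, 1 and 0, shank-down and insert up. Then I lowered the guard fully shut with a finger under its tab and handed the job in at about 59 s.

**Last checks:**
- **Guard:** its frame corners in the side picture are back at their starting pixels, within 1 px, so it reads as shut.
- **Tools:** before closing, the wrist picture showed all four insert ends at the height expected with the shank on the floor, within 3–4 px. One px there is about 1.5 mm. Sideways, the tool in pocket 3 sat about 5 px from the prediction, but it is clearly in its pocket.
- **Bystanders:** the side-picture patches with the tin, oil bottle and V-block show no visible change.
- **Arm:** it was clear of everything, with under 0.4 N of contact force. I saw no tool knocked aside during the run.

**What did not go cleanly:**
- Two grasps came out too high and had to be redone.
- While placing the first tool, something held in the gripper pressed briefly on the open guard, with about 18 N. I backed off, and the later approaches stayed lower. The guard stayed on its stop.

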